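# Reset the table caddy, tallest at the menu end

### The job

Reset the table's condiment caddy: stand the sauce bottle, pepper mill, salt shaker and toothpick pot upright in its four wells, one in each, in order of height, with the tallest in the well next to the menu card and the shortest at the other end by the tea light. Leave the guest's soda can standing where it is.

Things in the scene. Friction and masses are not known exactly. Their poses are not given: they have to be found in the camera images.
- sauce_bottle: Origin: centre of its underside; z up along its axis; round, so its yaw is of no account. Slim glass sauce bottle with pink sauce, a green label and a gold cap, the tallest of the four: 193 mm high; body 45 mm in diameter, up to 99 mm, then narrowing to the straight-sided gold cap, which is 30 mm in diameter from 160 to 192 mm up (from above, take it by the cap). 0.2 to 0.4 kg. Loose.
- pepper_mill: Origin: centre of its underside; z up along its axis; round, so its yaw is of no account. Dark turned-wood pepper mill, second tallest: 163 mm high, foot 58 mm in diameter, the round head 48 mm in diameter between 112 and 152 mm up (grip it there; the head does not turn). 0.2 to 0.35 kg. Loose.
- salt_shaker: Origin: centre of its underside; z up along its axis; round, so its yaw is of no account. Glass salt shaker with a metal cap, third tallest: 90 mm high, body 44 mm in diameter up to 66 mm, cap 34 mm. 0.1 kg. Loose.
- toothpick_pot: Origin: centre of its underside; z up along its axis; round, so its yaw is of no account. Small green pot with toothpicks sticking out, the shortest: 72 mm high over the toothpicks, the pot itself 49 mm high and 38 mm in diameter (grip the upper part of the pot). 0.07 kg. Loose.
- caddy: Pale oak block with four round wells in a row and a small brass loop at either end; heavy, does not move. 92 mm (x) by 312 mm (y) by 22 mm high. Origin: centre of its underside on the table; z up, y along the row. Well centres on its y axis at -114, -38, +38 and +114 mm (x = 0); each well is 68 mm in diameter and 15 mm deep, its floor 7 mm above the table. The loops reach 15 mm beyond the ends.
- menu_card: Upright green menu card on a blue foot, standing just past one end of the caddy, at either end: 62 mm along the row, 104 mm across it, 189 mm high; fixed. Origin: centre of its underside, 203 mm from the caddy's origin along the caddy's +y or -y.
- tealight: Small white tea light in a metal cup just past the other end of the caddy; 38 mm in diameter, 17 mm high; fixed. Origin: centre of its underside, 203 mm from the caddy's origin.
- soda_can: Origin: centre of its underside; z up along its axis; round, so its yaw is of no account. Orange drinks can, 53 mm in diameter, 134 mm high, standing among the condiments; loose, to be left alone.
Things that resemble listed ones, but are neither listed nor needed, are in the scene too. What is shaped like the pepper_mill but purple or red is not meant.

How it is judged:
At the end, for the whole second after the job is handed in: From the menu card: sauce bottle, pepper mill, salt shaker, toothpick pot, each upright (0.12 rad), at rest and released on its well's floor (z 3 to 10.5 mm), within 17 mm of the well's centre in the caddy's x and y. Soda can upright, within 40 mm of where it stood (((y of menu_card in the frame of caddy above 0 m and x of sauce_bottle in the frame of caddy between -0.017 and 0.017 m and y of sauce_bottle in the frame of caddy between 0.097 and 0.131 m and x of pepper_mill in the frame of caddy between -0.017 and 0.017 m and y of pepper_mill in the frame of caddy between 0.021 and 0.055 m and x of salt_shaker in the frame of caddy between -0.017 and 0.017 m and y of salt_shaker in the frame of caddy between -0.055 and -0.021 m and x of toothpick_pot in the frame of caddy between -0.017 and 0.017 m and y of toothpick_pot in the frame of caddy between -0.131 and -0.097 m) or (y of menu_card in the frame of caddy below 0 m and x of sauce_bottle in the frame of caddy between -0.017 and 0.017 m and y of sauce_bottle in the frame of caddy between -0.131 and -0.097 m and x of pepper_mill in the frame of caddy between -0.017 and 0.017 m and y of pepper_mill in the frame of caddy between -0.055 and -0.021 m and x of salt_shaker in the frame of caddy between -0.017 and 0.017 m and y of salt_shaker in the frame of caddy between 0.021 and 0.055 m and x of toothpick_pot in the frame of caddy between -0.017 and 0.017 m and y of toothpick_pot in the frame of caddy between 0.097 and 0.131 m)) and z of sauce_bottle in the frame of caddy between 0.003 and 0.0105 m and angle between each of sauce_bottle, pepper_mill, salt_shaker, toothpick_pot's own z axis and vertical below 0.12 rad and linear speed of each of sauce_bottle, pepper_mill, salt_shaker, toothpick_pot below 0.02 m/s and z of pepper_mill in the frame of caddy between 0.003 and 0.0105 m and z of salt_shaker in the frame of caddy between 0.003 and 0.0105 m and z of toothpick_pot in the frame of caddy between 0.003 and 0.0105 m and not (angle between soda_can's own z axis and vertical above 0.4 rad or distance of soda_can from where it was at the start of the episode above 0.04 m)); the robot touches nothing.
It fails at once if the soda can is knocked over (0.4 rad) or moved more than 40 mm (angle between soda_can's own z axis and vertical above 0.4 rad or distance of soda_can from where it was at the start of the episode above 0.04 m).
It also fails if it takes over 115 s, if anything falls off the work surface, if the arm or the gripper's body presses on something with over 40 N, if the wrist force passes 120 N, or if a joint passes its speed limit or range.

### The arm

A 7-joint arm with a two-finger parallel gripper is mounted at the origin on the work surface; the furniture and walls round the work are solid. World frame = base frame: x ahead of the robot, y to its left, z up, the work surface at z = 0. Lengths are in m, angles in rad, forces in N, time in s.
With the tool pointing down it reaches from about 0.4 to 0.875 m from the base axis. Payload 4.4 kg.
Tool frame: the origin (TCP) lies where the fingers leave the gripper's body, on its centre line; the fingertips stand 73 mm ahead of it and the grasp point (between the pads) lies 54 mm ahead of it; z points along the fingers, y is the direction in which the jaws open and shut (so a half turn about z gives the same grasp; the last joint's range is limited). The gripper opens to 85 mm and grips with 20 to 120 N. Pads are 22 mm wide; open, the fingers measure 114 mm over their backs; the gripper's body (76 mm by 85 mm) begins 54 mm behind the grasp point. The pads swing forward as they close: fully open they stand 13 mm farther back than shut.
Start: joints at [1.211, 0.628, 0.038, 1.517, -0.027, 0.996, -0.02], TCP at [0.188, -0.622, 0.304] pointing down, gripper open.
Joint ranges: [-3.06, 3.06], [-0.37, 2.12], [-1.25, 1.32], [0.18, 2.47], [-1.1, 4.24], [0.23, 1.98], [-2.94, 2.94]. Speed limits (rad/s): [2.57, 2.57, 3.14, 3.14, 3.14, 3.14, 3.14].

### API

Orientations are given as a 3x3 rotation matrix whose columns are the frame's x, y, z axes.
In Python, from station import readout, optics, ctrl gives the robot as it stands.
- The arm moves only by the tool drive_tool, never from a script. Its argument "deltas" is a list of rows, each an object with "dp": the shift along the tool's x, y, z in units of 30 mm (1.0 is 30 mm), a list of three; "dr": the turn, a rotation vector about the tool's x, y, z in units of 5 degrees (1.0 is 5 degrees), a list of three; "grip": the finger opening in mm, from 0 to 85.4. A call has 1 to 12 rows; each row shifts and turns the pose as measured when the row begins, along the tool's axes as they then stand; what a row does not reach is not made up. A row lasts 1/12 s, in which the tool goes at most 41.7 mm and 7.16 degrees, less where a joint would pass 70% of its speed; a pose out of reach is approached as far as the arm can. A call is refused whole if a number of a shift passes 1 or a number of a turn 1, either way. A call with a gripper value outside its range is refused whole. The fingers move at their own pace and stop on an object; "grip_force" is the grip in N (left out, the last holds). Time passes only in rows, so rows that do not move let the fingers close. It gives the time, the measured TCP pose, the force and the opening at its end, in the units of the state.
- readout.observe(): the state, without advancing time (a new reading comes with each control period).
- optics.snapshot(name): name is "scene" or "side" or "wrist"; returns a dict with "frame" (400x640x3 uint8, red, green, blue), "mtx" (3x3 intrinsics, pixels), "T" (4x4, takes a point from camera to world coordinates). Camera axes: x right, y down, z forward; pixel columns grow to the right and rows downward; lengths in m; the calibration is good to about 2 mm. The wrist camera is an equidistant fisheye: a pixel r from the principal point sees the ray r / f radians off the axis. A picture is of the moment at which its call begins. There is no depth.
- ctrl.finish_job(): hands the job in, once; it reports no verdict.
The state is a dict: "time": time; "joints": joint angles; "qd": joint speeds; "joint_efforts": joint torques, N m; "tool_pos": TCP position; "tool_rot": TCP orientation; "wrist_force": force on the tool from outside, world axes, zero at the start; "torque": the same for the moment, N m; "width": opening from 0.0 (shut) to 1.0 (fully open).
Only numpy, scipy, OpenCV 4.12 (cv2) and the standard library are available. Lean on these libraries where they do the work, as an engineer would, in place of code of your own. Each camera call takes 0.05 s, during which the arm holds its last target.

## Working session

There is one attempt and no reset: what is moved stays moved. The work goes in short steps, Python scripts to look and compute and a tool call to move; the robot and the scene stay as the last step left them, time stands still between calls to the robot, and variables do not carry over. Pictures are saved under pics/ and viewed, and the job is handed in when it is done.

Besides the shell and the picture viewer there is one more tool, called after "Request:" in YAML: its name, and indented under it one key for each argument. drive_tool: Moves the arm, as the interface text tells. Its arguments: {"type":"object","properties":{"deltas":{"type":"array","items":{"type":"object","properties":{"dp":{"type":"array","items":{"type":"number"}},"dr":{"type":"array","items":{"type":"number"}},"grip":{"type":"number"}}}},"grip_force":{"type":"number"}},"required":["deltas"]}

```bash
mkdir -p pics; ls
python3 - <<'E'
from station import readout, optics, ctrl
import cv2
s=readout.observe()
print(s)
for n in ["scene","side","wrist"]:
    d=optics.snapshot(n); cv2.imwrite(f"pics/{n}0.png",d["frame"][:,:,::-1]); print(n,d["mtx"].tolist(),d["T"].round(4).tolist())
E
```

```text
pics
{'time': 0.0, 'joints': array([ 1.21120341,  0.62935853,  0.03843931,  1.51836466, -0.02699234,
        0.99631251, -0.01998978]), 'qd': array([-0.00082008, -0.00135278,  0.00065545,  0.00092386, -0.00026036,
        0.00183599,  0.0008191 ]), 'joint_efforts': array([ 1.05117961e-04, -5.63420606e+01,  1.22598242e+00, -1.93452018e+01,
        1.09585072e-02,  1.03900780e-02,  5.76386981e-06]), 'tool_pos': array([ 0.18811721, -0.62167122,  0.30298195]), 'tool_rot': array([[ 9.57147579e-01,  2.89600014e-01, -5.87086047e-04],
       [ 2.89600607e-01, -9.57145823e-01,  1.83337151e-03],
       [-3.09825452e-05, -1.92482757e-03, -9.99998147e-01]]), 'wrist_force': array([-0.96382788,  0.23688627,  0.18135196]), 'torque': array([ 0.03673698, -0.03033116, -0.00775695]), 'width': 0.9976319212119275}
scene [[499.1636990842927, 0.0, 312.42972120424577], [0.0, 499.1636990842927, 189.6785947105146], [0.0, 0.0, 1.0]] [[0.4997, -0.4402, 0.746, -0.6157], [-0.8661, -0.268, 0.422, -0.6036], [0.0142, -0.857, -0.5152, 0.7306], [0.0, 0.0, 0.0, 1.0]]
side [[417.31919245453577, 0.0, 318.02628605076234], [0.0, 417.31919245453577, 191.18140226866734], [0.0, 0.0, 1.0]] [[0.2866, 0.8322, -0.4747, 1.016], [0.958, -0.2479, 0.1439, -0.1912], [0.002, -0.496, -0.8683, 1.1217], [0.0, 0.0, 0.0, 1.0]]
wrist [[309.70691628693146, 0.0, 322.6320382513223], [0.0, 309.70691628693146, 201.32085113725648], [0.0, 0.0, 1.0]] [[0.2909, -0.917, -0.2729, 0.2575], [-0.9568, -0.2793, -0.0812, -0.6007], [-0.0018, 0.2848, -0.9586, 0.3733], [0.0, 0.0, 0.0, 1.0]]
```

View pics/scene0.png

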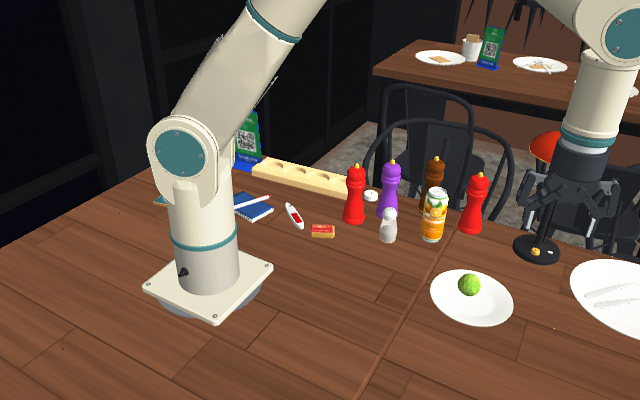

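View pics/side0.png

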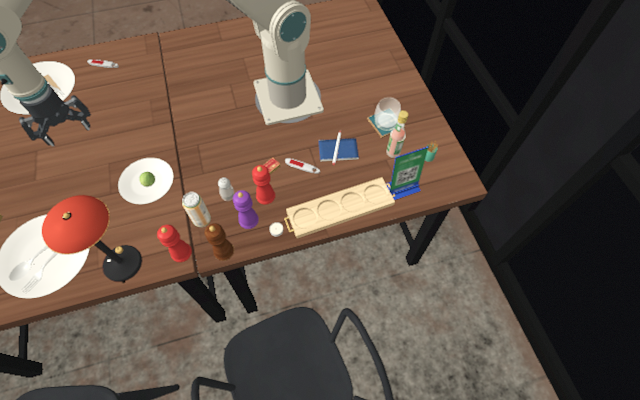

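View pics/wrist0.png

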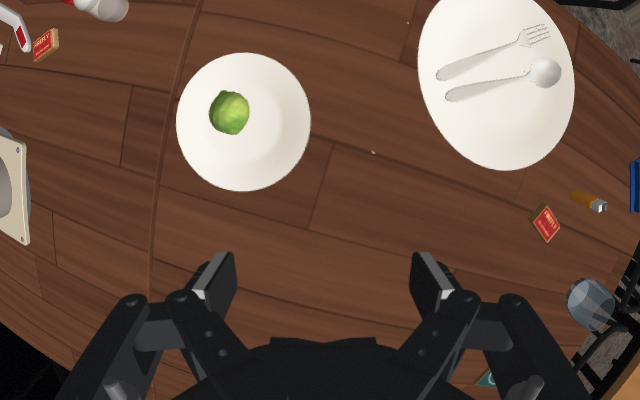

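Run:
```python
import cv2
f=cv2.imread("pics/side0.png")
cv2.imwrite("pics/side0a.png",cv2.resize(f[130:270,150:290],None,fx=4,fy=4,interpolation=cv2.INTER_CUBIC))
cv2.imwrite("pics/side0b.png",cv2.resize(f[90:240,270:460],None,fx=4,fy=4,interpolation=cv2.INTER_CUBIC))
```

```text
(no output)
```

View pics/side0a.png

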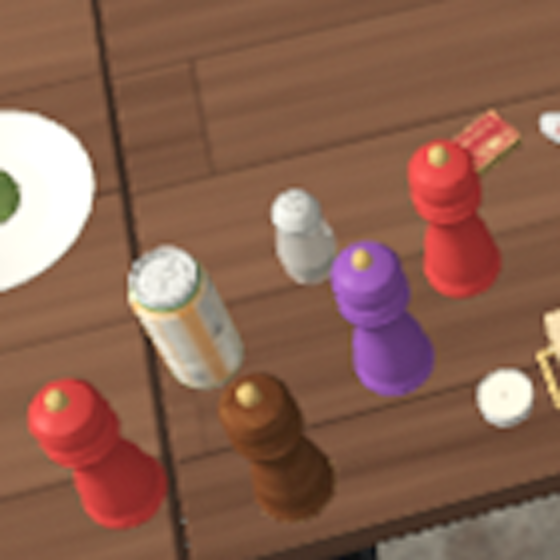

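View pics/side0b.png

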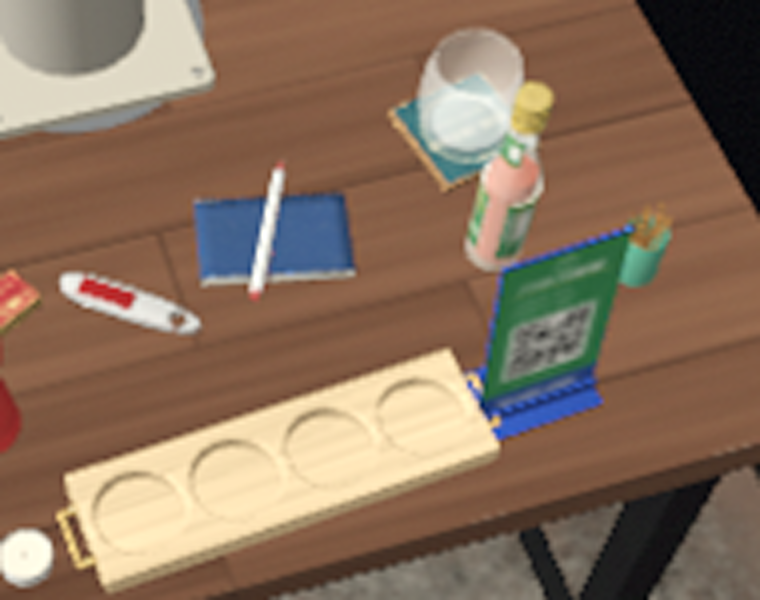

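```bash
cat > h.py <<'E'
import numpy as np, cv2
from station import readout, optics
def ray(d,u,v,fish=False):
    K=d["mtx"];x=(u-K[0,2])/K[0,0];y=(v-K[1,2])/K[1,1]
    if fish:
        r=np.hypot(x,y)+1e-9; c=np.array([x/r*np.sin(r),y/r*np.sin(r),np.cos(r)])
    else: c=np.array([x,y,1.])
    return d["T"][:3,3], d["T"][:3,:3]@c
def onz(d,u,v,z,fish=False):
    o,r=ray(d,u,v,fish); return o+r*(z-o[2])/r[2]
def tri(a,b):
    (o1,r1),(o2,r2)=a,b
    A=np.stack([r1,-r2],1); s=np.linalg.lstsq(A,o2-o1,rcond=None)[0]
    p,q=o1+r1*s[0],o2+r2*s[1]; return (p+q)/2,np.linalg.norm(p-q)
def snap(n,name):
    d=optics.snapshot(n); cv2.imwrite(f"pics/{name}.png",d["frame"][:,:,::-1]); return d
E
python3 - <<'E'
from h import *
d=optics.snapshot("side"); e=optics.snapshot("scene")
P=lambda n,u,v,z:print(n,onz(d,u,v,z).round(4))
P("mill top",212.5,228.2,.160)
P("salt top",224.3,181.7,.09)
P("sauce top",403.5,113,.192)
P("pot rim",432.2,147.5,.049);P("pot near base",430,161.5,0)
P("can top",191.5,199,.134)
P("purple",240.5,195,.16);P("redR",259.5,168.5,.16);P("redL",164,230,.16)
A=np.array([270,90.])
for c in [(140,512),(236,480),(332,447),(425,415)]: P("well",*(A+np.array(c)/4),.022)
for c in [(65,475),(450,350),(498,450),(110,575)]: P("corner",*(A+np.array(c)/4),.022)
P("tea",150+505/4,130+397/4,.017)
P("menu top L",270+497/4,90+270/4,.189);P("menu top R",270+632/4,90+228/4,.189)
E
```

```text
mill top [ 0.5172 -0.318   0.16  ]
salt top [ 0.3446 -0.2702  0.09  ]
sauce top [0.3298 0.2725 0.192 ]
pot rim [0.3803 0.3767 0.049 ]
pot near base [0.4002 0.3728 0.    ]
can top [ 0.4018 -0.3613  0.134 ]
purple [ 0.4429 -0.2313  0.16  ]
redR [ 0.3759 -0.1649  0.16  ]
redL [ 0.4873 -0.4358  0.16  ]
well [ 0.4904 -0.0714  0.022 ]
well [0.4854 0.0038 0.022 ]
well [0.4795 0.0809 0.022 ]
well [0.4736 0.1573 0.022 ]
corner [ 0.4453 -0.1164  0.022 ]
corner [0.425  0.1962 0.022 ]
corner [0.5173 0.199  0.022 ]
corner [ 0.5326 -0.1057  0.022 ]
tea [ 0.4991 -0.1606  0.017 ]
menu top L [0.4644 0.1906 0.189 ]
menu top R [0.4585 0.2923 0.189 ]
```

```bash
cat > plan.py <<'E'
# usage: plan.py x y z yawdeg [grip] [step]; yaw = world angle of tool y (jaw axis); tool z down
import sys,json,math
from h import *
from scipy.spatial.transform import Rotation as R
def Rt(yaw):
    a=math.radians(yaw); y=np.array([math.cos(a),math.sin(a),0]); z=np.array([0,0,-1.]); return np.stack([np.cross(y,z),y,z],1)
def plan(x,y,z,yaw,grip,step=0.9):
    s=readout.observe(); p=s["tool_pos"].copy(); M=s["tool_rot"].copy(); t=np.array([x,y,z])
    T=Rt(yaw); rv=R.from_matrix(M.T@T).as_rotvec(); 
    n=max(1,math.ceil(np.linalg.norm(t-p)/.03/step),math.ceil(np.degrees(np.abs(rv).max())/5/.95))
    rows=[];w=rv/n/math.radians(5)
    tot=t-p
    for i in range(n):
        dp=(M.T@(t-p))/(n-i)/.03; dp=dp.round(2)
        dr=(R.from_matrix(M.T@T).as_rotvec()/(n-i)/math.radians(5)).round(2)
        rows.append({"dp":dp.tolist(),"dr":dr.tolist(),"grip":grip})
        p=p+M@dp*.03; M=M@R.from_rotvec(dr*math.radians(5)).as_matrix()
    print(n,"rows; t",s["time"]); 
    for r in rows: print(json.dumps(r)+",")
if __name__=="__main__":
    a=[float(v) for v in sys.argv[1:]]; plan(*a)
E
python3 plan.py .345 -.27 .30 -18 85
```

```text
15 rows; t 0.25
{"dp": [0.56, -0.65, 0.01], "dr": [-0.0, -0.0, -0.74], "grip": 85.0},
{"dp": [0.6, -0.61, 0.01], "dr": [-0.0, -0.0, -0.74], "grip": 85.0},
{"dp": [0.64, -0.57, 0.01], "dr": [-0.0, -0.0, -0.73], "grip": 85.0},
{"dp": [0.67, -0.53, 0.01], "dr": [-0.0, -0.0, -0.74], "grip": 85.0},
{"dp": [0.71, -0.48, 0.01], "dr": [-0.0, -0.0, -0.73], "grip": 85.0},
{"dp": [0.74, -0.44, 0.01], "dr": [-0.0, -0.0, -0.74], "grip": 85.0},
{"dp": [0.76, -0.39, 0.01], "dr": [-0.0, -0.0, -0.73], "grip": 85.0},
{"dp": [0.79, -0.34, 0.01], "dr": [-0.0, -0.0, -0.74], "grip": 85.0},
{"dp": [0.8, -0.29, 0.01], "dr": [-0.0, -0.0, -0.73], "grip": 85.0},
{"dp": [0.82, -0.24, 0.01], "dr": [-0.0, -0.0, -0.74], "grip": 85.0},
{"dp": [0.84, -0.18, 0.0], "dr": [-0.0, -0.0, -0.73], "grip": 85.0},
{"dp": [0.85, -0.13, 0.01], "dr": [-0.0, -0.0, -0.74], "grip": 85.0},
{"dp": [0.85, -0.07, 0.0], "dr": [-0.0, -0.0, -0.73], "grip": 85.0},
{"dp": [0.85, -0.02, 0.01], "dr": [-0.0, -0.0, -0.74], "grip": 85.0},
{"dp": [0.86, 0.03, 0.0], "dr": [-0.01, -0.01, -0.73], "grip": 85.0},
```

Candidates in the side image:
- **Pepper mill:** brown (218,240), chosen. Purple (245,208) and red (264,185) and (172,245) are the wrong colour.
- **Salt shaker:** (226,188), chosen. The can (196,210) and tea light (277,229) are not it.
- **Sauce bottle:** (397,140), chosen. (388,112) is a drinking glass.
- **Toothpick pot:** green pot (432,152), partly behind the menu card. The cup at scene (472,45) is on another table.

The close crops agree with these choices. The card is at the +y end of the caddy.

Request:
drive_tool:
  deltas:
    - {"dp": [0.56,-0.65,0],"dr": [0,0,-0.74],"grip": 85}
    - {"dp": [0.6,-0.61,0],"dr": [0,0,-0.74],"grip": 85}
    - {"dp": [0.64,-0.57,0],"dr": [0,0,-0.74],"grip": 85}
    - {"dp": [0.67,-0.53,0],"dr": [0,0,-0.74],"grip": 85}
    - {"dp": [0.71,-0.48,0],"dr": [0,0,-0.74],"grip": 85}
    - {"dp": [0.74,-0.44,0],"dr": [0,0,-0.74],"grip": 85}
    - {"dp": [0.76,-0.39,0],"dr": [0,0,-0.74],"grip": 85}
    - {"dp": [0.79,-0.34,0],"dr": [0,0,-0.74],"grip": 85}
    - {"dp": [0.8,-0.29,0],"dr": [0,0,-0.74],"grip": 85}
    - {"dp": [0.82,-0.24,0],"dr": [0,0,-0.74],"grip": 85}
    - {"dp": [0.84,-0.18,0],"dr": [0,0,-0.74],"grip": 85}
    - {"dp": [0.85,-0.13,0],"dr": [0,0,-0.74],"grip": 85}

```text
time: 1.25
tool_pos: [0.3096, -0.3316, 0.301]
tool_rot: [[0.459, 0.889, -0.003], [0.889, -0.459, -0.005], [-0.006, -0.001, -1.0]]
wrist_force: [0.6, -0.3, -0.4]
width: 0.998
```

```bash
python3 plan.py .345 -.27 .30 -18 85; python3 -c "
from h import *
s=readout.observe();print(s['time'],s['tool_pos'],s['joints'].round(2));snap('wrist','w1')"
```

```text
3 rows; t 1.25
{"dp": [0.79, 0.04, 0.01], "dr": [-0.0, 0.02, -0.62], "grip": 85.0},
{"dp": [0.79, 0.08, 0.01], "dr": [-0.01, 0.02, -0.62], "grip": 85.0},
{"dp": [0.78, 0.11, 0.0], "dr": [-0.0, 0.03, -0.62], "grip": 85.0},
1.25 [ 0.30958447 -0.33164654  0.30099929] [ 0.91  0.36 -0.21  2.04  0.12  0.75  0.15]
```

View pics/w1.png

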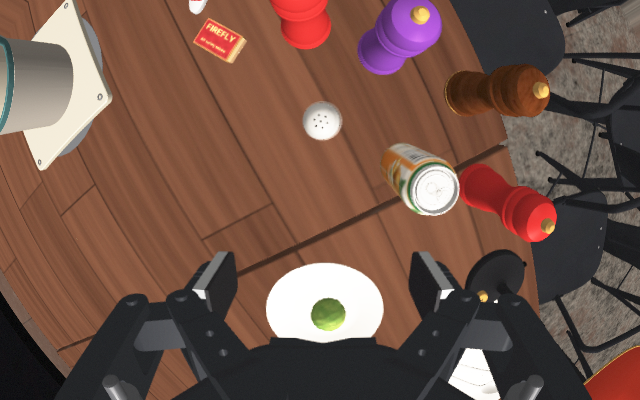

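```bash
python3 -c "
from h import *
d=optics.snapshot('wrist')
for n,u,v,z in [('salt',322.5,121,.09),('mill',541,90,.16),('can',434,188,.134),('purp',422,15,.16)]: print(n,onz(d,u,v,z,True).round(4))"
```

```text
salt [ 0.3399 -0.2689  0.09  ]
mill [ 0.5132 -0.3129  0.16  ]
can [ 0.3994 -0.3554  0.134 ]
purp [ 0.4385 -0.2275  0.16  ]
```

```bash
python3 plan.py .3415 -.2695 .24 -18 85
```

```text
4 rows; t 1.35
{"dp": [0.56, 0.0, 0.51], "dr": [-0.01, 0.01, -0.45], "grip": 85.0},
{"dp": [0.56, 0.03, 0.51], "dr": [-0.0, 0.01, -0.45], "grip": 85.0},
{"dp": [0.55, 0.05, 0.5], "dr": [-0.01, 0.01, -0.45], "grip": 85.0},
{"dp": [0.55, 0.06, 0.51], "dr": [-0.0, 0.01, -0.46], "grip": 85.0},
```

Request:
drive_tool:
  deltas:
    - {"dp": [0.56,0.0,0.5],"dr": [0,0.01,-0.45],"grip": 85}
    - {"dp": [0.56,0.03,0.5],"dr": [0,0.01,-0.45],"grip": 85}
    - {"dp": [0.55,0.05,0.5],"dr": [0,0.01,-0.45],"grip": 85}
    - {"dp": [0.55,0.06,0.5],"dr": [0,0.01,-0.45],"grip": 85}
    - {"dp": [0,0,0],"dr": [0,0,0],"grip": 85}

```text
time: 1.77
tool_pos: [0.3433, -0.271, 0.2406]
tool_rot: [[0.308, 0.951, 0.003], [0.951, -0.308, -0.006], [-0.005, 0.005, -1.0]]
wrist_force: [-0.6, -0.1, 0.1]
width: 0.994
```

```bash
python3 plan.py .3415 -.2695 .11 -18 85 0.7; python3 -c "
from h import *
s=readout.observe();print(s['time'],s['tool_pos'],s['joints'].round(2));snap('wrist','w2')"
```

```text
7 rows; t 1.7667
{"dp": [0.01, -0.01, 0.62], "dr": [0.01, 0.01, 0.0], "grip": 85.0},
{"dp": [0.01, -0.01, 0.62], "dr": [0.01, 0.01, 0.0], "grip": 85.0},
{"dp": [0.0, -0.01, 0.62], "dr": [0.01, 0.01, 0.0], "grip": 85.0},
{"dp": [0.01, -0.01, 0.62], "dr": [0.01, 0.01, 0.0], "grip": 85.0},
{"dp": [0.0, -0.02, 0.62], "dr": [0.01, 0.0, 0.01], "grip": 85.0},
{"dp": [0.0, -0.01, 0.63], "dr": [0.0, 0.01, 0.0], "grip": 85.0},
{"dp": [0.01, -0.01, 0.62], "dr": [0.01, 0.0, 0.01], "grip": 85.0},
1.7667 [ 0.3433257  -0.27099535  0.24055049] [ 0.77  0.44 -0.23  2.15  0.19  0.56  0.09]
```

View pics/w2.png

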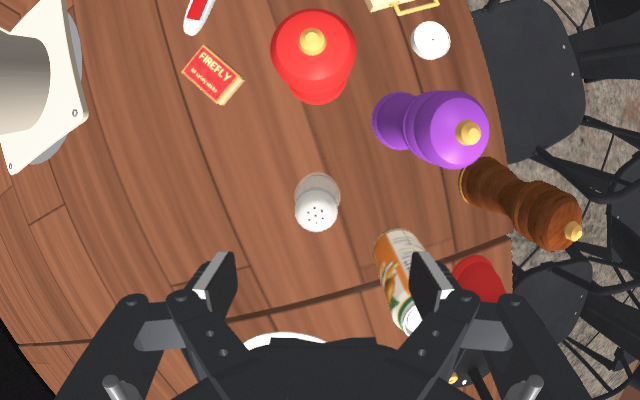

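```bash
python3 -c "
from h import *
d=optics.snapshot('wrist')
for n,u,v,z in [('salt',316,214.5,.09),('mill',574,231,.162),('purp',469,132,.162),('red',313,42,.162)]: print(n,onz(d,u,v,z,True).round(4))"
```

```text
salt [ 0.3377 -0.2758  0.09  ]
mill [ 0.5098 -0.3206  0.162 ]
purp [ 0.4357 -0.2344  0.162 ]
red [ 0.372  -0.1703  0.162 ]
```

Request:
drive_tool:
  deltas:
    - {"dp": [-0.02,-0.02,0.62],"dr": [0.01,0.01,0],"grip": 85}
    - {"dp": [-0.02,-0.02,0.62],"dr": [0.01,0.01,0],"grip": 85}
    - {"dp": [-0.02,-0.02,0.62],"dr": [0.01,0,0],"grip": 85}
    - {"dp": [-0.02,-0.02,0.62],"dr": [0.01,0,0],"grip": 85}
    - {"dp": [-0.02,-0.02,0.62],"dr": [0,0,0],"grip": 85}
    - {"dp": [-0.02,-0.02,0.62],"dr": [0,0,0],"grip": 85}
    - {"dp": [0,0,0.5],"dr": [0,0,0],"grip": 85}
    - {"dp": [0,0,0],"dr": [0,0,0],"grip": 85}

```text
time: 2.53
tool_pos: [0.3404, -0.2948, 0.1187]
tool_rot: [[0.335, 0.942, 0.013], [0.942, -0.335, -0.028], [-0.022, 0.022, -1.0]]
wrist_force: [0.4, -0.5, -0.1]
width: 0.992
```

```bash
python3 -c "
from h import *
s=readout.observe();print(s['time'],s['tool_pos'],s['joints'].round(2));snap('wrist','w3')"
```

```text
2.5333 [ 0.34036389 -0.29478182  0.11873884] [ 0.75  0.69 -0.15  2.22  0.5   0.24 -0.2 ]
```

View pics/w3.png

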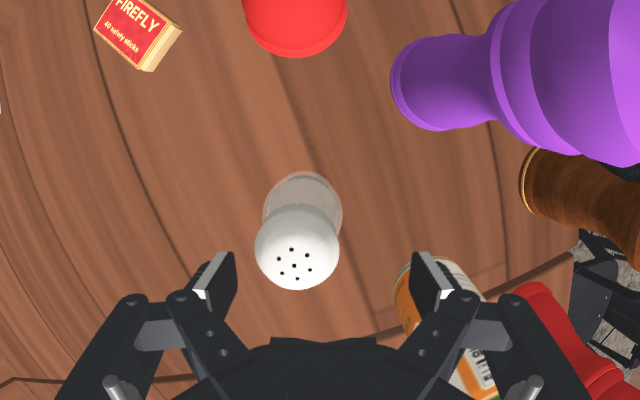

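```bash
cat > plan2.py <<'E'
# plan2.py gx gy gz yaw grip step tiltY_deg : target of GRASP point
import sys
from plan import *
import plan as PP
a=[float(v) for v in sys.argv[1:]]; gx,gy,gz,yaw,grip,step=a[:6]; tilt=a[6] if len(a)>6 else 0
T=Rt(yaw)@R.from_rotvec([0,math.radians(tilt),0]).as_matrix()
PP.Rt=lambda y:T
p=np.array([gx,gy,gz])-.054*T[:,2]
print("tcp target",p.round(4)); PP.plan(*p,yaw,grip,step)
E
python3 -c "
from h import *
d=optics.snapshot('wrist')
for n,u,v,z in [('salt',296,253,.09)]: print(n,onz(d,u,v,z,True).round(4))"
python3 plan2.py .341 -.273 .15 52 85 .9 0
```

```text
salt [ 0.34 -0.27  0.09]
tcp target [ 0.341 -0.273  0.204]
16 rows; t 2.6333
{"dp": [0.04, -0.01, -0.18], "dr": [0.01, 0.02, -0.89], "grip": 85.0},
{"dp": [0.04, -0.01, -0.17], "dr": [0.01, 0.02, -0.89], "grip": 85.0},
{"dp": [0.04, -0.0, -0.18], "dr": [0.0, 0.02, -0.9], "grip": 85.0},
{"dp": [0.04, -0.0, -0.17], "dr": [0.0, 0.02, -0.89], "grip": 85.0},
{"dp": [0.04, 0.0, -0.18], "dr": [0.0, 0.03, -0.9], "grip": 85.0},
{"dp": [0.04, 0.0, -0.17], "dr": [0.01, 0.02, -0.89], "grip": 85.0},
{"dp": [0.04, 0.01, -0.17], "dr": [0.0, 0.03, -0.9], "grip": 85.0},
{"dp": [0.04, 0.01, -0.18], "dr": [0.01, 0.02, -0.89], "grip": 85.0},
{"dp": [0.04, 0.01, -0.17], "dr": [0.0, 0.03, -0.9], "grip": 85.0},
{"dp": [0.04, 0.02, -0.18], "dr": [0.01, 0.02, -0.89], "grip": 85.0},
{"dp": [0.04, 0.02, -0.17], "dr": [0.0, 0.03, -0.9], "grip": 85.0},
{"dp": [0.04, 0.02, -0.18], "dr": [0.01, 0.02, -0.89], "grip": 85.0},
{"dp": [0.04, 0.03, -0.17], "dr": [0.0, 0.03, -0.9], "grip": 85.0},
{"dp": [0.03, 0.03, -0.18], "dr": [0.01, 0.02, -0.89], "grip": 85.0},
{"dp": [0.03, 0.03, -0.17], "dr": [0.0, 0.03, -0.9], "grip": 85.0},
{"dp": [0.04, 0.04, -0.18], "dr": [0.01, 0.02, -0.89], "grip": 85.0},
```

Straight up first, then turn.

Request:
drive_tool:
  deltas:
    - {"dp": [0,0,-0.9],"dr": [0,0,0],"grip": 85}
    - {"dp": [0.1,0,-0.9],"dr": [0,0,0],"grip": 85}
    - {"dp": [0.2,0,-0.9],"dr": [0,0,-0.5],"grip": 85}
    - {"dp": [0.2,0,0],"dr": [0,0,-0.95],"grip": 85}
    - {"dp": [0.1,0,0],"dr": [0,0,-0.95],"grip": 85}
    - {"dp": [0.1,0,0],"dr": [0,0,-0.95],"grip": 85}
    - {"dp": [0,0,0],"dr": [0,0,-0.95],"grip": 85}
    - {"dp": [0,0,0],"dr": [0,0,-0.95],"grip": 85}
    - {"dp": [0,0,0],"dr": [0,0,-0.95],"grip": 85}
    - {"dp": [0,0,0],"dr": [0,0,-0.95],"grip": 85}
    - {"dp": [0,0,0],"dr": [0,0,-0.95],"grip": 85}
    - {"dp": [0,0,0],"dr": [0,0,-0.95],"grip": 85}

```text
time: 3.63
tool_pos: [0.3477, -0.2771, 0.223]
tool_rot: [[-0.453, 0.891, 0.034], [0.89, 0.454, -0.041], [-0.052, 0.012, -0.999]]
wrist_force: [0.2, 0.2, 0.5]
width: 0.997
```

```bash
python3 plan2.py .341 -.271 .12 52 85 .9 -12; python3 -c "
from h import *
s=readout.observe();print(s['joints'].round(2))"
```

```text
tcp target [ 0.3322 -0.2641  0.1728]
6 rows; t 3.6333
{"dp": [0.12, -0.05, 0.27], "dr": [-0.09, -0.29, -0.83], "grip": 85.0},
{"dp": [0.13, -0.04, 0.27], "dr": [-0.09, -0.29, -0.83], "grip": 85.0},
{"dp": [0.14, -0.03, 0.27], "dr": [-0.09, -0.29, -0.83], "grip": 85.0},
{"dp": [0.14, -0.03, 0.26], "dr": [-0.08, -0.29, -0.83], "grip": 85.0},
{"dp": [0.15, -0.01, 0.26], "dr": [-0.09, -0.29, -0.83], "grip": 85.0},
{"dp": [0.17, -0.01, 0.25], "dr": [-0.08, -0.3, -0.82], "grip": 85.0},
[ 1.01  0.51 -0.57  2.18  0.58  0.55  0.47]
```

Request:
drive_tool:
  deltas:
    - {"dp": [0.12,-0.05,0.27],"dr": [-0.09,-0.3,-0.83],"grip": 85}
    - {"dp": [0.13,-0.04,0.27],"dr": [-0.09,-0.3,-0.83],"grip": 85}
    - {"dp": [0.14,-0.03,0.27],"dr": [-0.09,-0.3,-0.83],"grip": 85}
    - {"dp": [0.14,-0.03,0.26],"dr": [-0.09,-0.3,-0.83],"grip": 85}
    - {"dp": [0.15,-0.01,0.26],"dr": [-0.09,-0.3,-0.83],"grip": 85}
    - {"dp": [0.16,0,0.25],"dr": [-0.09,-0.3,-0.83],"grip": 85}

```text
time: 4.13
tool_pos: [0.3353, -0.2722, 0.1861]
tool_rot: [[-0.746, 0.646, 0.164], [0.63, 0.764, -0.142], [-0.217, -0.003, -0.976]]
wrist_force: [0.2, -0.3, 0.3]
width: 0.994
```

```bash
python3 plan2.py .341 -.271 .06 52 85 .5 -12; python3 -c "
from h import *
s=readout.observe();print(s['joints'].round(2));snap('wrist','w4')"
```

```text
tcp target [ 0.3322 -0.2641  0.1128]
5 rows; t 4.1333
{"dp": [0.16, 0.03, 0.47], "dr": [-0.02, 0.02, -0.09], "grip": 85.0},
{"dp": [0.15, 0.03, 0.47], "dr": [-0.03, 0.02, -0.08], "grip": 85.0},
{"dp": [0.15, 0.03, 0.46], "dr": [-0.02, 0.02, -0.09], "grip": 85.0},
{"dp": [0.15, 0.03, 0.47], "dr": [-0.03, 0.02, -0.08], "grip": 85.0},
{"dp": [0.16, 0.03, 0.46], "dr": [-0.02, 0.02, -0.09], "grip": 85.0},
[ 0.89  0.53 -0.41  2.36  1.31  0.24  0.16]
```

View pics/w4.png

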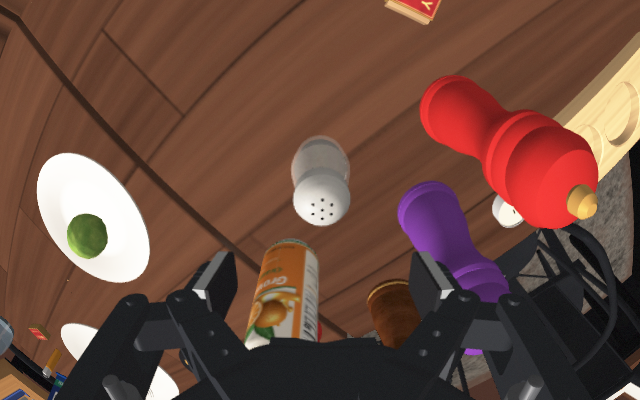

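```bash
python3 plan2.py .341 -.271 .125 52 85 .9 12
```

```text
tcp target [ 0.3498 -0.2779  0.1778]
6 rows; t 4.1833
{"dp": [-0.07, 0.03, 0.06], "dr": [-0.01, 0.82, -0.07], "grip": 85.0},
{"dp": [-0.08, 0.03, 0.05], "dr": [-0.01, 0.82, -0.07], "grip": 85.0},
{"dp": [-0.08, 0.03, 0.05], "dr": [-0.01, 0.81, -0.06], "grip": 85.0},
{"dp": [-0.09, 0.03, 0.04], "dr": [-0.01, 0.82, -0.07], "grip": 85.0},
{"dp": [-0.09, 0.03, 0.04], "dr": [-0.01, 0.81, -0.06], "grip": 85.0},
{"dp": [-0.1, 0.02, 0.03], "dr": [-0.0, 0.82, -0.07], "grip": 85.0},
```

Request:
drive_tool:
  deltas:
    - {"dp": [-0.08,0.03,0.02],"dr": [0,0.82,-0.07],"grip": 85}
    - {"dp": [-0.08,0.03,0.02],"dr": [0,0.82,-0.07],"grip": 85}
    - {"dp": [-0.08,0.03,0.02],"dr": [0,0.82,-0.07],"grip": 85}
    - {"dp": [-0.09,0.03,0.02],"dr": [0,0.82,-0.07],"grip": 85}
    - {"dp": [-0.09,0.03,0.02],"dr": [0,0.82,-0.07],"grip": 85}
    - {"dp": [-0.1,0.02,0.02],"dr": [0,0.82,-0.07],"grip": 85}
    - {"dp": [0,0,0],"dr": [0,0,0],"grip": 85}

```text
time: 4.77
tool_pos: [0.3483, -0.277, 0.1925]
tool_rot: [[-0.766, 0.624, -0.152], [0.611, 0.781, 0.127], [0.198, 0.004, -0.98]]
wrist_force: [0.8, -0.5, -0.7]
width: 0.992
```

```bash
python3 plan2.py .341 -.271 .06 52 85 .5 12; python3 -c "
from h import *
s=readout.observe();print(s['joints'].round(2));snap('wrist','w5');snap('side','s5')"
```

```text
tcp target [ 0.3498 -0.2779  0.1128]
6 rows; t 4.7667
{"dp": [-0.1, -0.0, 0.43], "dr": [0.01, 0.02, -0.02], "grip": 85.0},
{"dp": [-0.1, -0.0, 0.43], "dr": [0.01, 0.02, -0.02], "grip": 85.0},
{"dp": [-0.1, -0.0, 0.43], "dr": [0.01, 0.02, -0.02], "grip": 85.0},
{"dp": [-0.1, -0.0, 0.43], "dr": [0.02, 0.02, -0.02], "grip": 85.0},
{"dp": [-0.1, -0.0, 0.43], "dr": [0.01, 0.02, -0.02], "grip": 85.0},
{"dp": [-0.1, -0.0, 0.44], "dr": [0.02, 0.01, -0.01], "grip": 85.0},
[ 1.13  0.72 -0.79  2.02  0.58  0.87  0.88]
```

View pics/w5.png

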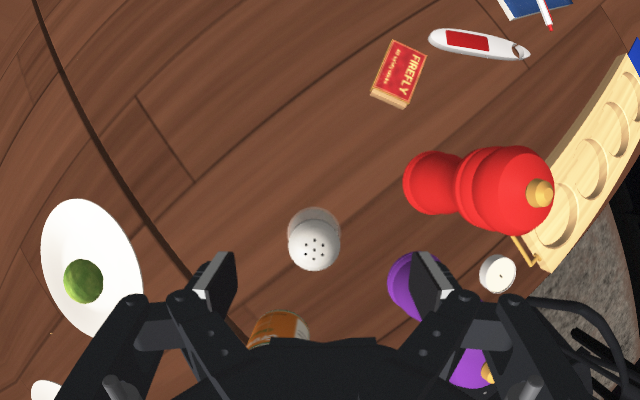

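View pics/s5.png

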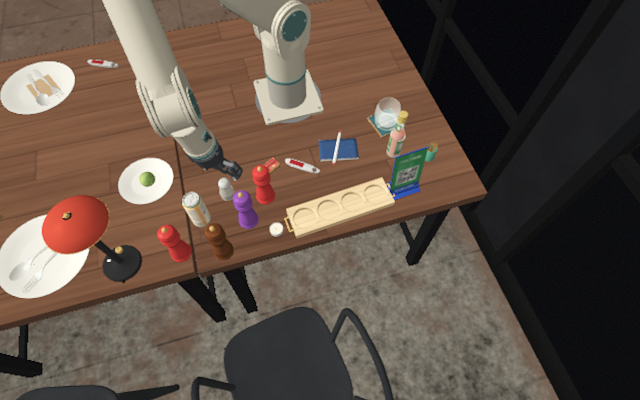

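Request:
drive_tool:
  deltas:
    - {"dp": [-0.1,0,0.43],"dr": [0.01,0.02,0],"grip": 80}
    - {"dp": [-0.1,0,0.43],"dr": [0.01,0.02,0],"grip": 80}
    - {"dp": [-0.1,0,0.43],"dr": [0.01,0.02,0],"grip": 80}
    - {"dp": [-0.1,0,0.43],"dr": [0.01,0.02,0],"grip": 80}
    - {"dp": [-0.1,0,0.43],"dr": [0.01,0.02,0],"grip": 80}
    - {"dp": [-0.1,0,0.43],"dr": [0.01,0.02,0],"grip": 80}
    - {"dp": [0,0,0],"dr": [0,0,0],"grip": 80}

```text
time: 5.45
tool_pos: [0.3424, -0.2737, 0.1075]
tool_rot: [[-0.768, 0.619, -0.167], [0.606, 0.786, 0.123], [0.207, -0.007, -0.978]]
wrist_force: [0.4, -0.1, -0.1]
width: 0.932
```

```bash
python3 plan2.py .341 -.271 .06 52 85 .5 12; python3 -c "
from h import *
s=readout.observe();print(s['joints'].round(2));snap('wrist','w6')"
```

```text
tcp target [ 0.3498 -0.2779  0.1128]
1 rows; t 5.45
{"dp": [-0.24, 0.04, -0.23], "dr": [-0.07, 0.01, -0.06], "grip": 85.0},
[ 1.04  0.85 -0.66  2.08  0.74  0.71  0.76]
```

View pics/w6.png

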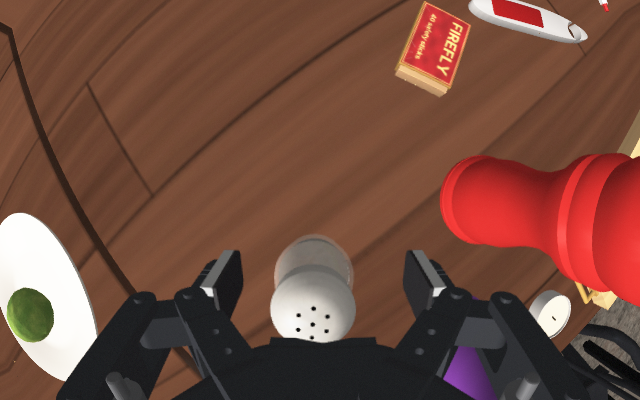

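Request:
drive_tool:
  deltas:
    - {"dp": [-0.28,0,-0.15],"dr": [0,0,0],"grip": 80}
    - {"dp": [0,0,0],"dr": [0,0,0],"grip": 30}
    - {"dp": [0,0,0],"dr": [0,0,0],"grip": 30}
    - {"dp": [0,0,0],"dr": [0,0,0],"grip": 30}
    - {"dp": [0,0,0],"dr": [0,0,0],"grip": 30}
    - {"dp": [0,0,0],"dr": [0,0,0],"grip": 30}
    - {"dp": [0,0,0],"dr": [0,0,0],"grip": 30}
  grip_force: 40

```text
time: 6.08
tool_pos: [0.3506, -0.2797, 0.1137]
tool_rot: [[-0.769, 0.617, -0.165], [0.606, 0.787, 0.12], [0.204, -0.008, -0.979]]
wrist_force: [-0.7, -0.1, -0.5]
width: 0.421
```

```bash
python3 -c "
from h import *
s=readout.observe();print(s['joints'].round(2),s['width'],s['time']);snap('wrist','w7')"
```

```text
[ 1.05  0.84 -0.68  2.05  0.72  0.74  0.78] 0.4208672001165884 6.0833
```

View pics/w7.png

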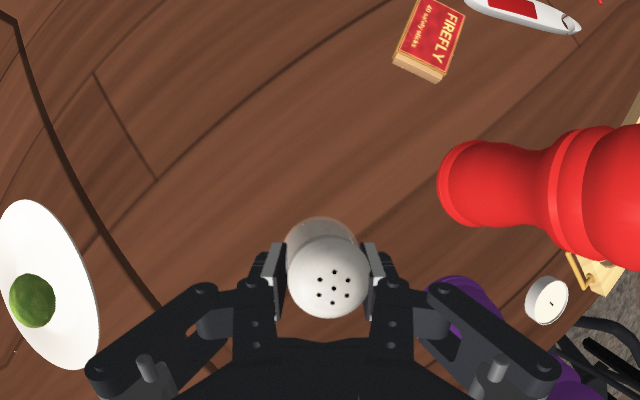

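```bash
python3 -c "
from h import *
d=optics.snapshot('wrist')
s=readout.observe();print(s['width']*85.4, s['tool_pos']+.054*s['tool_rot'][:,2])
for z in (.085,.09):print(onz(d,330,278,z,True).round(4))
f=d['frame'][190:360,220:430,::-1];cv2.imwrite('pics/w7c.png',cv2.resize(f,None,fx=3.5,fy=3.5,interpolation=2))
"
```

```text
36.608726270703485 [ 0.341718   -0.27315297  0.06075181]
[ 0.3379 -0.2663  0.085 ]
[ 0.3365 -0.2653  0.09  ]
```

View pics/w7c.png

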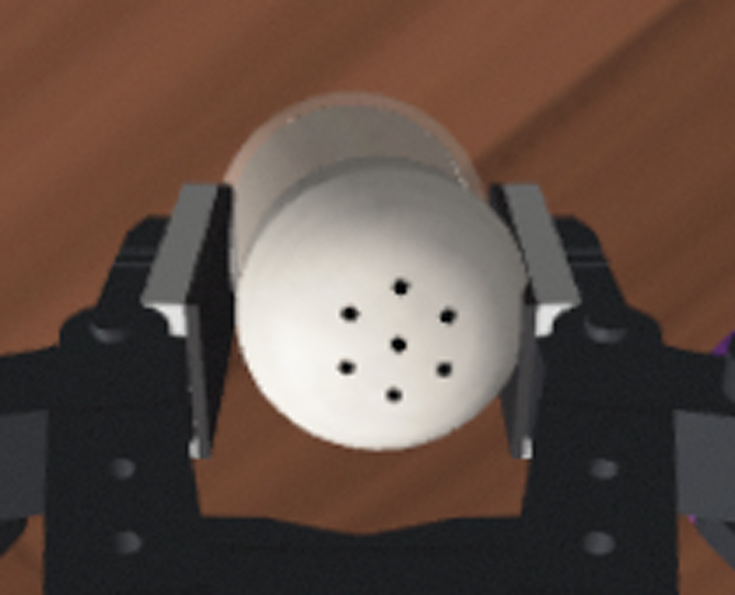

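Request:
drive_tool:
  deltas:
    - {"dp": [0.05,0,-0.3],"dr": [0,0,0],"grip": 30}
    - {"dp": [0.05,0,-0.3],"dr": [0,0,0],"grip": 30}
    - {"dp": [0.1,0,-0.5],"dr": [0,0,0],"grip": 30}
    - {"dp": [0.1,0,-0.5],"dr": [0,0,0],"grip": 30}

```text
time: 6.52
tool_pos: [0.3503, -0.2788, 0.1635]
tool_rot: [[-0.769, 0.617, -0.17], [0.604, 0.787, 0.124], [0.21, -0.007, -0.978]]
wrist_force: [-0.2, -0.4, -0.7]
width: 0.425
```

```bash
python3 -c "
from h import *
s=readout.observe();print(s['width']*85.4, s['tool_pos']+.054*s['tool_rot'][:,2])
d=snap('wrist','w8');e=snap('side','s8')
a=cv2.resize(d['frame'][190:360,220:430,::-1],(540,430));b=cv2.resize(e['frame'][120:260,150:310,::-1],(540,430))
cv2.imwrite('pics/c8.png',cv2.resize(np.hstack([a,b]),(800,320)))
"
```

```text
36.2763840675908 [ 0.34115689 -0.27212399  0.11066856]
```

View pics/c8.png

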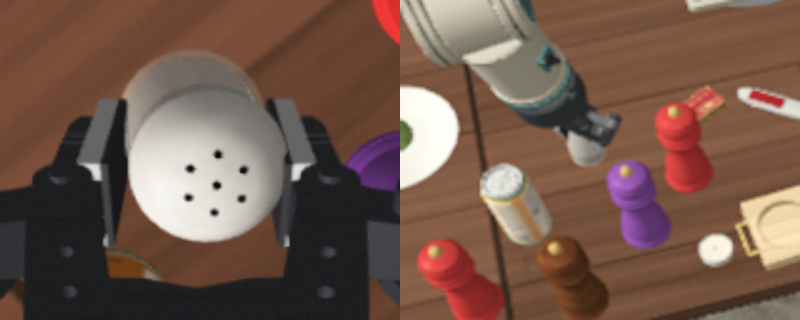

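Run:
```python
from h import *
s=readout.observe();M=s['tool_rot'];g=s['tool_pos']+.054*M[:,2]
print(M.T@(np.array([g[0]+.0,g[1],.25])-g)/.03, M.T@(np.array([.4854,.0038,.25])-np.array([g[0],g[1],.25]))/.03)
```

```text
[ 0.94551104 -0.03299626 -4.51022005] [ 1.91800161 10.19712795  0.32748393]
```

Request:
drive_tool:
  deltas:
    - {"dp": [0.2,0,-0.95],"dr": [0,0,0],"grip": 30}
    - {"dp": [0.2,0,-0.95],"dr": [0,0,0],"grip": 30}
    - {"dp": [0.2,0,-0.95],"dr": [0,0,0],"grip": 30}
    - {"dp": [0.2,0,-0.95],"dr": [0,0,0],"grip": 30}
    - {"dp": [0.2,0,-0.95],"dr": [0,0,0],"grip": 30}
    - {"dp": [0.2,0.5,-0.2],"dr": [0,0,0],"grip": 30}
    - {"dp": [0.17,0.9,0],"dr": [0,0,0],"grip": 30}
    - {"dp": [0.17,0.9,0],"dr": [0,0,0],"grip": 30}
    - {"dp": [0.17,0.9,0],"dr": [0,0,0],"grip": 30}
    - {"dp": [0.17,0.9,0],"dr": [0,0,0],"grip": 30}
    - {"dp": [0.17,0.9,0],"dr": [0,0,0],"grip": 30}
    - {"dp": [0.17,0.9,0],"dr": [0,0,0],"grip": 30}

```text
time: 7.62
tool_pos: [0.4327, -0.115, 0.3248]
tool_rot: [[-0.759, 0.628, -0.171], [0.616, 0.778, 0.122], [0.21, -0.013, -0.978]]
wrist_force: [0.9, -0.6, -1.1]
width: 0.425
```

```bash
python3 plan2.py .4854 .0038 .25 52 30 .8 12; python3 -c "
from h import *
s=readout.observe();print(s['joints'].round(2),s['width'],(s['tool_pos']+.054*s['tool_rot'][:,2]).round(4))"
```

```text
tcp target [ 0.4942 -0.0031  0.3028]
6 rows; t 7.6167
{"dp": [0.1, 0.7, 0.14], "dr": [-0.02, -0.0, -0.04], "grip": 30.0},
{"dp": [0.09, 0.7, 0.14], "dr": [-0.02, -0.01, -0.03], "grip": 30.0},
{"dp": [0.09, 0.7, 0.14], "dr": [-0.02, -0.0, -0.04], "grip": 30.0},
{"dp": [0.09, 0.7, 0.14], "dr": [-0.01, -0.01, -0.03], "grip": 30.0},
{"dp": [0.09, 0.7, 0.14], "dr": [-0.02, -0.0, -0.04], "grip": 30.0},
{"dp": [0.09, 0.7, 0.14], "dr": [-0.01, -0.01, -0.03], "grip": 30.0},
[ 0.87  0.54 -0.93  1.89  0.33  1.12  0.68] 0.4246115327377569 [ 0.4234 -0.1084  0.272 ]
```

Request:
drive_tool:
  deltas:
    - {"dp": [0.1,0.7,0.14],"dr": [-0.02,0,-0.03],"grip": 30}
    - {"dp": [0.1,0.7,0.14],"dr": [-0.02,0,-0.03],"grip": 30}
    - {"dp": [0.1,0.7,0.14],"dr": [-0.02,0,-0.03],"grip": 30}
    - {"dp": [0.1,0.7,0.14],"dr": [-0.02,0,-0.03],"grip": 30}
    - {"dp": [0.1,0.7,0.14],"dr": [-0.02,0,-0.03],"grip": 30}
    - {"dp": [0.1,0.7,0.14],"dr": [-0.02,0,-0.03],"grip": 30}
    - {"dp": [0,0,0],"dr": [0,0,0],"grip": 30}

```text
time: 8.2
tool_pos: [0.4933, 0.0149, 0.298]
tool_rot: [[-0.775, 0.608, -0.17], [0.593, 0.794, 0.134], [0.217, 0.003, -0.976]]
wrist_force: [0.3, 0.6, -1.1]
width: 0.428
```

```bash
python3 plan2.py .4854 .0038 .11 52 30 .8 12; python3 -c "
from h import *
s=readout.observe();print(s['joints'].round(2),s['width'],(s['tool_pos']+.054*s['tool_rot'][:,2]).round(4));snap('wrist','w9');snap('scene','sc9')"
```

```text
tcp target [ 0.4942 -0.0031  0.1628]
6 rows; t 8.2
{"dp": [-0.23, -0.08, 0.72], "dr": [0.0, -0.02, 0.02], "grip": 30.0},
{"dp": [-0.22, -0.08, 0.72], "dr": [0.0, -0.02, 0.02], "grip": 30.0},
{"dp": [-0.22, -0.08, 0.72], "dr": [0.0, -0.02, 0.02], "grip": 30.0},
{"dp": [-0.22, -0.08, 0.72], "dr": [0.0, -0.01, 0.02], "grip": 30.0},
{"dp": [-0.23, -0.07, 0.72], "dr": [0.0, -0.02, 0.02], "grip": 30.0},
{"dp": [-0.22, -0.08, 0.72], "dr": [0.01, -0.01, 0.01], "grip": 30.0},
[ 0.56  0.63 -0.91  1.82  0.35  1.06  0.45] 0.4278200953221166 [0.4841 0.0222 0.2452]
```

View pics/w9.png

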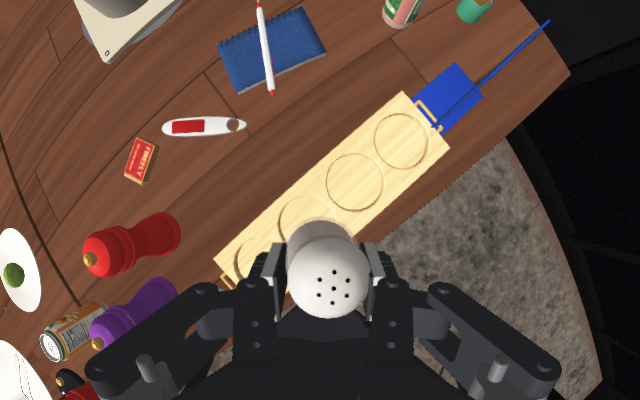

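View pics/sc9.png

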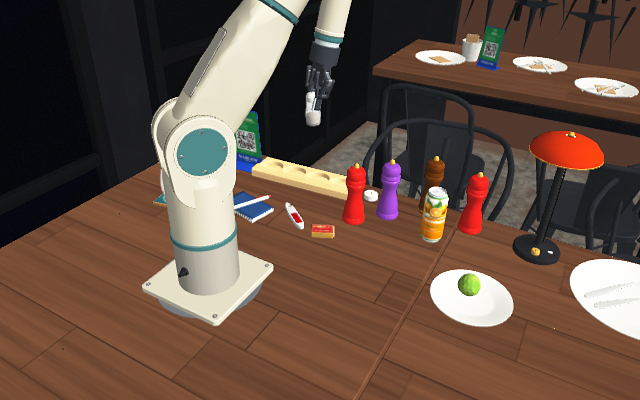

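```bash
python3 -c "
from h import *
d=optics.snapshot('wrist')
for u,v in [(354.5,182),(401,141.5)]: print(onz(d,u,v,.022,True).round(4))
e=optics.snapshot('scene');cv2.imwrite('pics/sc9c.png',cv2.resize(e['frame'][60:220,220:420,::-1],None,fx=4,fy=4))
d=optics.snapshot('side');cv2.imwrite('pics/s9c.png',cv2.resize(d['frame'][110:260,240:440,::-1],None,fx=4,fy=4))
"
```

```text
[0.4727 0.0727 0.022 ]
[0.4682 0.1468 0.022 ]
```

View pics/sc9c.png

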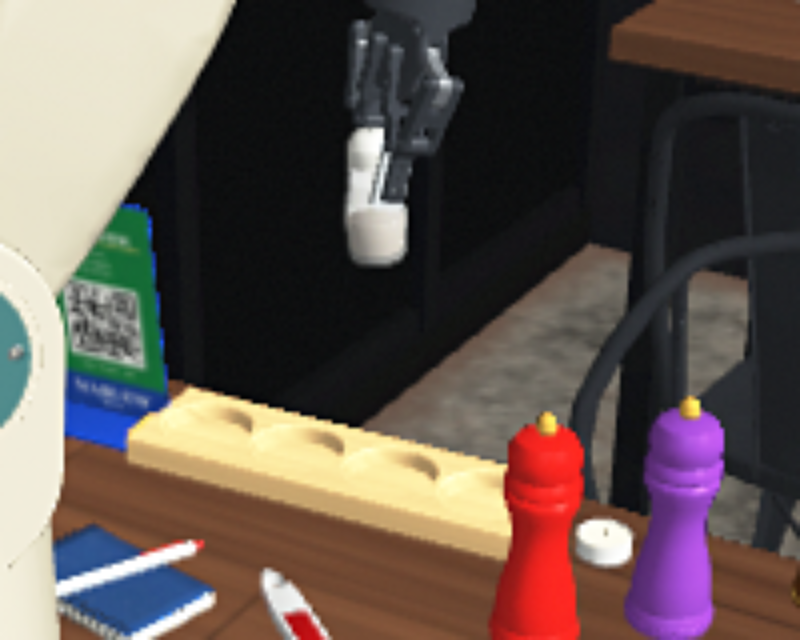

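View pics/s9c.png

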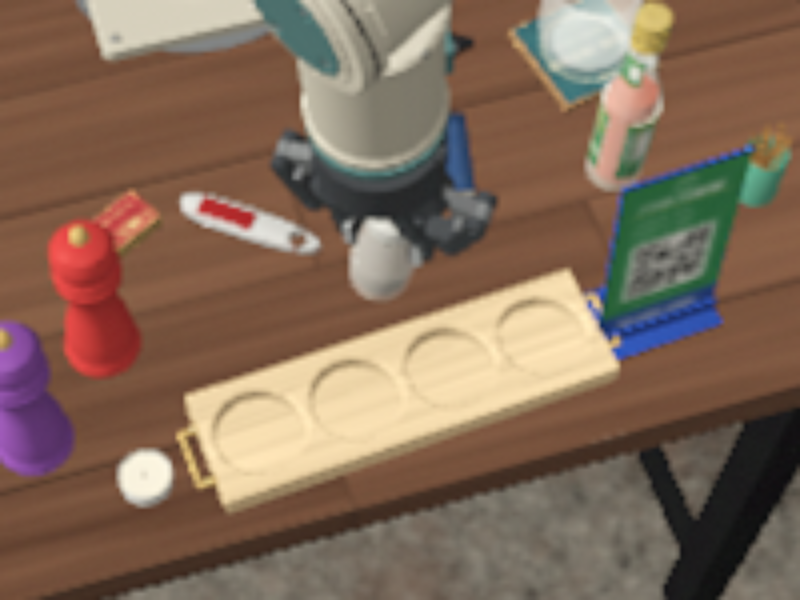

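```bash
python3 -c "
from h import *
s=readout.observe();print((s['tool_pos']+.054*s['tool_rot'][:,2]).round(4),s['time'],s['tool_pos'])
d=optics.snapshot('side')
print(onz(d,240+381/4,110+280/4,.187).round(4))
d=optics.snapshot('wrist')
cv2.imwrite('pics/w10.png',cv2.resize(d['frame'][60:260,320:480,::-1],None,fx=3,fy=3))
"
```

```text
[0.4831 0.016  0.2455] 8.45 [0.49229333 0.00892296 0.29826457]
[0.4855 0.0166 0.187 ]
```

View pics/w10.png

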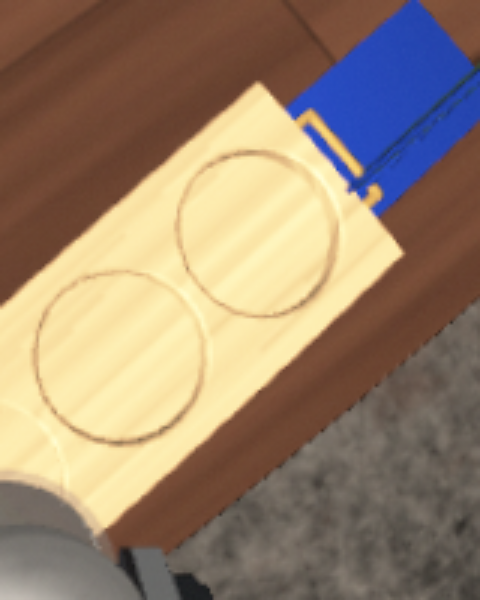

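```bash
python3 -c "
from h import *
d=optics.snapshot('wrist')
for u,v in [(360,179),(406,138)]: print(onz(d,u,v,.022,True).round(4))
s=readout.observe();print((s['tool_pos']+.054*s['tool_rot'][:,2]).round(4))
d=optics.snapshot('side')
A=np.array([240,110.])
for c in [(261,432),(357,400),(450,368),(543,336)]: print('well',onz(d,*(A+np.array(c)/4),.022).round(4))
"; python3 plan2.py .484 .0035 .11 52 30 .8 12
```

```text
[0.4752 0.0773 0.022 ]
[0.4702 0.152  0.022 ]
[0.4835 0.0159 0.2459]
well [ 0.4907 -0.0707  0.022 ]
well [0.4856 0.0045 0.022 ]
well [0.4799 0.0792 0.022 ]
well [0.474  0.1555 0.022 ]
tcp target [ 0.4928 -0.0034  0.1628]
6 rows; t 8.65
{"dp": [-0.2, -0.05, 0.73], "dr": [-0.0, -0.01, 0.0], "grip": 30.0},
{"dp": [-0.2, -0.05, 0.73], "dr": [-0.0, -0.01, 0.01], "grip": 30.0},
{"dp": [-0.2, -0.05, 0.73], "dr": [-0.0, -0.01, 0.0], "grip": 30.0},
{"dp": [-0.21, -0.06, 0.73], "dr": [-0.01, -0.02, 0.01], "grip": 30.0},
{"dp": [-0.2, -0.05, 0.73], "dr": [-0.0, -0.01, 0.0], "grip": 30.0},
{"dp": [-0.2, -0.06, 0.72], "dr": [-0.01, -0.02, 0.01], "grip": 30.0},
```

Request:
drive_tool:
  deltas:
    - {"dp": [-0.2,-0.05,0.73],"dr": [0,-0.01,0],"grip": 30}
    - {"dp": [-0.2,-0.05,0.73],"dr": [0,-0.01,0],"grip": 30}
    - {"dp": [-0.2,-0.05,0.73],"dr": [0,-0.01,0],"grip": 30}
    - {"dp": [-0.2,-0.05,0.73],"dr": [0,-0.01,0],"grip": 30}
    - {"dp": [-0.2,-0.05,0.73],"dr": [0,-0.01,0],"grip": 30}
    - {"dp": [-0.2,-0.05,0.5],"dr": [0,-0.01,0],"grip": 30}
    - {"dp": [0,0,0],"dr": [0,0,0],"grip": 30}
    - {"dp": [0,0,0],"dr": [0,0,0],"grip": 30}

```text
time: 9.32
tool_pos: [0.4965, -0.008, 0.1668]
tool_rot: [[-0.768, 0.621, -0.157], [0.608, 0.784, 0.127], [0.202, 0.002, -0.979]]
wrist_force: [-0.0, 1.3, -1.0]
width: 0.426
```

```bash
python3 plan2.py .4835 .0035 .071 52 30 .3 12;python3 -c "
from h import *
d=snap('wrist','w11')"
```

```text
tcp target [ 0.4923 -0.0034  0.1238]
5 rows; t 9.3167
{"dp": [-0.02, 0.01, 0.29], "dr": [0.01, 0.01, -0.01], "grip": 30.0},
{"dp": [-0.02, 0.01, 0.29], "dr": [0.01, 0.01, -0.01], "grip": 30.0},
{"dp": [-0.02, 0.0, 0.29], "dr": [0.01, 0.01, -0.02], "grip": 30.0},
{"dp": [-0.02, 0.01, 0.29], "dr": [0.01, 0.02, -0.01], "grip": 30.0},
{"dp": [-0.01, 0.0, 0.28], "dr": [0.0, 0.01, -0.02], "grip": 30.0},
```

View pics/w11.png

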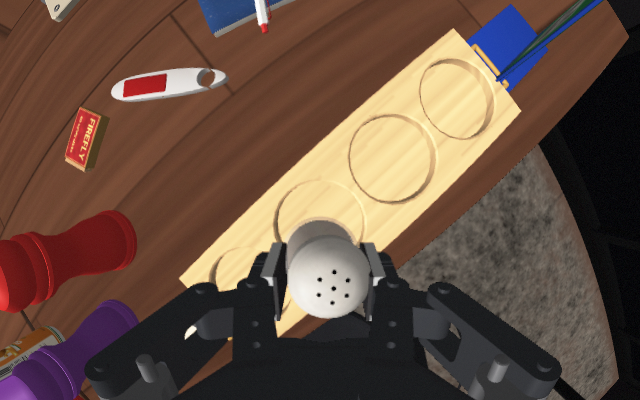

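Request:
drive_tool:
  deltas:
    - {"dp": [-0.03,0.01,0.3],"dr": [0.01,0.01,-0.01],"grip": 30}
    - {"dp": [-0.03,0.01,0.3],"dr": [0.01,0.01,-0.01],"grip": 30}
    - {"dp": [-0.02,0.01,0.3],"dr": [0.01,0.01,-0.01],"grip": 30}
    - {"dp": [-0.02,0.01,0.3],"dr": [0.01,0.01,-0.01],"grip": 30}
    - {"dp": [0,0,0.15],"dr": [0,0,0],"grip": 30}
    - {"dp": [0,0,0],"dr": [0,0,0],"grip": 30}

```text
time: 9.87
tool_pos: [0.4951, -0.003, 0.1264]
tool_rot: [[-0.771, 0.618, -0.155], [0.605, 0.786, 0.127], [0.2, 0.003, -0.98]]
wrist_force: [-0.4, -0.1, -0.5]
width: 0.422
```

```bash
python3 plan2.py .4835 .0035 .07 52 30 .3 12;python3 -c "
from h import *
d=snap('wrist','w12');d=snap('side','s12')
s=readout.observe();print((s['tool_pos']+.054*s['tool_rot'][:,2]).round(4),s['wrist_force'])
cv2.imwrite('pics/s12.png',cv2.resize(d['frame'][110:260,240:440,::-1],None,fx=4,fy=4))"
```

```text
tcp target [ 0.4923 -0.0034  0.1228]
1 rows; t 9.8667
{"dp": [0.04, -0.07, 0.13], "dr": [0.05, 0.09, -0.03], "grip": 30.0},
[0.4872 0.0038 0.0742] [ 0.54951427  0.32803029 -0.96462697]
```

View pics/w12.png

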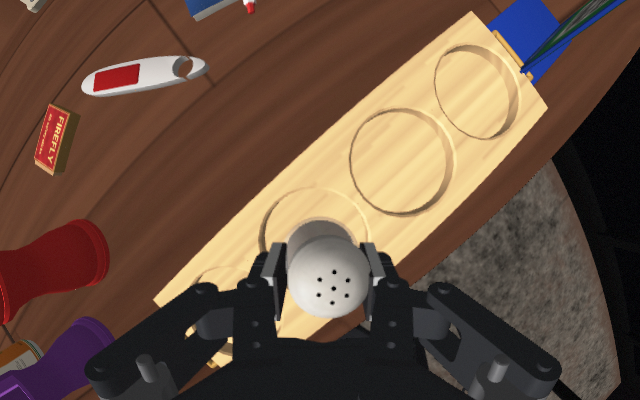

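View pics/s12.png

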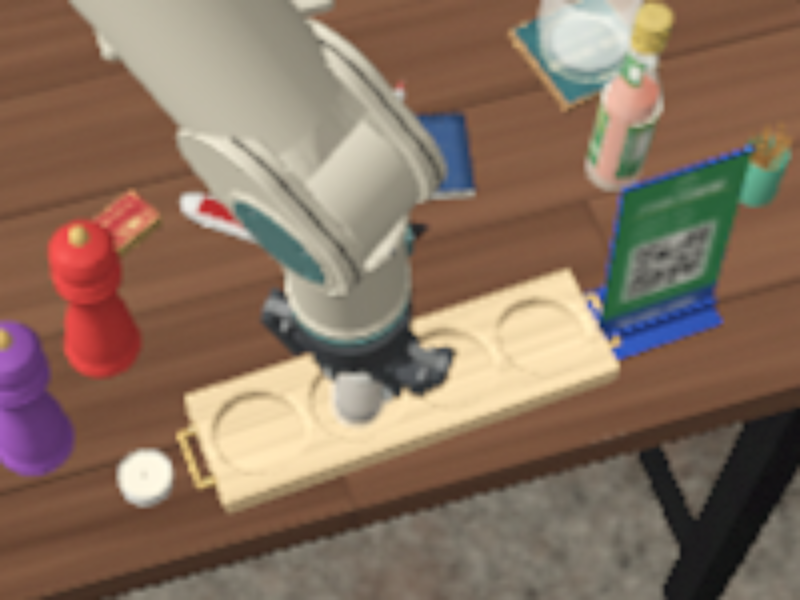

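Request:
drive_tool:
  deltas:
    - {"dp": [0.15,0,0.08],"dr": [0,0,0],"grip": 30}
    - {"dp": [0.03,0,0.12],"dr": [0,0,0],"grip": 30}
    - {"dp": [0,0,0.05],"dr": [0,0,0],"grip": 30}
    - {"dp": [0,0,0],"dr": [0,0,0],"grip": 30}

```text
time: 10.3
tool_pos: [0.4902, 0.0019, 0.1211]
tool_rot: [[-0.771, 0.618, -0.153], [0.605, 0.786, 0.127], [0.198, 0.005, -0.98]]
wrist_force: [0.2, -0.6, -1.0]
width: 0.423
```

```bash
python3 -c "
from h import *
s=readout.observe();print((s['tool_pos']+.054*s['tool_rot'][:,2]).round(4),s['wrist_force'])
"
```

```text
[0.482  0.0088 0.0682] [ 0.18632269 -0.64784771 -0.989068  ]
```

Request:
drive_tool:
  deltas:
    - {"dp": [0,0,0],"dr": [0,0,0],"grip": 45}
    - {"dp": [0,0,0],"dr": [0,0,0],"grip": 55}
    - {"dp": [0,0,0],"dr": [0,0,0],"grip": 70}
    - {"dp": [0,0,0],"dr": [0,0,0],"grip": 70}
    - {"dp": [0,0,-0.5],"dr": [0,0,0],"grip": 75}
    - {"dp": [0,0,-0.9],"dr": [0,0,0],"grip": 80}
    - {"dp": [0,0,-0.9],"dr": [0,0,0],"grip": 85}
    - {"dp": [0,0,-0.9],"dr": [0,0,0],"grip": 85}
    - {"dp": [0,0,-0.9],"dr": [0,0,0],"grip": 85}

```text
time: 11.05
tool_pos: [0.5062, -0.0139, 0.2421]
tool_rot: [[-0.771, 0.616, -0.164], [0.602, 0.788, 0.128], [0.208, -0.001, -0.978]]
wrist_force: [0.6, -0.1, -0.6]
width: 0.998
```

```bash
python3 -c "
from h import *
s=readout.observe();print((s['tool_pos']+.054*s['tool_rot'][:,2]).round(4),s['joints'].round(2))
d=snap('wrist','w13')
"; python3 plan2.py .385 .37 .27 135 85 .9 10
```

```text
[ 0.4974 -0.007   0.1893] [ 0.56  0.71 -0.84  1.84  0.43  0.98  0.45]
tcp target [0.3916 0.3766 0.3232]
18 rows; t 11.1
{"dp": [0.63, 0.43, -0.01], "dr": [0.18, -0.01, -0.91], "grip": 85.0},
{"dp": [0.6, 0.48, -0.02], "dr": [0.18, -0.01, -0.91], "grip": 85.0},
{"dp": [0.56, 0.53, -0.03], "dr": [0.18, -0.01, -0.91], "grip": 85.0},
{"dp": [0.51, 0.57, -0.04], "dr": [0.17, -0.01, -0.91], "grip": 85.0},
{"dp": [0.47, 0.61, -0.05], "dr": [0.18, -0.01, -0.91], "grip": 85.0},
{"dp": [0.42, 0.64, -0.06], "dr": [0.18, -0.01, -0.9], "grip": 85.0},
{"dp": [0.36, 0.67, -0.07], "dr": [0.17, -0.01, -0.91], "grip": 85.0},
{"dp": [0.31, 0.7, -0.08], "dr": [0.18, -0.01, -0.9], "grip": 85.0},
{"dp": [0.25, 0.72, -0.09], "dr": [0.18, -0.02, -0.91], "grip": 85.0},
{"dp": [0.2, 0.74, -0.1], "dr": [0.17, -0.01, -0.9], "grip": 85.0},
{"dp": [0.14, 0.75, -0.11], "dr": [0.18, -0.02, -0.91], "grip": 85.0},
{"dp": [0.08, 0.75, -0.12], "dr": [0.17, -0.01, -0.9], "grip": 85.0},
{"dp": [0.02, 0.76, -0.14], "dr": [0.18, -0.02, -0.91], "grip": 85.0},
{"dp": [-0.05, 0.75, -0.15], "dr": [0.17, -0.01, -0.9], "grip": 85.0},
{"dp": [-0.1, 0.75, -0.16], "dr": [0.18, -0.02, -0.91], "grip": 85.0},
{"dp": [-0.16, 0.73, -0.17], "dr": [0.17, -0.01, -0.9], "grip": 85.0},
{"dp": [-0.22, 0.71, -0.18], "dr": [0.18, -0.02, -0.91], "grip": 85.0},
{"dp": [-0.28, 0.7, -0.19], "dr": [0.17, -0.01, -0.9], "grip": 85.0},
```

View pics/w13.png

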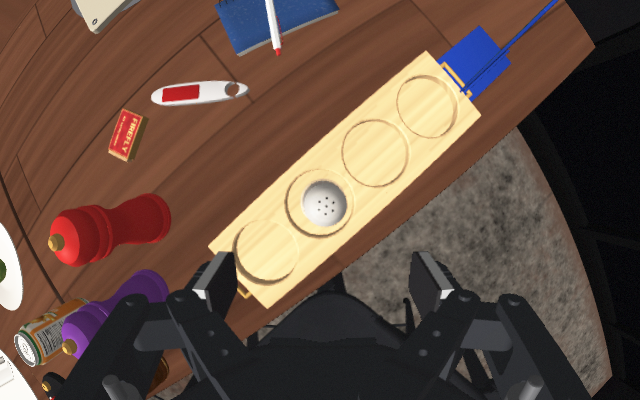

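Request:
drive_tool:
  deltas:
    - {"dp": [0.2,0,-0.95],"dr": [0,-0.5,0],"grip": 85}
    - {"dp": [0.2,0,-0.95],"dr": [0,-0.5,0],"grip": 85}
    - {"dp": [0.2,0,-0.9],"dr": [0,-0.5,0],"grip": 85}
    - {"dp": [0.2,0.3,-0.2],"dr": [0,-0.5,0],"grip": 85}

```text
time: 11.43
tool_pos: [0.5089, -0.005, 0.3414]
tool_rot: [[-0.781, 0.624, -0.015], [0.624, 0.781, 0.018], [0.023, 0.005, -1.0]]
wrist_force: [-0.1, 0.0, -0.2]
width: 0.992
```

```bash
python3 plan2.py .385 .37 .27 52 85 .93 0
```

```text
tcp target [0.385 0.37  0.324]
15 rows; t 11.4333
{"dp": [0.73, 0.48, 0.06], "dr": [0.0, -0.02, -0.01], "grip": 85.0},
{"dp": [0.73, 0.48, 0.06], "dr": [0.0, -0.02, -0.01], "grip": 85.0},
{"dp": [0.73, 0.48, 0.05], "dr": [0.0, -0.02, -0.01], "grip": 85.0},
{"dp": [0.73, 0.48, 0.05], "dr": [0.0, -0.02, -0.01], "grip": 85.0},
{"dp": [0.73, 0.48, 0.05], "dr": [0.0, -0.02, -0.01], "grip": 85.0},
{"dp": [0.73, 0.48, 0.05], "dr": [0.01, -0.02, -0.01], "grip": 85.0},
{"dp": [0.73, 0.48, 0.05], "dr": [0.0, -0.02, -0.01], "grip": 85.0},
{"dp": [0.73, 0.48, 0.05], "dr": [0.01, -0.02, -0.01], "grip": 85.0},
{"dp": [0.73, 0.49, 0.05], "dr": [0.0, -0.01, -0.01], "grip": 85.0},
{"dp": [0.74, 0.49, 0.05], "dr": [0.01, -0.02, -0.01], "grip": 85.0},
{"dp": [0.73, 0.49, 0.04], "dr": [0.0, -0.01, -0.01], "grip": 85.0},
{"dp": [0.73, 0.48, 0.04], "dr": [0.01, -0.02, -0.0], "grip": 85.0},
{"dp": [0.74, 0.49, 0.04], "dr": [0.0, -0.01, -0.01], "grip": 85.0},
{"dp": [0.73, 0.49, 0.04], "dr": [0.01, -0.02, -0.0], "grip": 85.0},
{"dp": [0.74, 0.48, 0.05], "dr": [0.0, -0.01, -0.01], "grip": 85.0},
```

Request:
drive_tool:
  deltas:
    - {"dp": [0.73,0.48,0.05],"dr": [0,-0.02,0],"grip": 85}
    - {"dp": [0.73,0.48,0.05],"dr": [0,-0.02,0],"grip": 85}
    - {"dp": [0.73,0.48,0.05],"dr": [0,-0.02,0],"grip": 85}
    - {"dp": [0.73,0.48,0.05],"dr": [0,-0.02,0],"grip": 85}
    - {"dp": [0.73,0.48,0.05],"dr": [0,-0.02,0],"grip": 85}
    - {"dp": [0.73,0.48,0.05],"dr": [0,-0.02,0],"grip": 85}
    - {"dp": [0.73,0.48,0.05],"dr": [0,-0.02,0],"grip": 85}
    - {"dp": [0.73,0.48,0.05],"dr": [0,-0.02,0],"grip": 85}
    - {"dp": [0.73,0.48,0.05],"dr": [0,-0.02,0],"grip": 85}
    - {"dp": [0.73,0.48,0.05],"dr": [0,-0.02,0],"grip": 85}
    - {"dp": [0.73,0.48,0.05],"dr": [0,-0.02,0],"grip": 85}
    - {"dp": [0.73,0.48,0.05],"dr": [0,-0.02,0],"grip": 85}

```text
time: 12.43
tool_pos: [0.4098, 0.3038, 0.3294]
tool_rot: [[-0.775, 0.632, 0.019], [0.632, 0.775, -0.001], [-0.015, 0.011, -1.0]]
wrist_force: [0.6, 1.7, 0.4]
width: 0.997
```

```bash
python3 -c "
from h import *
d=snap('wrist','w14')
s=readout.observe();print((s['tool_pos']+.054*s['tool_rot'][:,2]).round(4),s['joints'].round(2))
"; python3 plan2.py .385 .37 .22 52 85 .9 0
```

```text
[0.4079 0.3103 0.276 ] [-0.13  0.5  -0.85  1.86  0.47  0.97 -0.3 ]
tcp target [0.385 0.37  0.274]
4 rows; t 12.4833
{"dp": [0.46, 0.27, 0.47], "dr": [0.05, 0.03, -0.04], "grip": 85.0},
{"dp": [0.46, 0.27, 0.47], "dr": [0.04, 0.03, -0.04], "grip": 85.0},
{"dp": [0.46, 0.27, 0.46], "dr": [0.05, 0.03, -0.04], "grip": 85.0},
{"dp": [0.45, 0.28, 0.47], "dr": [0.04, 0.03, -0.04], "grip": 85.0},
```

View pics/w14.png

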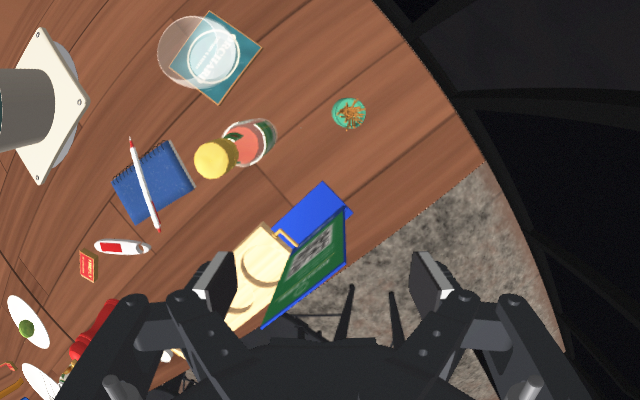

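Request:
drive_tool:
  deltas:
    - {"dp": [0.46,0.27,0.45],"dr": [0.05,0.03,-0.04],"grip": 85}
    - {"dp": [0.46,0.27,0.45],"dr": [0.05,0.03,-0.04],"grip": 85}
    - {"dp": [0.46,0.27,0.45],"dr": [0.05,0.03,-0.04],"grip": 85}
    - {"dp": [0.46,0.27,0.45],"dr": [0.05,0.03,-0.04],"grip": 85}
    - {"dp": [0,0,0],"dr": [0,0,0],"grip": 85}
    - {"dp": [0,0,0],"dr": [0,0,0],"grip": 85}

```text
time: 12.98
tool_pos: [0.3814, 0.3757, 0.2743]
tool_rot: [[-0.793, 0.61, -0.0], [0.61, 0.793, 0.001], [0.001, 0.001, -1.0]]
wrist_force: [0.2, -0.6, 0.6]
width: 0.993
```

```bash
python3 -c "
from h import *
s=readout.observe();print((s['tool_pos']+.054*s['tool_rot'][:,2]).round(4),s['joints'].round(2))
d=snap('wrist','w15')
"
```

```text
[0.3814 0.3757 0.2203] [-0.32  0.61 -0.79  1.86  0.54  0.9  -0.45]
```

View pics/w15.png

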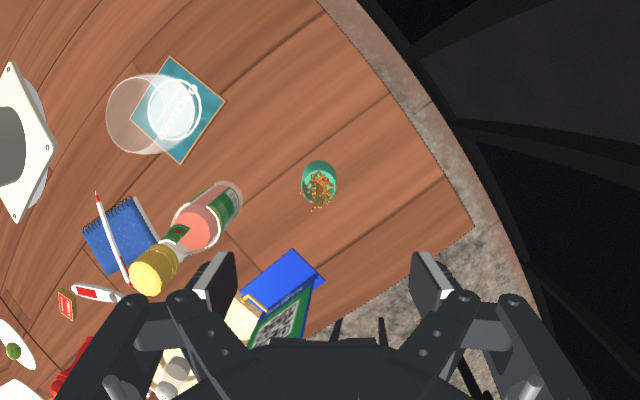

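```bash
python3 -c "
from h import *
s=readout.observe();print((s['tool_pos']+.054*s['tool_rot'][:,2]).round(4))
d=optics.snapshot('wrist')
print('pot rim',onz(d,319,182,.049,True).round(4),'sauce',onz(d,146,280,.192,True).round(4), 'menu tops')
cv2.imwrite('pics/w15c.png',cv2.resize(d['frame'][140:240,270:370,::-1],None,fx=5,fy=5))
"
```

```text
[0.3813 0.3757 0.2204]
pot rim [0.3757 0.3759 0.049 ] sauce [0.3321 0.269  0.192 ] menu tops
```

View pics/w15c.png

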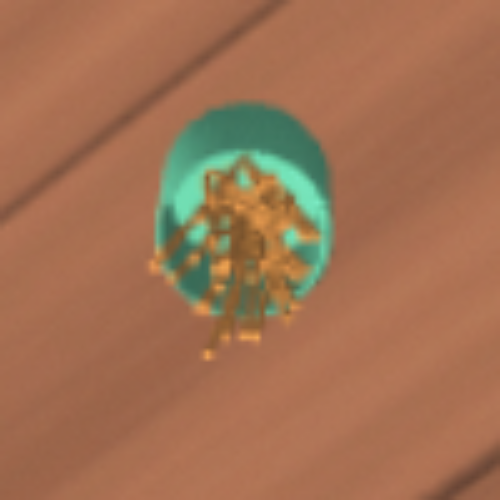

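```bash
python3 plan2.py .379 .3755 .045 52 75 .75 0
```

```text
tcp target [0.379  0.3755 0.099 ]
8 rows; t 13.0833
{"dp": [0.01, -0.01, 0.73], "dr": [0.0, -0.0, 0.01], "grip": 75.0},
{"dp": [0.01, -0.01, 0.73], "dr": [0.0, -0.0, 0.01], "grip": 75.0},
{"dp": [0.01, -0.01, 0.73], "dr": [0.0, -0.0, 0.01], "grip": 75.0},
{"dp": [0.01, -0.01, 0.73], "dr": [0.0, -0.0, 0.01], "grip": 75.0},
{"dp": [0.01, -0.0, 0.74], "dr": [0.0, -0.0, 0.01], "grip": 75.0},
{"dp": [0.01, -0.01, 0.73], "dr": [0.01, -0.0, 0.01], "grip": 75.0},
{"dp": [0.01, -0.0, 0.74], "dr": [0.0, -0.0, 0.0], "grip": 75.0},
{"dp": [0.01, -0.01, 0.73], "dr": [0.01, -0.0, 0.01], "grip": 75.0},
```

Request:
drive_tool:
  deltas:
    - {"dp": [0.01,-0.01,0.73],"dr": [0,0,0],"grip": 75}
    - {"dp": [0.01,-0.01,0.73],"dr": [0,0,0],"grip": 75}
    - {"dp": [0.01,-0.01,0.73],"dr": [0,0,0],"grip": 75}
    - {"dp": [0.01,-0.01,0.73],"dr": [0,0,0],"grip": 75}
    - {"dp": [0.01,-0.01,0.73],"dr": [0,0,0],"grip": 75}
    - {"dp": [0.01,-0.01,0.73],"dr": [0,0,0],"grip": 75}
    - {"dp": [0.01,-0.01,0.5],"dr": [0,0,0],"grip": 75}
    - {"dp": [0,0,0],"dr": [0,0,0],"grip": 75}
    - {"dp": [0,0,0],"dr": [0,0,0],"grip": 75}

```text
time: 13.83
tool_pos: [0.3912, 0.3689, 0.1314]
tool_rot: [[-0.781, 0.625, 0.018], [0.625, 0.781, 0.007], [-0.009, 0.016, -1.0]]
wrist_force: [0.3, 0.5, 0.5]
width: 0.877
```

```bash
python3 plan2.py .379 .3755 .037 52 75 .75 0; python3 -c "
from h import *
s=readout.observe();print((s['tool_pos']+.054*s['tool_rot'][:,2]).round(4),s['joints'].round(2))
d=snap('wrist','w16')
"
```

```text
tcp target [0.379  0.3755 0.091 ]
2 rows; t 13.8333
{"dp": [0.23, -0.05, 0.67], "dr": [0.09, 0.05, -0.07], "grip": 75.0},
{"dp": [0.24, -0.05, 0.67], "dr": [0.1, 0.06, -0.07], "grip": 75.0},
[0.3922 0.3693 0.0774] [-0.44  0.79 -0.59  1.97  0.79  0.6  -0.66]
```

View pics/w16.png

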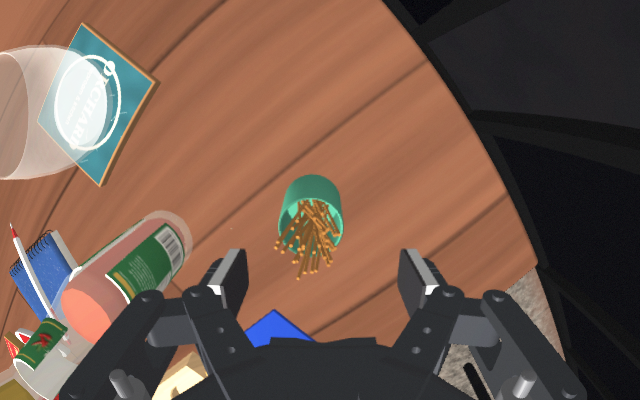

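Request:
drive_tool:
  deltas:
    - {"dp": [0.3,-0.03,0.2],"dr": [0.1,0.05,-0.05],"grip": 75}
    - {"dp": [0.22,-0.03,0.4],"dr": [0.1,0.05,-0.05],"grip": 75}
    - {"dp": [0.05,0,0.4],"dr": [0,0,0],"grip": 75}
    - {"dp": [0,0,0],"dr": [0,0,0],"grip": 75}
    - {"dp": [0,0,0],"dr": [0,0,0],"grip": 75}

```text
time: 14.3
tool_pos: [0.3778, 0.3808, 0.1027]
tool_rot: [[-0.785, 0.619, 0.003], [0.619, 0.785, 0.004], [-0.0, 0.005, -1.0]]
wrist_force: [-0.3, 0.6, -0.3]
width: 0.877
```

```bash
python3 -c "
from h import *
d=snap('wrist','w17')
s=readout.observe();print((s['tool_pos']+.054*s['tool_rot'][:,2]).round(4),s['joints'].round(2))
"; python3 plan2.py .379 .3755 .037 52 75 .75 0
```

```text
[0.3778 0.3808 0.0487] [-0.49  0.84 -0.55  1.97  0.82  0.56 -0.71]
tcp target [0.379  0.3755 0.091 ]
1 rows; t 14.35
{"dp": [-0.14, -0.11, 0.39], "dr": [0.05, 0.0, -0.05], "grip": 75.0},
```

View pics/w17.png

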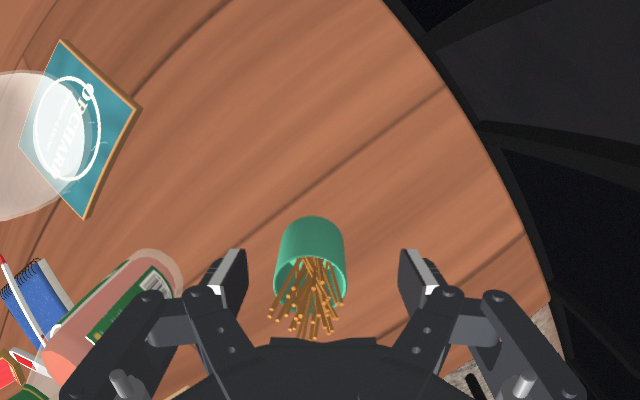

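```bash
python3 -c "
from h import *
d=optics.snapshot('wrist')
s=readout.observe();print((s['tool_pos']+.054*s['tool_rot'][:,2]).round(4))
print(onz(d,310,276,.049,True),onz(d,310,216,0.0,True))
cv2.imwrite('pics/w17c.png',cv2.resize(d['frame'][200:360,220:420,::-1],None,fx=4,fy=4))
"
```

```text
[0.3781 0.3807 0.049 ]
[0.37424977 0.3763667  0.049     ] [0.36383948 0.38276635 0.        ]
```

View pics/w17c.png

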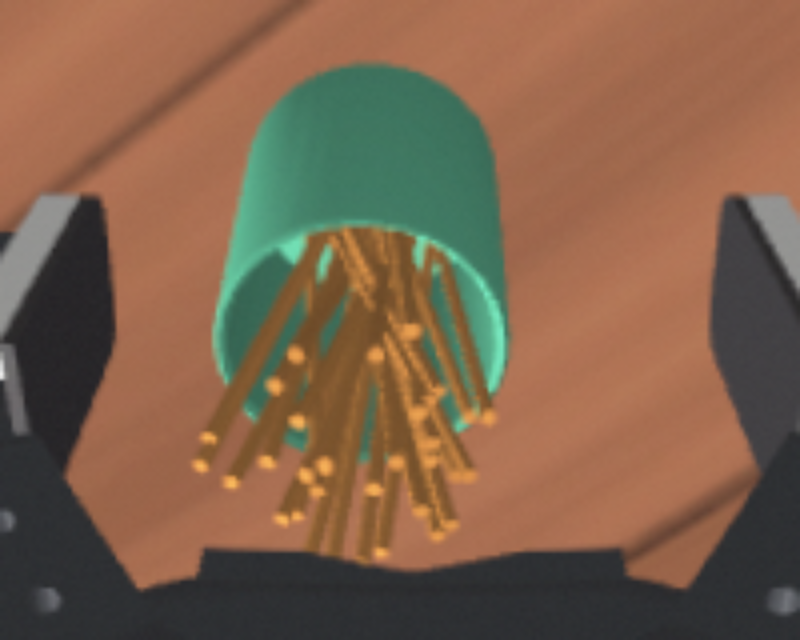

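Request:
drive_tool:
  deltas:
    - {"dp": [-0.1,-0.15,0.2],"dr": [0,0,0],"grip": 75}
    - {"dp": [-0.05,-0.03,0.2],"dr": [0,0,0],"grip": 75}
    - {"dp": [0,0,0],"dr": [0,0,0],"grip": 75}
    - {"dp": [0,0,0],"dr": [0,0,0],"grip": 60}
    - {"dp": [0,0,0],"dr": [0,0,0],"grip": 25}
    - {"dp": [0,0,0],"dr": [0,0,0],"grip": 25}
    - {"dp": [0,0,0],"dr": [0,0,0],"grip": 25}
    - {"dp": [0,0,0],"dr": [0,0,0],"grip": 25}
    - {"dp": [0,0,0],"dr": [0,0,0],"grip": 25}
    - {"dp": [0,0,0],"dr": [0,0,0],"grip": 25}
  grip_force: 40

```text
time: 15.23
tool_pos: [0.3791, 0.3724, 0.0907]
tool_rot: [[-0.784, 0.62, 0.005], [0.62, 0.784, 0.004], [-0.001, 0.007, -1.0]]
wrist_force: [0.3, 0.2, -0.8]
width: 0.403
```

```bash
python3 -c "
from h import *
d=snap('wrist','w18')
s=readout.observe();print((s['tool_pos']+.054*s['tool_rot'][:,2]).round(4),s['joints'].round(2),s['width']*85.4)
"
```

```text
[0.3794 0.3727 0.0367] [-0.49  0.85 -0.52  1.99  0.85  0.52 -0.73] 34.62654559265608
```

View pics/w18.png

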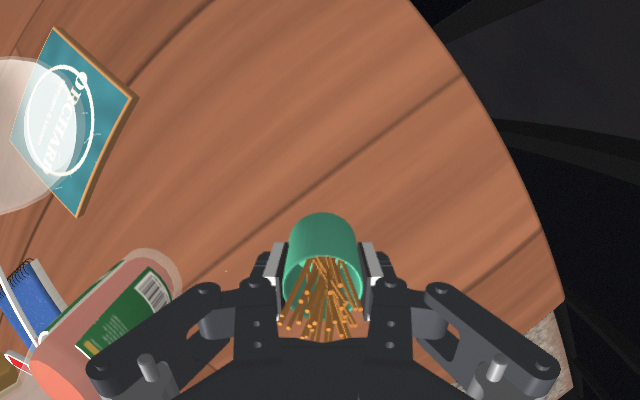

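Request:
drive_tool:
  deltas:
    - {"dp": [0,0,-0.5],"dr": [0,0,0],"grip": 25}
    - {"dp": [0,0,-0.9],"dr": [0,0,0],"grip": 25}
    - {"dp": [0,0,-0.95],"dr": [0,0,0],"grip": 25}
    - {"dp": [0,0,-0.95],"dr": [0,0,0],"grip": 25}
    - {"dp": [0,0,-0.95],"dr": [0,0,0],"grip": 25}
    - {"dp": [0,0,-0.95],"dr": [0,0,0],"grip": 25}
    - {"dp": [0,0,-0.95],"dr": [0,0,0],"grip": 25}
    - {"dp": [0,0,-0.95],"dr": [0,0,0],"grip": 25}
    - {"dp": [0,0,-0.5],"dr": [0,0,0],"grip": 25}

```text
time: 16.03
tool_pos: [0.3756, 0.3697, 0.3239]
tool_rot: [[-0.786, 0.618, -0.005], [0.618, 0.786, -0.005], [0.001, -0.007, -1.0]]
wrist_force: [-0.4, -0.3, -0.3]
width: 0.402
```

```bash
python3 plan2.py .489 -.072 .27 20 25 .93 0
```

```text
tcp target [ 0.489 -0.072  0.324]
17 rows; t 16.0333
{"dp": [-0.71, -0.54, 0.0], "dr": [-0.0, 0.0, 0.37], "grip": 25.0},
{"dp": [-0.73, -0.52, 0.0], "dr": [-0.0, 0.0, 0.37], "grip": 25.0},
{"dp": [-0.74, -0.5, 0.0], "dr": [-0.01, 0.0, 0.38], "grip": 25.0},
{"dp": [-0.76, -0.47, 0.0], "dr": [-0.0, 0.0, 0.37], "grip": 25.0},
{"dp": [-0.77, -0.45, 0.0], "dr": [-0.01, 0.0, 0.38], "grip": 25.0},
{"dp": [-0.79, -0.42, 0.0], "dr": [-0.0, 0.0, 0.37], "grip": 25.0},
{"dp": [-0.8, -0.4, 0.0], "dr": [-0.01, 0.0, 0.38], "grip": 25.0},
{"dp": [-0.82, -0.37, 0.0], "dr": [-0.0, 0.0, 0.37], "grip": 25.0},
{"dp": [-0.83, -0.34, 0.0], "dr": [-0.01, 0.0, 0.38], "grip": 25.0},
{"dp": [-0.84, -0.31, 0.0], "dr": [-0.0, 0.0, 0.37], "grip": 25.0},
{"dp": [-0.85, -0.29, 0.01], "dr": [-0.01, 0.0, 0.38], "grip": 25.0},
{"dp": [-0.85, -0.26, 0.0], "dr": [-0.0, 0.0, 0.37], "grip": 25.0},
{"dp": [-0.86, -0.23, 0.0], "dr": [-0.0, 0.0, 0.38], "grip": 25.0},
{"dp": [-0.87, -0.2, 0.01], "dr": [-0.01, 0.0, 0.37], "grip": 25.0},
{"dp": [-0.88, -0.18, 0.0], "dr": [-0.0, 0.01, 0.38], "grip": 25.0},
{"dp": [-0.88, -0.14, 0.01], "dr": [-0.01, 0.0, 0.37], "grip": 25.0},
{"dp": [-0.89, -0.12, 0.0], "dr": [-0.0, 0.01, 0.38], "grip": 25.0},
```

Request:
drive_tool:
  deltas:
    - {"dp": [-0.71,-0.54,0],"dr": [0,0,0.37],"grip": 25}
    - {"dp": [-0.73,-0.52,0],"dr": [0,0,0.37],"grip": 25}
    - {"dp": [-0.74,-0.5,0],"dr": [0,0,0.37],"grip": 25}
    - {"dp": [-0.76,-0.47,0],"dr": [0,0,0.37],"grip": 25}
    - {"dp": [-0.77,-0.45,0],"dr": [0,0,0.37],"grip": 25}
    - {"dp": [-0.79,-0.42,0],"dr": [0,0,0.37],"grip": 25}
    - {"dp": [-0.8,-0.4,0],"dr": [0,0,0.37],"grip": 25}
    - {"dp": [-0.82,-0.37,0],"dr": [0,0,0.37],"grip": 25}
    - {"dp": [-0.83,-0.34,0],"dr": [0,0,0.37],"grip": 25}
    - {"dp": [-0.84,-0.31,0],"dr": [0,0,0.37],"grip": 25}
    - {"dp": [-0.85,-0.29,0],"dr": [0,0,0.37],"grip": 25}
    - {"dp": [-0.85,-0.26,0],"dr": [0,0,0.37],"grip": 25}

```text
time: 17.03
tool_pos: [0.4551, 0.0527, 0.3287]
tool_rot: [[-0.492, 0.871, 0.004], [0.871, 0.492, 0.007], [0.004, 0.007, -1.0]]
wrist_force: [0.5, -0.2, 0.1]
width: 0.403
```

```bash
python3 plan2.py .489 -.072 .22 20 25 .85 0
```

```text
tcp target [ 0.489 -0.072  0.274]
6 rows; t 17.0333
{"dp": [-0.7, -0.18, 0.3], "dr": [0.01, -0.01, 0.32], "grip": 25.0},
{"dp": [-0.7, -0.16, 0.3], "dr": [0.01, -0.01, 0.31], "grip": 25.0},
{"dp": [-0.7, -0.14, 0.3], "dr": [0.01, -0.01, 0.32], "grip": 25.0},
{"dp": [-0.71, -0.12, 0.3], "dr": [0.02, -0.01, 0.31], "grip": 25.0},
{"dp": [-0.71, -0.1, 0.3], "dr": [0.01, -0.01, 0.32], "grip": 25.0},
{"dp": [-0.72, -0.08, 0.31], "dr": [0.02, -0.0, 0.31], "grip": 25.0},
```

Request:
drive_tool:
  deltas:
    - {"dp": [-0.7,-0.18,0.3],"dr": [0.01,-0.01,0.3],"grip": 25}
    - {"dp": [-0.7,-0.16,0.3],"dr": [0.01,-0.01,0.3],"grip": 25}
    - {"dp": [-0.7,-0.14,0.3],"dr": [0.01,-0.01,0.3],"grip": 25}
    - {"dp": [-0.71,-0.12,0.3],"dr": [0.01,-0.01,0.3],"grip": 25}
    - {"dp": [-0.71,-0.1,0.3],"dr": [0.01,-0.01,0.3],"grip": 25}
    - {"dp": [-0.5,-0.08,0.3],"dr": [0.01,0,0.3],"grip": 25}
    - {"dp": [0,0,0],"dr": [0,0,0],"grip": 25}
    - {"dp": [0,0,0],"dr": [0,0,0],"grip": 25}

```text
time: 17.7
tool_pos: [0.4873, -0.08, 0.2714]
tool_rot: [[-0.33, 0.944, 0.002], [0.944, 0.33, -0.003], [-0.003, 0.001, -1.0]]
wrist_force: [0.4, 0.5, -0.7]
width: 0.405
```

```bash
python3 plan2.py .489 -.072 .085 15 25 .7 0; python3 -c "
from h import *
d=snap('wrist','w19')
s=readout.observe();print((s['tool_pos']+.054*s['tool_rot'][:,2]).round(4),s['joints'].round(2),s['width']*85.4)
"
```

```text
tcp target [ 0.489 -0.072  0.139]
7 rows; t 17.7
{"dp": [0.04, 0.02, 0.63], "dr": [0.0, 0.01, 0.12], "grip": 25.0},
{"dp": [0.03, 0.02, 0.63], "dr": [0.0, 0.0, 0.12], "grip": 25.0},
{"dp": [0.04, 0.02, 0.63], "dr": [0.0, 0.01, 0.12], "grip": 25.0},
{"dp": [0.03, 0.02, 0.63], "dr": [0.0, 0.0, 0.12], "grip": 25.0},
{"dp": [0.04, 0.02, 0.63], "dr": [0.0, 0.01, 0.12], "grip": 25.0},
{"dp": [0.03, 0.02, 0.63], "dr": [0.0, 0.0, 0.12], "grip": 25.0},
{"dp": [0.04, 0.01, 0.63], "dr": [0.01, 0.01, 0.13], "grip": 25.0},
[ 0.4872 -0.0803  0.2173] [ 0.55  0.52 -0.65  1.97  0.44  0.79 -0.01] 34.604942863433564
```

View pics/w19.png

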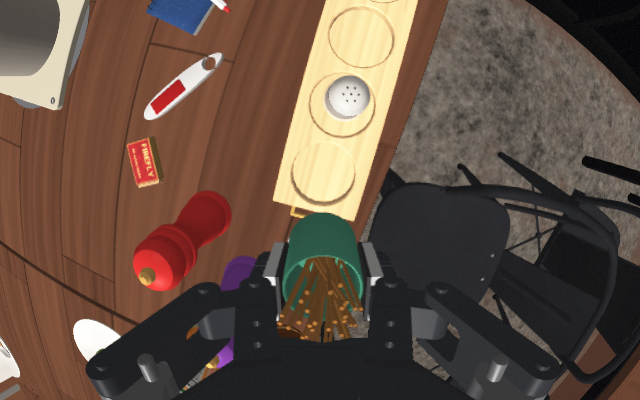

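Request:
drive_tool:
  deltas:
    - {"dp": [0.05,0.02,0.63],"dr": [0,0.01,0.12],"grip": 25}
    - {"dp": [0.05,0.02,0.63],"dr": [0,0.01,0.12],"grip": 25}
    - {"dp": [0.05,0.02,0.63],"dr": [0,0.01,0.12],"grip": 25}
    - {"dp": [0.05,0.02,0.63],"dr": [0,0.01,0.12],"grip": 25}
    - {"dp": [0.05,0.02,0.63],"dr": [0,0.01,0.12],"grip": 25}
    - {"dp": [0.05,0.02,0.4],"dr": [0,0.01,0.12],"grip": 25}
    - {"dp": [0,0,0],"dr": [0,0,0],"grip": 25}
    - {"dp": [0,0,0],"dr": [0,0,0],"grip": 25}

```text
time: 18.42
tool_pos: [0.4914, -0.0588, 0.1657]
tool_rot: [[-0.283, 0.959, 0.01], [0.959, 0.283, 0.008], [0.004, 0.012, -1.0]]
wrist_force: [-0.5, -0.4, -0.5]
width: 0.406
```

```bash
python3 plan2.py .489 -.072 .085 15 25 .7 0; python3 -c "
from h import *
d=snap('wrist','w20')
s=readout.observe();print((s['tool_pos']+.054*s['tool_rot'][:,2]).round(4),s['joints'].round(2),s['width']*85.4)
"
```

```text
tcp target [ 0.489 -0.072  0.139]
2 rows; t 18.4167
{"dp": [-0.2, -0.11, 0.44], "dr": [0.07, -0.03, 0.14], "grip": 25.0},
{"dp": [-0.2, -0.1, 0.45], "dr": [0.07, -0.02, 0.15], "grip": 25.0},
[ 0.4921 -0.0582  0.1119] [ 0.4   0.67 -0.49  2.06  0.6   0.54 -0.24] 34.61445889719037
```

View pics/w20.png

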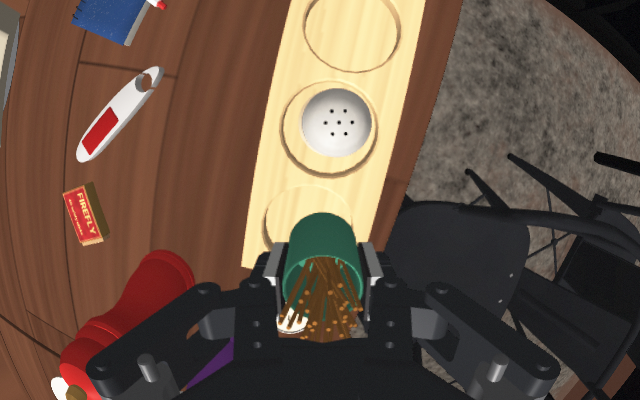

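Request:
drive_tool:
  deltas:
    - {"dp": [-0.25,-0.1,0.1],"dr": [0.07,-0.02,0.14],"grip": 25}
    - {"dp": [-0.25,-0.1,0.4],"dr": [0.07,-0.02,0.14],"grip": 25}
    - {"dp": [0,0,0.4],"dr": [0,0,0],"grip": 25}
    - {"dp": [0,0,0],"dr": [0,0,0],"grip": 25}
    - {"dp": [0,0,0],"dr": [0,0,0],"grip": 25}

```text
time: 18.88
tool_pos: [0.4922, -0.0779, 0.1403]
tool_rot: [[-0.255, 0.967, 0.006], [0.967, 0.255, -0.002], [-0.003, 0.005, -1.0]]
wrist_force: [-0.4, -0.4, -1.5]
width: 0.406
```

```bash
python3 plan2.py .489 -.072 .046 15 25 .4 0; python3 -c "
from h import *
d=snap('wrist','w21')
s=readout.observe();print((s['tool_pos']+.054*s['tool_rot'][:,2]).round(4),s['joints'].round(2),s['width']*85.4)
"
```

```text
tcp target [ 0.489 -0.072  0.1  ]
4 rows; t 18.8833
{"dp": [0.06, -0.02, 0.34], "dr": [0.02, 0.01, -0.01], "grip": 25.0},
{"dp": [0.05, -0.01, 0.33], "dr": [0.01, 0.01, -0.01], "grip": 25.0},
{"dp": [0.05, -0.01, 0.34], "dr": [0.02, 0.01, -0.01], "grip": 25.0},
{"dp": [0.06, -0.02, 0.33], "dr": [0.01, 0.0, -0.01], "grip": 25.0},
[ 0.4924 -0.0779  0.0863] [ 0.39  0.71 -0.44  2.07  0.64  0.49 -0.27] 34.41015038608252
```

View pics/w21.png

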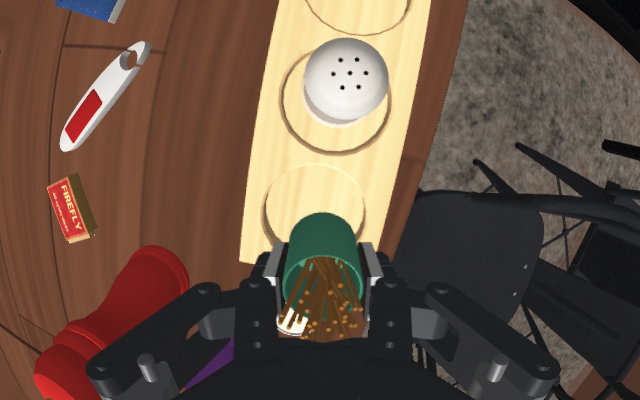

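```bash
python3 -c "
from h import *
d=optics.snapshot('wrist')
s=readout.observe();print((s['tool_pos']+.054*s['tool_rot'][:,2]).round(4))
print(onz(d,315,214,.022,True),onz(d,336,102,.022,True), onz(d,346,78,.095,True))"
```

```text
[ 0.4926 -0.0775  0.0866]
[ 0.48602778 -0.07142181  0.022     ] [4.80390484e-01 9.62325578e-05 2.20000000e-02] [0.47871005 0.00685016 0.095     ]
```

Request:
drive_tool:
  deltas:
    - {"dp": [0.09,-0.03,0.34],"dr": [0.02,0.01,0],"grip": 25}
    - {"dp": [0.08,-0.03,0.34],"dr": [0.02,0.01,0],"grip": 25}
    - {"dp": [0.06,-0.02,0.34],"dr": [0.02,0.01,0],"grip": 25}
    - {"dp": [0.05,-0.02,0.25],"dr": [0,0,0],"grip": 25}
    - {"dp": [0,0,0],"dr": [0,0,0],"grip": 25}
    - {"dp": [0,0,0],"dr": [0,0,0],"grip": 25}

```text
time: 19.48
tool_pos: [0.4882, -0.0695, 0.1009]
tool_rot: [[-0.255, 0.967, 0.004], [0.967, 0.255, 0.001], [-0.0, 0.004, -1.0]]
wrist_force: [-0.7, 0.5, -1.4]
width: 0.406
```

```bash
python3 plan2.py .4875 -.072 .045 15 25 .4 0; python3 -c "
from h import *
d=snap('wrist','w22')
s=readout.observe();print((s['tool_pos']+.054*s['tool_rot'][:,2]).round(4),s['joints'].round(2),s['wrist_force'])
"
```

```text
tcp target [ 0.4875 -0.072   0.099 ]
1 rows; t 19.4833
{"dp": [-0.08, -0.04, 0.06], "dr": [0.05, 0.01, -0.04], "grip": 25.0},
[ 0.4883 -0.0694  0.047 ] [ 0.32  0.77 -0.35  2.09  0.7   0.39 -0.34] [-0.0751936  -0.31066696 -0.31025116]
```

View pics/w22.png

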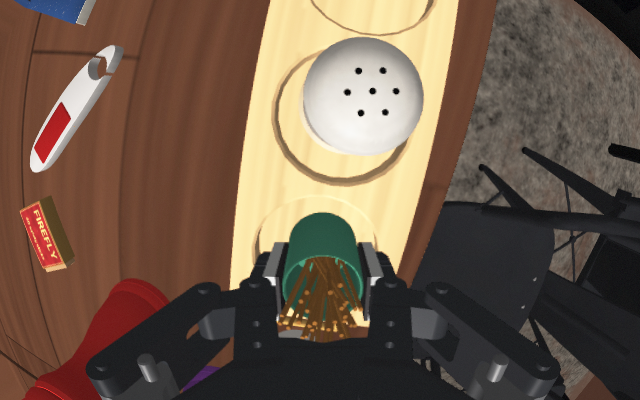

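Request:
drive_tool:
  deltas:
    - {"dp": [-0.05,-0.04,0.1],"dr": [0,0,0],"grip": 25}
    - {"dp": [0,0,0],"dr": [0,0,0],"grip": 25}
    - {"dp": [0,0,0],"dr": [0,0,0],"grip": 42}
    - {"dp": [0,0,0],"dr": [0,0,0],"grip": 50}
    - {"dp": [0,0,0],"dr": [0,0,0],"grip": 65}
    - {"dp": [0,0,0],"dr": [0,0,0],"grip": 65}
    - {"dp": [0,0,-0.5],"dr": [0,0,0],"grip": 70}
    - {"dp": [0,0,-0.9],"dr": [0,0,0],"grip": 75}
    - {"dp": [0,0,-0.9],"dr": [0,0,0],"grip": 85}
    - {"dp": [0,0,-0.9],"dr": [0,0,0],"grip": 85}
    - {"dp": [0,0,-0.9],"dr": [0,0,0],"grip": 85}
    - {"dp": [0,0,-0.9],"dr": [0,0,0],"grip": 85}

```text
time: 20.53
tool_pos: [0.4842, -0.0713, 0.2507]
tool_rot: [[-0.256, 0.967, -0.005], [0.967, 0.256, 0.002], [0.003, -0.004, -1.0]]
wrist_force: [0.6, -0.1, -0.2]
width: 0.992
```

```bash
python3 -c "
from h import *
d=snap('wrist','w23')
s=readout.observe();print((s['tool_pos']+.054*s['tool_rot'][:,2]).round(4),s['joints'].round(2),s['wrist_force'])
"; python3 plan2.py .514 -.318 .30 -15 85 .9 0
```

```text
[ 0.487  -0.071   0.2013] [ 0.52  0.54 -0.62  1.99  0.45  0.75 -0.12] [-0.3500707  0.0471108  3.4940644]
tcp target [ 0.514 -0.318  0.354]
10 rows; t 20.5833
{"dp": [-0.82, -0.12, -0.33], "dr": [0.0, -0.0, 0.6], "grip": 85.0},
{"dp": [-0.82, -0.08, -0.33], "dr": [0.0, -0.0, 0.6], "grip": 85.0},
{"dp": [-0.83, -0.04, -0.33], "dr": [0.0, -0.0, 0.6], "grip": 85.0},
{"dp": [-0.83, 0.01, -0.33], "dr": [0.01, -0.0, 0.6], "grip": 85.0},
{"dp": [-0.83, 0.05, -0.33], "dr": [0.0, -0.0, 0.6], "grip": 85.0},
{"dp": [-0.82, 0.09, -0.33], "dr": [0.01, -0.0, 0.59], "grip": 85.0},
{"dp": [-0.82, 0.14, -0.33], "dr": [0.0, -0.0, 0.6], "grip": 85.0},
{"dp": [-0.81, 0.18, -0.33], "dr": [0.01, -0.0, 0.59], "grip": 85.0},
{"dp": [-0.8, 0.22, -0.33], "dr": [0.0, -0.0, 0.6], "grip": 85.0},
{"dp": [-0.78, 0.26, -0.32], "dr": [0.01, -0.01, 0.59], "grip": 85.0},
```

View pics/w23.png

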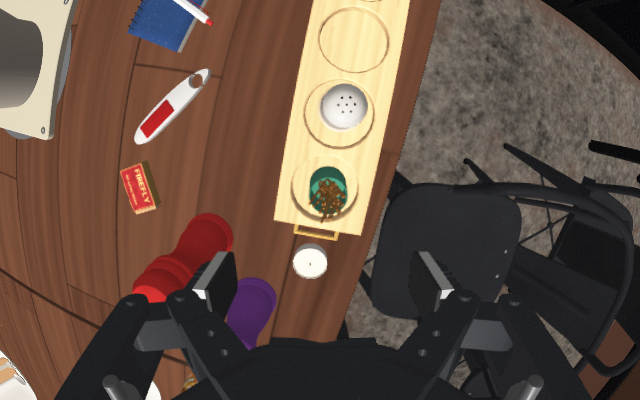

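Request:
drive_tool:
  deltas:
    - {"dp": [-0.82,-0.12,-0.4],"dr": [0,0,0.6],"grip": 85}
    - {"dp": [-0.82,-0.08,-0.4],"dr": [0,0,0.6],"grip": 85}
    - {"dp": [-0.83,-0.04,-0.4],"dr": [0,0,0.6],"grip": 85}
    - {"dp": [-0.83,0,-0.4],"dr": [0,0,0.6],"grip": 85}
    - {"dp": [-0.83,0.05,-0.3],"dr": [0,0,0.6],"grip": 85}
    - {"dp": [-0.82,0.1,-0.2],"dr": [0,0,0.6],"grip": 85}
    - {"dp": [-0.82,0.14,-0.2],"dr": [0,0,0.6],"grip": 85}
    - {"dp": [-0.8,0.18,0],"dr": [0,0,0.6],"grip": 85}
    - {"dp": [-0.6,0.2,0],"dr": [0,0,0.6],"grip": 85}
    - {"dp": [-0.3,0.1,0],"dr": [0,0,0.5],"grip": 85}
    - {"dp": [0,0,0],"dr": [0,0,0],"grip": 85}
    - {"dp": [0,0,0],"dr": [0,0,0],"grip": 85}

```text
time: 21.58
tool_pos: [0.5119, -0.3064, 0.3324]
tool_rot: [[0.274, 0.962, 0.013], [0.962, -0.274, -0.004], [-0.0, 0.014, -1.0]]
wrist_force: [-0.4, 0.6, -1.7]
width: 0.994
```

```bash
python3 -c "
from h import *
d=snap('wrist','w24')
s=readout.observe();print((s['tool_pos']+.054*s['tool_rot'][:,2]).round(4),s['joints'].round(2),s['wrist_force'])
"; python3 plan2.py .514 -.318 .23 -15 85 .9 0
```

```text
[ 0.5126 -0.3063  0.2784] [ 0.81  0.55 -0.51  1.64  0.3   1.01 -0.07] [ 0.58572457 -0.03563335  0.50759512]
tcp target [ 0.514 -0.318  0.284]
2 rows; t 21.6333
{"dp": [-0.18, 0.08, 0.81], "dr": [0.08, 0.0, -0.09], "grip": 85.0},
{"dp": [-0.18, 0.08, 0.8], "dr": [0.07, 0.01, -0.08], "grip": 85.0},
```

View pics/w24.png

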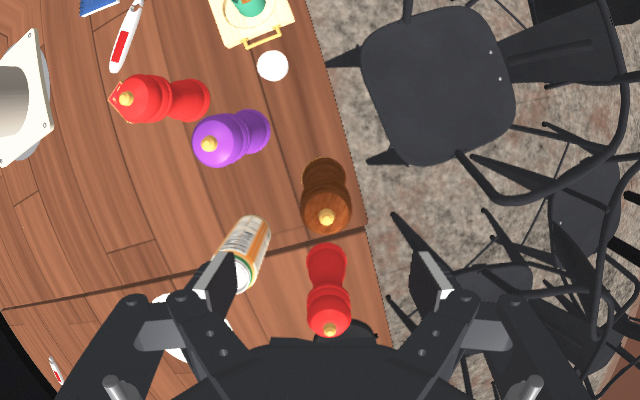

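```bash
python3 -c "
from h import *
d=optics.snapshot('wrist')
s=readout.observe();print((s['tool_pos']+.054*s['tool_rot'][:,2]).round(4))
print(onz(d,327,217,.16,True),onz(d,325,180,0.0,True))"; python3 plan2.py .514 -.318 .21 -15 85 .9 0
```

```text
[ 0.5127 -0.3057  0.2785]
[ 0.51406621 -0.32042465  0.16      ] [ 0.51456068 -0.3252016   0.        ]
tcp target [ 0.514 -0.318  0.264]
3 rows; t 21.6833
{"dp": [-0.13, 0.05, 0.76], "dr": [0.05, 0.0, -0.05], "grip": 85.0},
{"dp": [-0.13, 0.05, 0.76], "dr": [0.05, 0.0, -0.05], "grip": 85.0},
{"dp": [-0.12, 0.05, 0.76], "dr": [0.06, 0.0, -0.06], "grip": 85.0},
```

Request:
drive_tool:
  deltas:
    - {"dp": [-0.15,0.05,0.7],"dr": [0.05,0,-0.05],"grip": 85}
    - {"dp": [-0.15,0.05,0.7],"dr": [0.05,0,-0.05],"grip": 85}
    - {"dp": [-0.13,0.04,0.6],"dr": [0.05,0,-0.05],"grip": 85}
    - {"dp": [0,0,0],"dr": [0,0,0],"grip": 85}
    - {"dp": [0,0,0],"dr": [0,0,0],"grip": 85}

```text
time: 22.1
tool_pos: [0.5155, -0.3109, 0.2728]
tool_rot: [[0.245, 0.97, 0.003], [0.97, -0.245, 0.002], [0.003, 0.003, -1.0]]
wrist_force: [-0.3, 0.0, 0.7]
width: 0.994
```

```bash
python3 -c "
from h import *
d=snap('wrist','w25')
s=readout.observe();print((s['tool_pos']+.054*s['tool_rot'][:,2]).round(4),s['joints'].round(2))
"; python3 plan2.py .515 -.319 .134 -15 85 .6 0
```

```text
[ 0.5154 -0.3106  0.2188] [ 0.8   0.63 -0.49  1.68  0.35  0.91 -0.07]
tcp target [ 0.515 -0.319  0.188]
5 rows; t 22.15
{"dp": [-0.06, 0.01, 0.57], "dr": [0.0, -0.01, 0.03], "grip": 85.0},
{"dp": [-0.05, 0.01, 0.56], "dr": [0.01, -0.01, 0.03], "grip": 85.0},
{"dp": [-0.05, 0.01, 0.57], "dr": [0.0, -0.0, 0.04], "grip": 85.0},
{"dp": [-0.06, 0.01, 0.56], "dr": [0.01, -0.01, 0.03], "grip": 85.0},
{"dp": [-0.05, 0.02, 0.57], "dr": [0.0, -0.0, 0.04], "grip": 85.0},
```

View pics/w25.png

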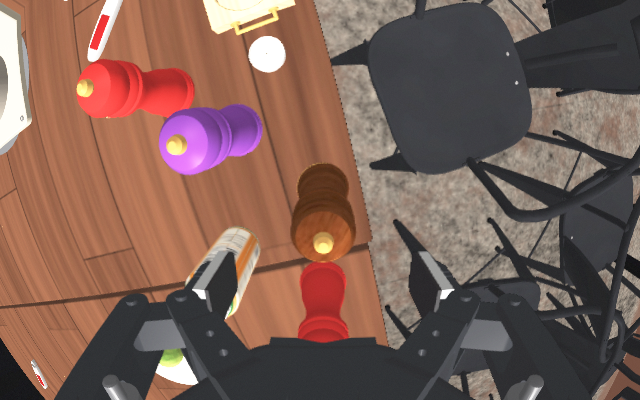

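Request:
drive_tool:
  deltas:
    - {"dp": [-0.1,0.01,0.55],"dr": [0,0,0.03],"grip": 85}
    - {"dp": [-0.08,0.01,0.55],"dr": [0,0,0.03],"grip": 85}
    - {"dp": [-0.08,0.01,0.55],"dr": [0,0,0.03],"grip": 85}
    - {"dp": [-0.05,0.01,0.5],"dr": [0,0,0.03],"grip": 85}
    - {"dp": [0,0,0],"dr": [0,0,0],"grip": 85}
    - {"dp": [0,0,0],"dr": [0,0,0],"grip": 85}

```text
time: 22.65
tool_pos: [0.5197, -0.3165, 0.2154]
tool_rot: [[0.248, 0.969, 0.016], [0.969, -0.248, -0.002], [0.002, 0.016, -1.0]]
wrist_force: [0.1, -0.3, 0.1]
width: 0.997
```

```bash
python3 -c "
from h import *
d=snap('wrist','w26');e=snap('side','s26')
s=readout.observe();print((s['tool_pos']+.054*s['tool_rot'][:,2]).round(4),s['joints'].round(2))
cv2.imwrite('pics/s26c.png',cv2.resize(e['frame'][140:290,130:290,::-1],None,fx=4,fy=4))
"; python3 plan2.py .515 -.319 .134 -15 85 .6 0
```

```text
[ 0.5206 -0.3167  0.1618] [ 0.78  0.7  -0.45  1.73  0.4   0.79 -0.11]
tcp target [ 0.515 -0.319  0.188]
2 rows; t 22.75
{"dp": [-0.06, -0.07, 0.46], "dr": [0.09, -0.01, 0.06], "grip": 85.0},
{"dp": [-0.06, -0.08, 0.46], "dr": [0.1, -0.01, 0.06], "grip": 85.0},
```

View pics/w26.png

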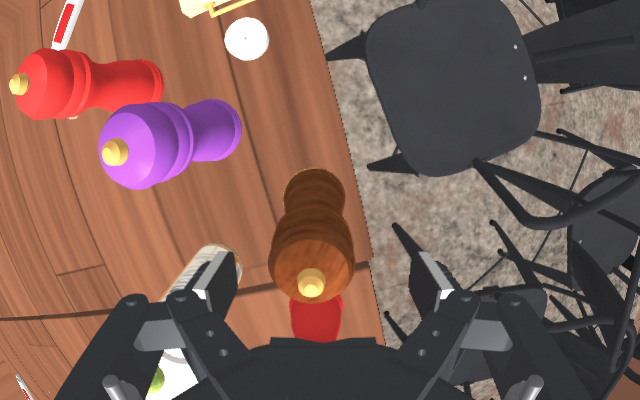

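View pics/s26c.png

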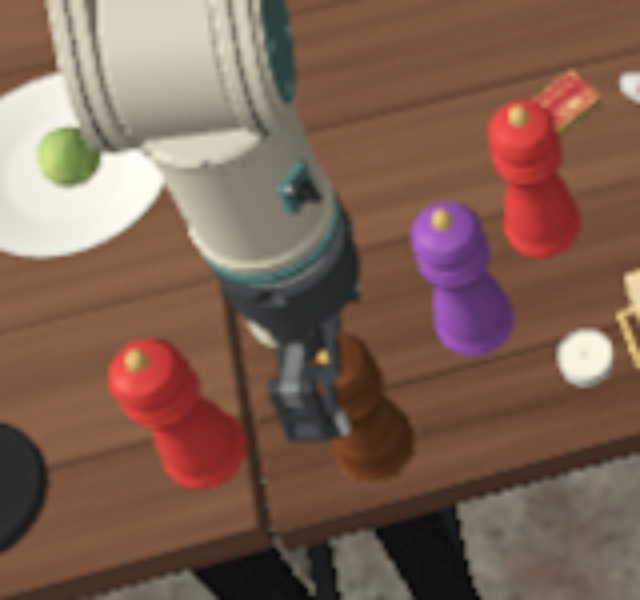

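```bash
python3 -c "
from h import *
d=optics.snapshot('wrist')
s=readout.observe();g=s['tool_pos']+.054*s['tool_rot'][:,2];print(g.round(4))
p=onz(d,311.5,281,.158,True);print(p, s['tool_rot'].T@(p-g)/.03)"
```

```text
[ 0.5206 -0.317   0.1618]
[ 0.51425405 -0.32036665  0.158     ] [-0.16252772 -0.18009187  0.12206694]
```

Request:
drive_tool:
  deltas:
    - {"dp": [-0.07,-0.1,0.35],"dr": [0.09,0,0.05],"grip": 85}
    - {"dp": [-0.06,-0.08,0.35],"dr": [0.09,0,0.05],"grip": 85}
    - {"dp": [-0.03,0,0.2],"dr": [0,0,0],"grip": 85}
    - {"dp": [0,0,0],"dr": [0,0,0],"grip": 85}
    - {"dp": [0,0,0],"dr": [0,0,0],"grip": 85}

```text
time: 23.22
tool_pos: [0.5138, -0.3209, 0.1885]
tool_rot: [[0.258, 0.966, 0.003], [0.966, -0.258, -0.001], [0.0, 0.003, -1.0]]
wrist_force: [0.8, 0.2, -0.0]
width: 0.999
```

```bash
python3 -c "
from h import *
d=snap('wrist','w27')
s=readout.observe();g=s['tool_pos']+.054*s['tool_rot'][:,2];print(g.round(4),s['tool_rot'][:,2])
"; python3 plan2.py .515 -.3195 .134 -15 85 .6 0
```

```text
[ 0.5138 -0.321   0.1344] [ 2.45028668e-03 -4.63323765e-04 -9.99996891e-01]
tcp target [ 0.515  -0.3195  0.188 ]
1 rows; t 23.2667
{"dp": [0.06, 0.03, 0.02], "dr": [0.03, -0.0, 0.01], "grip": 85.0},
```

View pics/w27.png

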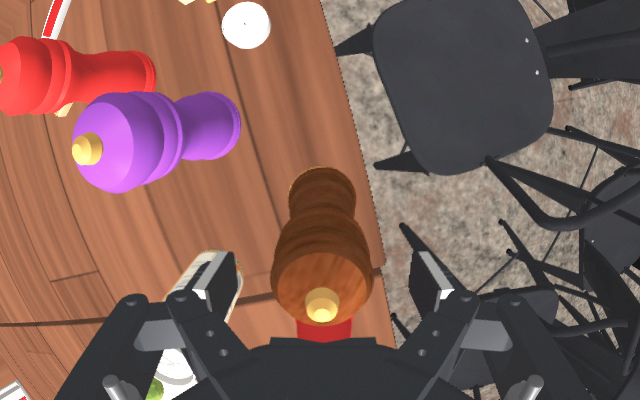

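Request:
drive_tool:
  deltas:
    - {"dp": [0.05,0.02,0],"dr": [0,0,0],"grip": 70}
    - {"dp": [0,0,0],"dr": [0,0,0],"grip": 50}
    - {"dp": [0,0,0],"dr": [0,0,0],"grip": 35}
    - {"dp": [0,0,0],"dr": [0,0,0],"grip": 35}
    - {"dp": [0,0,0],"dr": [0,0,0],"grip": 35}
    - {"dp": [0,0,0],"dr": [0,0,0],"grip": 35}
    - {"dp": [0,0,0],"dr": [0,0,0],"grip": 35}
  grip_force: 70

```text
time: 23.85
tool_pos: [0.5151, -0.3193, 0.1893]
tool_rot: [[0.258, 0.966, 0.003], [0.966, -0.258, -0.001], [0.0, 0.003, -1.0]]
wrist_force: [0.2, 0.3, -0.0]
width: 0.526
```

```bash
python3 -c "
from h import *
d=snap('wrist','w28')
s=readout.observe();g=s['tool_pos']+.054*s['tool_rot'][:,2];print(g.round(4),s['tool_rot'][:,2],s['width']*85.4)
"
```

```text
[ 0.5153 -0.3193  0.1353] [ 3.22076416e-03 -6.85922151e-04 -9.99994578e-01] 45.15881078174319
```

View pics/w28.png

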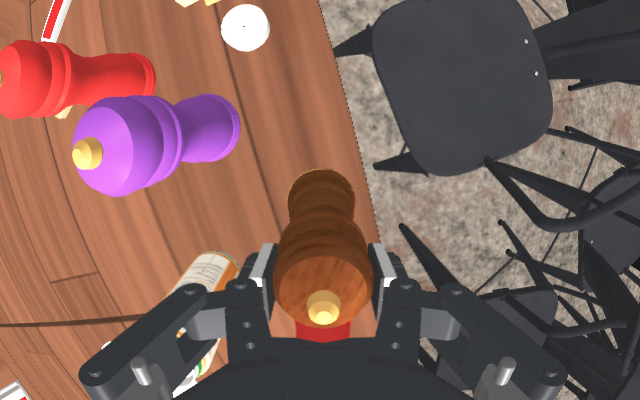

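Request:
drive_tool:
  deltas:
    - {"dp": [0,0,-0.3],"dr": [0,0,0],"grip": 35}
    - {"dp": [0,0,-0.6],"dr": [0,0,0],"grip": 35}
    - {"dp": [0,0,-0.8],"dr": [0,0,0],"grip": 35}
    - {"dp": [0,0,-0.9],"dr": [0,0,0],"grip": 35}
    - {"dp": [0,0,-0.9],"dr": [0,0,0],"grip": 35}
    - {"dp": [0,0,-0.9],"dr": [0,0,0],"grip": 35}
    - {"dp": [0,0,-0.9],"dr": [0,0,0],"grip": 35}
    - {"dp": [0.2,0,-0.8],"dr": [0,0,0],"grip": 35}
    - {"dp": [0.4,0,-0.2],"dr": [0,0,0],"grip": 35}

```text
time: 24.65
tool_pos: [0.5149, -0.3027, 0.3842]
tool_rot: [[0.261, 0.965, -0.01], [0.965, -0.261, 0.005], [0.003, -0.011, -1.0]]
wrist_force: [2.2, -1.1, -2.2]
width: 0.524
```

```bash
python3 -c "
from h import *
d=snap('wrist','w29')
s=readout.observe();g=s['tool_pos']+.054*s['tool_rot'][:,2];print(g.round(4),s['tool_rot'][:,2],s['width']*85.4,s['joints'].round(2))
"; python3 plan2.py .478 .0785 .31 4 35 .85 0
```

```text
[ 0.5157 -0.298   0.3301] [-0.00884259  0.00847771 -0.99992497] 45.01469680763862 [ 0.81  0.52 -0.53  1.55  0.27  1.16 -0.03]
tcp target [0.478  0.0785 0.364 ]
15 rows; t 24.7
{"dp": [0.79, -0.3, 0.05], "dr": [-0.01, -0.01, -0.25], "grip": 35.0},
{"dp": [0.79, -0.28, 0.05], "dr": [-0.01, -0.01, -0.25], "grip": 35.0},
{"dp": [0.8, -0.26, 0.05], "dr": [-0.01, -0.01, -0.25], "grip": 35.0},
{"dp": [0.81, -0.24, 0.05], "dr": [-0.01, -0.0, -0.25], "grip": 35.0},
{"dp": [0.81, -0.23, 0.05], "dr": [-0.01, -0.01, -0.25], "grip": 35.0},
{"dp": [0.81, -0.21, 0.05], "dr": [-0.01, -0.0, -0.25], "grip": 35.0},
{"dp": [0.82, -0.19, 0.05], "dr": [-0.01, -0.01, -0.25], "grip": 35.0},
{"dp": [0.82, -0.17, 0.05], "dr": [-0.01, -0.0, -0.25], "grip": 35.0},
{"dp": [0.83, -0.16, 0.05], "dr": [-0.0, -0.0, -0.25], "grip": 35.0},
{"dp": [0.83, -0.14, 0.05], "dr": [-0.01, -0.01, -0.25], "grip": 35.0},
{"dp": [0.83, -0.12, 0.05], "dr": [-0.0, -0.0, -0.25], "grip": 35.0},
{"dp": [0.84, -0.1, 0.04], "dr": [-0.01, -0.01, -0.26], "grip": 35.0},
{"dp": [0.84, -0.08, 0.04], "dr": [-0.0, -0.0, -0.25], "grip": 35.0},
{"dp": [0.84, -0.06, 0.05], "dr": [-0.01, -0.01, -0.26], "grip": 35.0},
{"dp": [0.84, -0.04, 0.04], "dr": [-0.0, -0.0, -0.25], "grip": 35.0},
```

View pics/w29.png

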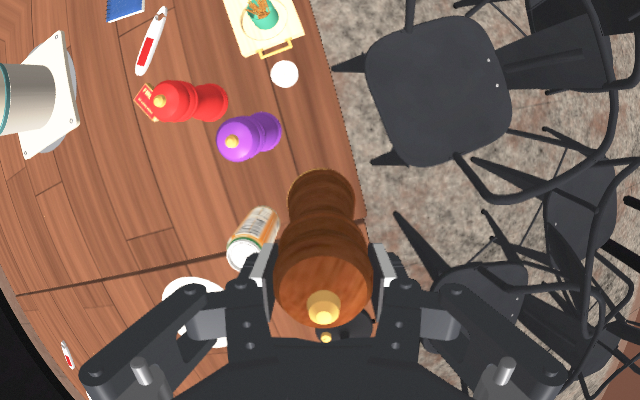

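Mill is held upright in the jaws. Carry it across.

Request:
drive_tool:
  deltas:
    - {"dp": [0.79,-0.3,0.05],"dr": [0,0,-0.25],"grip": 35}
    - {"dp": [0.79,-0.28,0.05],"dr": [0,0,-0.25],"grip": 35}
    - {"dp": [0.8,-0.26,0.05],"dr": [0,0,-0.25],"grip": 35}
    - {"dp": [0.8,-0.24,0.05],"dr": [0,0,-0.25],"grip": 35}
    - {"dp": [0.8,-0.23,0.05],"dr": [0,0,-0.25],"grip": 35}
    - {"dp": [0.8,-0.2,0.05],"dr": [0,0,-0.25],"grip": 35}
    - {"dp": [0.8,-0.2,0.05],"dr": [0,0,-0.25],"grip": 35}
    - {"dp": [0.8,-0.17,0.05],"dr": [0,0,-0.25],"grip": 35}
    - {"dp": [0.8,-0.16,0.05],"dr": [0,0,-0.25],"grip": 35}
    - {"dp": [0.8,-0.14,0.05],"dr": [0,0,-0.25],"grip": 35}
    - {"dp": [0.8,-0.12,0.05],"dr": [0,0,-0.25],"grip": 35}
    - {"dp": [0.7,-0.1,0.05],"dr": [0,0,-0.25],"grip": 35}

```text
time: 25.7
tool_pos: [0.4704, 0.0093, 0.3522]
tool_rot: [[-0.018, 0.999, -0.036], [1.0, 0.018, 0.013], [0.014, -0.036, -0.999]]
wrist_force: [0.1, 1.1, -2.1]
width: 0.524
```

```bash
python3 plan2.py .478 .0785 .26 4 35 .7 0
```

```text
tcp target [0.478  0.0785 0.314 ]
4 rows; t 25.7
{"dp": [0.57, 0.09, 0.32], "dr": [-0.1, -0.04, -0.15], "grip": 35.0},
{"dp": [0.57, 0.09, 0.32], "dr": [-0.1, -0.04, -0.15], "grip": 35.0},
{"dp": [0.57, 0.09, 0.32], "dr": [-0.1, -0.05, -0.15], "grip": 35.0},
{"dp": [0.57, 0.1, 0.33], "dr": [-0.1, -0.04, -0.14], "grip": 35.0},
```

Request:
drive_tool:
  deltas:
    - {"dp": [0.57,0.09,0.3],"dr": [-0.1,-0.04,-0.15],"grip": 35}
    - {"dp": [0.57,0.09,0.3],"dr": [-0.1,-0.04,-0.15],"grip": 35}
    - {"dp": [0.57,0.09,0.3],"dr": [-0.1,-0.04,-0.15],"grip": 35}
    - {"dp": [0.45,0.09,0.3],"dr": [-0.1,-0.04,-0.15],"grip": 35}
    - {"dp": [0,0,0],"dr": [0,0,0],"grip": 35}
    - {"dp": [0,0,0],"dr": [0,0,0],"grip": 35}

```text
time: 26.2
tool_pos: [0.4687, 0.086, 0.308]
tool_rot: [[-0.091, 0.996, -0.014], [0.996, 0.091, 0.004], [0.005, -0.014, -1.0]]
wrist_force: [0.4, -0.6, -2.6]
width: 0.53
```

```bash
python3 -c "
from h import *
d=snap('wrist','w30');e=snap('side','s30')
s=readout.observe();g=s['tool_pos']+.054*s['tool_rot'][:,2];print(g.round(4),s['tool_rot'][:,2],s['joints'].round(2))
cv2.imwrite('pics/s30c.png',cv2.resize(e['frame'][90:250,240:440,::-1],None,fx=4,fy=4))
"; python3 plan2.py .478 .0785 .175 4 35 .7 0
```

```text
[0.4684 0.0855 0.2546] [-0.01313135  0.00370745 -0.99990691] [ 0.24  0.45 -0.67  1.96  0.35  0.87 -0.52]
tcp target [0.478  0.0785 0.229 ]
4 rows; t 26.3
{"dp": [-0.07, 0.08, 0.66], "dr": [-0.04, -0.01, 0.05], "grip": 35.0},
{"dp": [-0.06, 0.07, 0.66], "dr": [-0.04, -0.01, 0.06], "grip": 35.0},
{"dp": [-0.06, 0.07, 0.66], "dr": [-0.03, -0.02, 0.05], "grip": 35.0},
{"dp": [-0.07, 0.08, 0.67], "dr": [-0.04, -0.01, 0.06], "grip": 35.0},
```

View pics/w30.png

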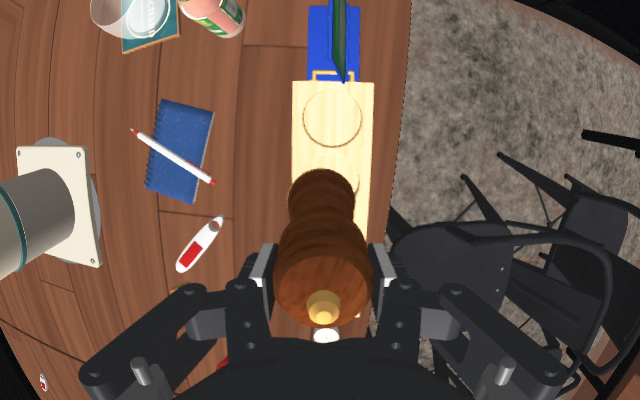

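View pics/s30c.png

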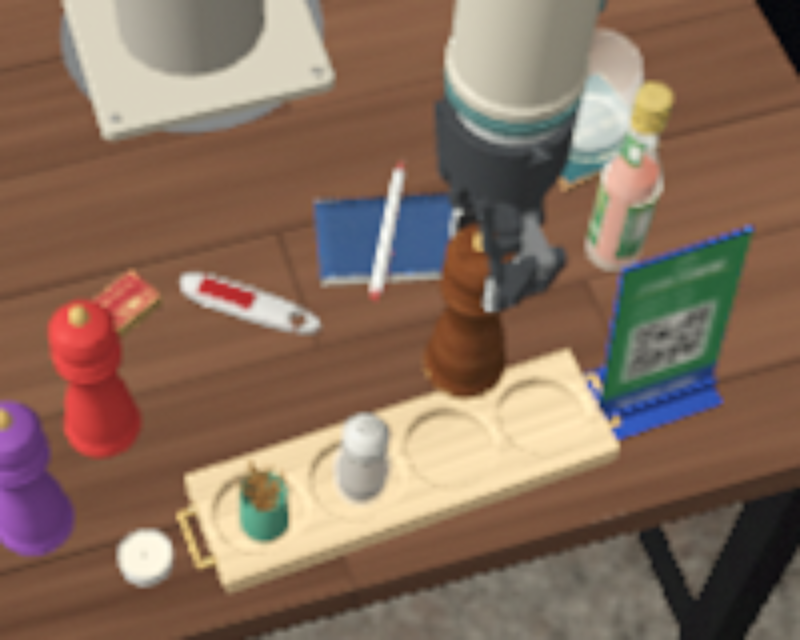

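Request:
drive_tool:
  deltas:
    - {"dp": [-0.1,0.09,0.6],"dr": [-0.04,0,0.05],"grip": 35}
    - {"dp": [-0.08,0.09,0.6],"dr": [-0.04,0,0.05],"grip": 35}
    - {"dp": [-0.07,0.08,0.6],"dr": [-0.04,0,0.05],"grip": 35}
    - {"dp": [-0.05,0.08,0.6],"dr": [-0.04,0,0.05],"grip": 35}
    - {"dp": [0,0,0],"dr": [0,0,0],"grip": 35}
    - {"dp": [0,0,0],"dr": [0,0,0],"grip": 35}
    - {"dp": [0,0,0],"dr": [0,0,0],"grip": 35}

```text
time: 26.88
tool_pos: [0.4821, 0.0701, 0.2363]
tool_rot: [[-0.058, 0.998, 0.006], [0.998, 0.058, 0.002], [0.001, 0.006, -1.0]]
wrist_force: [-0.2, -0.2, -3.0]
width: 0.526
```

```bash
python3 plan2.py .478 .0785 .175 4 35 .7 0; python3 -c "
from h import *
d=snap('wrist','w31');e=snap('side','s31')
s=readout.observe();g=s['tool_pos']+.054*s['tool_rot'][:,2];print(g.round(4),s['tool_rot'][:,2],s['joints'].round(2))
cv2.imwrite('pics/s31c.png',cv2.resize(e['frame'][140:240,290:410,::-1],None,fx=6,fy=6,interpolation=2))
"
```

```text
tcp target [0.478  0.0785 0.229 ]
1 rows; t 26.8833
{"dp": [0.29, -0.12, 0.24], "dr": [0.06, -0.01, -0.13], "grip": 35.0},
[0.483  0.0707 0.1829] [ 0.0073525   0.00209766 -0.99997077] [ 0.19  0.55 -0.57  2.03  0.47  0.69 -0.62]
```

View pics/s31c.png

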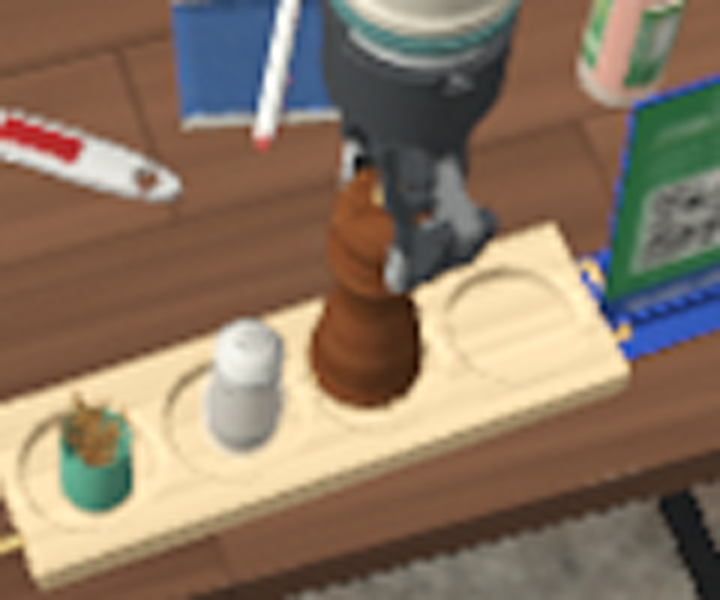

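View pics/w31.png

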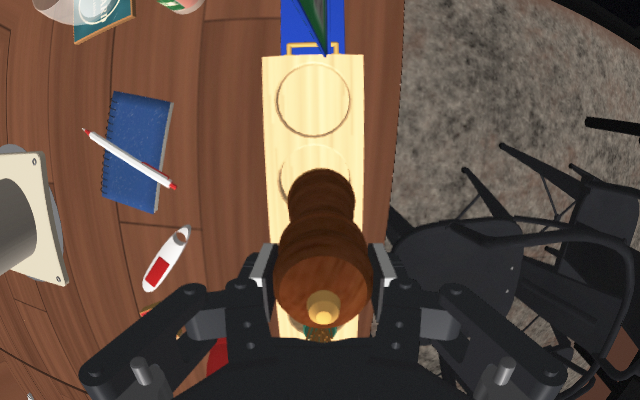

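Run:
```python
from h import *
W=np.array([[.4904,-.0714],[.4854,.0038],[.4795,.0809],[.4736,.1573],[.4907,-.0707],[.4856,.0045],[.4799,.0792],[.474,.1555]])
t=np.tile([-.114,-.038,.038,.114],2)
# rigid fit
c=W.mean(0); d=(t[:,None]*W).sum(0); print('scale',np.linalg.norm(d)/(t**2).sum()); d/=np.linalg.norm(d); print('centre',c,'dir',d)
for k in [-.114,-.038,.038,.114]: print((c+d*k).round(4))
e=optics.snapshot('side')
def proj(p):
    q=np.linalg.inv(e['T'])@np.append(p,1); u=e['mtx']@(q[:3]/q[2]); return u[:2]
a=np.linspace(0,6.283,200)
for zb in (.045,.048):
  C=np.array([proj([.483+.029*np.cos(x),.0707+.029*np.sin(x),zb]) for x in a])
  print('pred foot L,R,bottom',C[:,0].min(),C[:,0].max(),C[:,1].max(),C[C[:,1].argmax()])
print('meas',290+310/6,290+421/6,140+408/6, 290+367/6)
```

```text
scale 1.0004194627526464
centre [0.4823875 0.0423875] dir [-0.07371908  0.99727905]
[ 0.4908 -0.0713]
[0.4852 0.0045]
[0.4796 0.0803]
[0.474  0.1561]
pred foot L,R,bottom 340.8240122338638 360.5860849734457 208.6972454499041 [351.15257705 208.69724545]
pred foot L,R,bottom 340.87461487916147 360.6788459602789 208.22119147737575 [351.22606044 208.22119148]
meas 341.6666666666667 360.1666666666667 208.0 351.1666666666667
```

```bash
python3 plan2.py .479 .0798 .175 4 35 .3 0
```

```text
tcp target [0.479  0.0798 0.229 ]
2 rows; t 27.0333
{"dp": [0.15, -0.05, 0.13], "dr": [0.04, -0.01, -0.06], "grip": 35.0},
{"dp": [0.16, -0.05, 0.13], "dr": [0.05, -0.01, -0.06], "grip": 35.0},
```

Request:
drive_tool:
  deltas:
    - {"dp": [0.16,-0.05,0.1],"dr": [0.05,-0.01,-0.06],"grip": 35}
    - {"dp": [0.16,-0.05,0.1],"dr": [0.05,-0.01,-0.06],"grip": 35}
    - {"dp": [0,0,0],"dr": [0,0,0],"grip": 35}
    - {"dp": [0,0,0],"dr": [0,0,0],"grip": 35}
    - {"dp": [0,0,0],"dr": [0,0,0],"grip": 35}

```text
time: 27.45
tool_pos: [0.4794, 0.0824, 0.2326]
tool_rot: [[-0.072, 0.997, 0.002], [0.997, 0.072, 0.001], [0.001, 0.002, -1.0]]
wrist_force: [-0.5, -0.3, -3.5]
width: 0.527
```

```bash
python3 plan2.py .479 .0798 .165 4 35 .3 0;  python3 plan2.py .479 .0798 .165 4 35 .3 0
```

```text
tcp target [0.479  0.0798 0.219 ]
2 rows; t 27.45
{"dp": [-0.04, -0.01, 0.23], "dr": [0.01, -0.0, 0.01], "grip": 35.0},
{"dp": [-0.05, -0.01, 0.22], "dr": [0.02, -0.01, 0.01], "grip": 35.0},
tcp target [0.479  0.0798 0.219 ]
2 rows; t 27.45
{"dp": [-0.04, -0.01, 0.23], "dr": [0.01, -0.0, 0.01], "grip": 35.0},
{"dp": [-0.05, -0.01, 0.22], "dr": [0.02, -0.01, 0.01], "grip": 35.0},
```

Request:
drive_tool:
  deltas:
    - {"dp": [-0.02,-0.01,0.2],"dr": [0.01,0,0],"grip": 35}
    - {"dp": [-0.02,-0.01,0.2],"dr": [0.01,0,0],"grip": 35}
    - {"dp": [0,0,0.05],"dr": [0,0,0],"grip": 35}
    - {"dp": [0,0,0],"dr": [0,0,0],"grip": 35}
    - {"dp": [0,0,0],"dr": [0,0,0],"grip": 35}

```text
time: 27.87
tool_pos: [0.4788, 0.0809, 0.2173]
tool_rot: [[-0.072, 0.997, -0.0], [0.997, 0.072, 0.0], [0.0, -0.0, -1.0]]
wrist_force: [-0.5, 1.0, -3.8]
width: 0.525
```

```bash
python3 plan2.py .479 .0798 .165 4 35 .3 0;  python3 -c "
from h import *
e=snap('side','s32');d=snap('wrist','w32');f=snap('scene','sc32')
s=readout.observe();g=s['tool_pos']+.054*s['tool_rot'][:,2];print(g.round(4),s['tool_rot'][:,2],s['joints'].round(2))
a=cv2.resize(e['frame'][150:240,290:410,::-1],(640,480),interpolation=2)
cv2.imwrite('pics/s32c.png',a)
cv2.imwrite('pics/sc32c.png',cv2.resize(f['frame'][100:210,230:370,::-1],None,fx=5,fy=5,interpolation=2))
"
```

```text
tcp target [0.479  0.0798 0.219 ]
1 rows; t 27.8667
{"dp": [-0.04, 0.0, -0.06], "dr": [-0.0, -0.0, 0.03], "grip": 35.0},
[0.479  0.081  0.1637] [ 6.56531353e-04  5.08187778e-04 -9.99999655e-01] [ 0.15  0.58 -0.55  2.04  0.49  0.65 -0.66]
```

View pics/s32c.png

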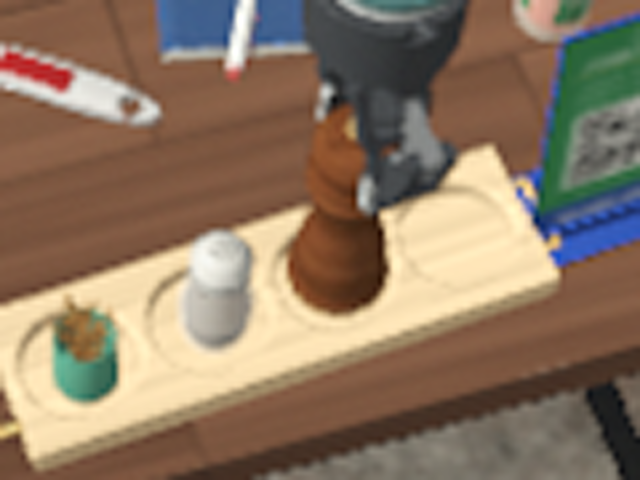

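View pics/sc32c.png

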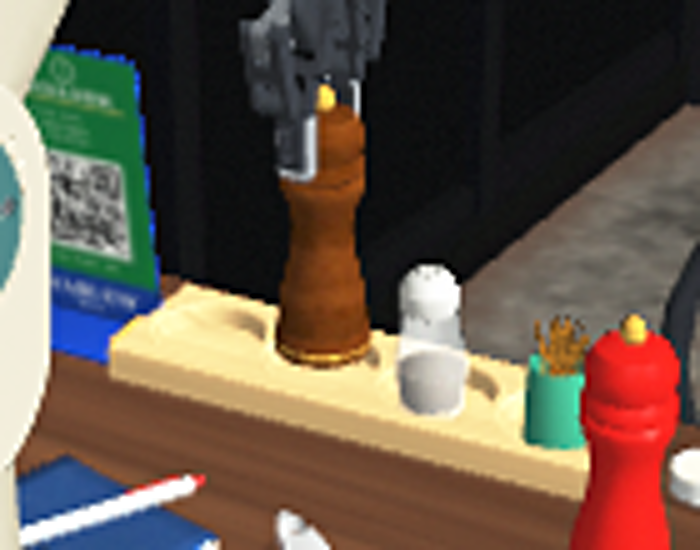

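View pics/w32.png

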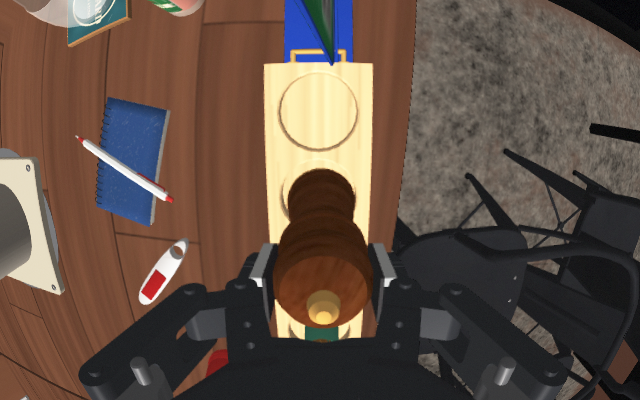

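Request:
drive_tool:
  deltas:
    - {"dp": [-0.01,0,0.15],"dr": [0,0,0],"grip": 35}
    - {"dp": [-0.01,0,0.12],"dr": [0,0,0],"grip": 35}
    - {"dp": [0,0,0.1],"dr": [0,0,0],"grip": 35}
    - {"dp": [0,0,0],"dr": [0,0,0],"grip": 35}

```text
time: 28.35
tool_pos: [0.4795, 0.0802, 0.206]
tool_rot: [[-0.072, 0.997, 0.002], [0.997, 0.072, 0.001], [0.001, 0.002, -1.0]]
wrist_force: [0.2, -0.5, -3.9]
width: 0.524
```

```bash
python3 -c "
from h import *
s=readout.observe();g=s['tool_pos']+.054*s['tool_rot'][:,2];print(g.round(4),s['wrist_force'])"
```

```text
[0.4796 0.0803 0.152 ] [ 0.17999933 -0.54155545 -3.92328999]
```

Request:
drive_tool:
  deltas:
    - {"dp": [0,0,0.1],"dr": [0,0,0],"grip": 35}
    - {"dp": [0,0,0.1],"dr": [0,0,0],"grip": 35}
    - {"dp": [0,0,0.08],"dr": [0,0,0],"grip": 35}
    - {"dp": [0,0,0],"dr": [0,0,0],"grip": 35}

```text
time: 28.68
tool_pos: [0.4794, 0.0803, 0.1964]
tool_rot: [[-0.072, 0.997, 0.002], [0.997, 0.072, 0.001], [0.001, 0.002, -1.0]]
wrist_force: [-0.7, -0.7, -3.5]
width: 0.526
```

```bash
python3 -c "
from h import *
s=readout.observe();g=s['tool_pos']+.054*s['tool_rot'][:,2];print(g.round(4),s['wrist_force'])"
```

```text
[0.4795 0.0804 0.1424] [-0.71295581 -0.747948   -3.54498482]
```

Bottom is at about z 7 mm with no side force. Release and rise.

Request:
drive_tool:
  deltas:
    - {"dp": [0,0,0.03],"dr": [0,0,0],"grip": 35}
    - {"dp": [0,0,0],"dr": [0,0,0],"grip": 52}
    - {"dp": [0,0,0],"dr": [0,0,0],"grip": 62}
    - {"dp": [0,0,0],"dr": [0,0,0],"grip": 80}
    - {"dp": [0,0,0],"dr": [0,0,0],"grip": 80}
    - {"dp": [0,0,-0.5],"dr": [0,0,0],"grip": 85}
    - {"dp": [0,0,-0.9],"dr": [0,0,0],"grip": 85}
    - {"dp": [0,0,-0.9],"dr": [0,0,0],"grip": 85}
    - {"dp": [0,0,-0.9],"dr": [0,0,0],"grip": 85}
    - {"dp": [0,0,-0.9],"dr": [0,0,0],"grip": 85}

```text
time: 29.52
tool_pos: [0.4774, 0.0805, 0.3201]
tool_rot: [[-0.074, 0.997, -0.007], [0.997, 0.074, -0.0], [0.0, -0.007, -1.0]]
wrist_force: [0.1, -0.3, 0.2]
width: 0.993
```

```bash
python3 -c "
from h import *
e=snap('side','s33');d=snap('wrist','w33')
s=readout.observe();g=s['tool_pos']+.054*s['tool_rot'][:,2];print(g.round(4),s['joints'].round(2))
cv2.imwrite('pics/s33c.png',cv2.resize(e['frame'][90:240,270:450,::-1],None,fx=4,fy=4,interpolation=2))
"; python3 plan2.py .331 .271 .29 35 85 .9 0
```

```text
[0.4799 0.0816 0.2688] [ 0.25  0.44 -0.67  1.93  0.34  0.89 -0.52]
tcp target [0.331 0.271 0.344]
9 rows; t 29.6167
{"dp": [0.74, -0.5, -0.08], "dr": [0.0, -0.0, -0.68], "grip": 85.0},
{"dp": [0.77, -0.45, -0.08], "dr": [0.0, -0.0, -0.68], "grip": 85.0},
{"dp": [0.79, -0.41, -0.08], "dr": [0.0, -0.0, -0.69], "grip": 85.0},
{"dp": [0.82, -0.36, -0.08], "dr": [0.0, -0.0, -0.68], "grip": 85.0},
{"dp": [0.84, -0.31, -0.08], "dr": [0.01, -0.0, -0.69], "grip": 85.0},
{"dp": [0.85, -0.26, -0.08], "dr": [0.0, -0.0, -0.68], "grip": 85.0},
{"dp": [0.87, -0.21, -0.08], "dr": [0.01, -0.0, -0.69], "grip": 85.0},
{"dp": [0.88, -0.15, -0.07], "dr": [0.0, -0.0, -0.68], "grip": 85.0},
{"dp": [0.88, -0.1, -0.08], "dr": [0.01, -0.0, -0.69], "grip": 85.0},
```

View pics/s33c.png

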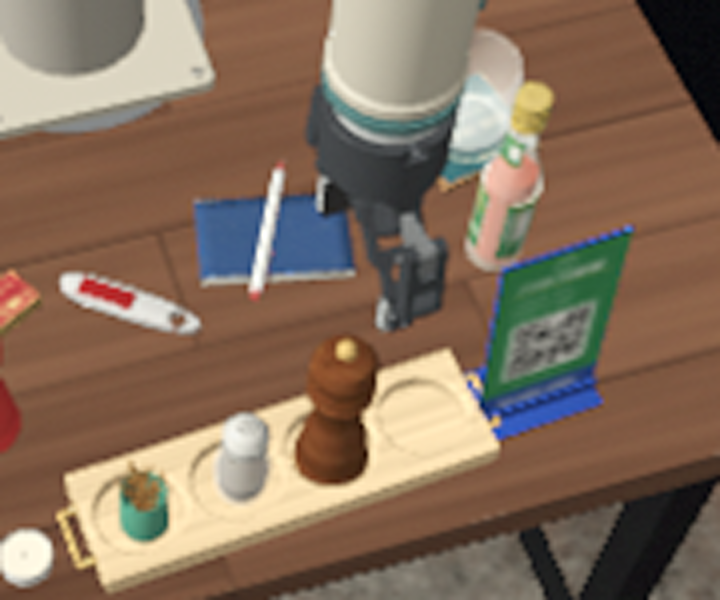

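View pics/w33.png

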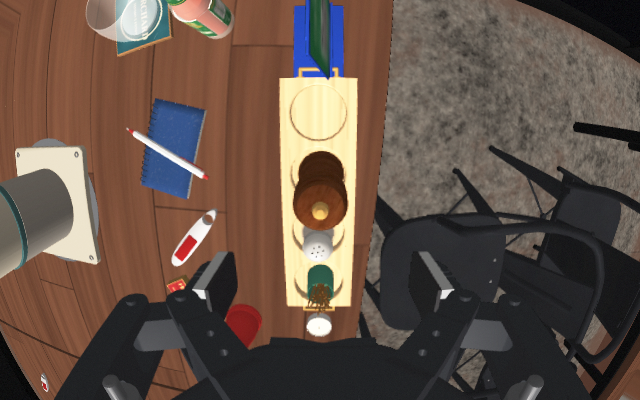

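```bash
python3 -c "
from h import *
d=optics.snapshot('side')
print(onz(d,270+468/4,90+128/4,0.0))
for z in (.06,.08,.1,.12):print(z,onz(d,270+478/4,90+70/4,z))"; python3 plan2.py .331 .271 .29 35 85 .9 0|head -3
```

```text
[0.20893857 0.29891636 0.        ]
0.06 [0.19738707 0.30294343 0.06      ]
0.08 [0.21280637 0.29363559 0.08      ]
0.1 [0.22822568 0.28432775 0.1       ]
0.12 [0.24364499 0.2750199  0.12      ]
tcp target [0.331 0.271 0.344]
9 rows; t 29.6667
{"dp": [0.74, -0.49, -0.08], "dr": [-0.0, -0.0, -0.68], "grip": 85.0},
```

Request:
drive_tool:
  deltas:
    - {"dp": [0.74,-0.5,-0.08],"dr": [0,0,-0.68],"grip": 85}
    - {"dp": [0.77,-0.45,-0.08],"dr": [0,0,-0.68],"grip": 85}
    - {"dp": [0.79,-0.41,-0.08],"dr": [0,0,-0.68],"grip": 85}
    - {"dp": [0.82,-0.36,-0.08],"dr": [0,0,-0.68],"grip": 85}
    - {"dp": [0.84,-0.31,-0.08],"dr": [0,0,-0.68],"grip": 85}
    - {"dp": [0.85,-0.26,-0.08],"dr": [0,0,-0.68],"grip": 85}
    - {"dp": [0.85,-0.21,-0.08],"dr": [0,0,-0.68],"grip": 85}
    - {"dp": [0.7,-0.15,-0.08],"dr": [0,0,-0.68],"grip": 85}
    - {"dp": [0.3,-0.1,0],"dr": [0,0,-0.68],"grip": 85}
    - {"dp": [0,0,0],"dr": [0,0,0],"grip": 85}
    - {"dp": [0,0,0],"dr": [0,0,0],"grip": 85}

```text
time: 30.58
tool_pos: [0.3325, 0.2507, 0.3305]
tool_rot: [[-0.587, 0.81, -0.016], [0.81, 0.587, -0.008], [0.003, -0.017, -1.0]]
wrist_force: [0.7, -0.9, -0.1]
width: 0.995
```

```bash
python3 -c "
from h import *
d=snap('wrist','w34')
s=readout.observe();g=s['tool_pos']+.054*s['tool_rot'][:,2];print(g.round(4),s['joints'].round(2))
"; python3 plan2.py .331 .271 .24 35 85 .9 0
```

```text
[0.3318 0.25   0.2764] [-0.04  0.37 -0.88  2.06  0.36  0.89 -0.5 ]
tcp target [0.331 0.271 0.294]
2 rows; t 30.6333
{"dp": [0.29, 0.19, 0.6], "dr": [-0.1, -0.02, 0.09], "grip": 85.0},
{"dp": [0.3, 0.18, 0.61], "dr": [-0.1, -0.01, 0.09], "grip": 85.0},
```

View pics/w34.png

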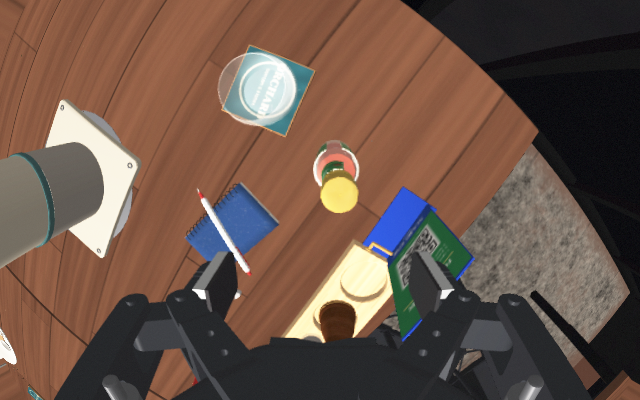

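```bash
python3 -c "
from h import *
d=optics.snapshot('wrist')
s=readout.observe();g=s['tool_pos']+.054*s['tool_rot'][:,2];print(g.round(4))
print(onz(d,339.5,194,.192,True))"
```

```text
[0.3323 0.2496 0.2765]
[0.33065719 0.26925222 0.192     ]
```

Request:
drive_tool:
  deltas:
    - {"dp": [0.32,0.2,0.4],"dr": [-0.1,0,0.09],"grip": 85}
    - {"dp": [0.3,0.18,0.3],"dr": [-0.1,0,0.09],"grip": 85}
    - {"dp": [0,0,0],"dr": [0,0,0],"grip": 85}
    - {"dp": [0,0,0],"dr": [0,0,0],"grip": 85}

```text
time: 31.02
tool_pos: [0.3349, 0.2683, 0.3075]
tool_rot: [[-0.561, 0.828, -0.001], [0.828, 0.561, -0.001], [0.0, -0.001, -1.0]]
wrist_force: [0.4, -1.1, -0.0]
width: 0.993
```

```bash
python3 -c "
from h import *
d=snap('wrist','w35')
s=readout.observe();g=s['tool_pos']+.054*s['tool_rot'][:,2];print(g.round(4),s['joints'].round(2))
"
```

```text
[0.3349 0.2681 0.2536] [-0.12  0.41 -0.84  2.08  0.41  0.83 -0.61]
```

View pics/w35.png

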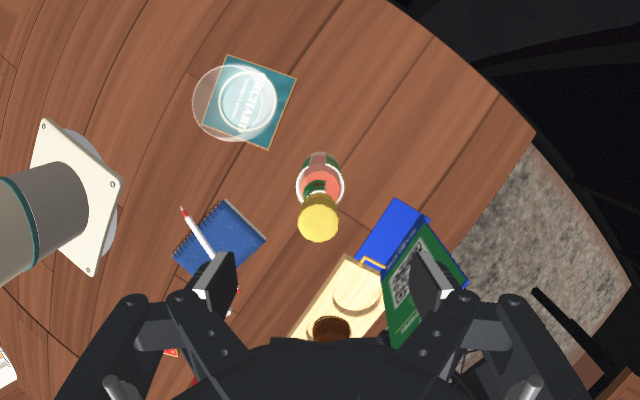

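```bash
python3 -c "
from h import *
d=optics.snapshot('wrist')
s=readout.observe();g=s['tool_pos']+.054*s['tool_rot'][:,2];print(g.round(4))
print(onz(d,318,222,.192,True))"; python3 plan2.py .331 .2695 .178 35 75 .5 0
```

```text
[0.335  0.2683 0.2539]
[0.33049318 0.26951485 0.192     ]
tcp target [0.331  0.2695 0.232 ]
6 rows; t 31.1167
{"dp": [0.02, -0.01, 0.42], "dr": [-0.0, -0.0, -0.03], "grip": 75.0},
{"dp": [0.02, -0.02, 0.42], "dr": [-0.0, -0.0, -0.03], "grip": 75.0},
{"dp": [0.02, -0.01, 0.42], "dr": [-0.0, -0.0, -0.03], "grip": 75.0},
{"dp": [0.02, -0.02, 0.42], "dr": [-0.0, -0.0, -0.03], "grip": 75.0},
{"dp": [0.01, -0.01, 0.42], "dr": [-0.0, -0.0, -0.03], "grip": 75.0},
{"dp": [0.02, -0.02, 0.43], "dr": [-0.01, -0.0, -0.03], "grip": 75.0},
```

Request:
drive_tool:
  deltas:
    - {"dp": [0.05,-0.02,0.4],"dr": [0,0,0],"grip": 75}
    - {"dp": [0.05,-0.02,0.4],"dr": [0,0,0],"grip": 75}
    - {"dp": [0.05,-0.02,0.3],"dr": [0,0,0],"grip": 75}
    - {"dp": [0,0,0],"dr": [0,0,0],"grip": 75}
    - {"dp": [0,0,0],"dr": [0,0,0],"grip": 75}

```text
time: 31.53
tool_pos: [0.3336, 0.2688, 0.2755]
tool_rot: [[-0.555, 0.832, 0.003], [0.832, 0.555, -0.0], [-0.002, 0.003, -1.0]]
wrist_force: [-0.7, 0.3, 0.4]
width: 0.877
```

```bash
python3 plan2.py .331 .27 .178 35 75 .5 0; python3 -c "
from h import *
d=snap('wrist','w36')
s=readout.observe();g=s['tool_pos']+.054*s['tool_rot'][:,2];print(g.round(4),s['joints'].round(2))
"
```

```text
tcp target [0.331 0.27  0.232]
3 rows; t 31.5333
{"dp": [0.03, -0.02, 0.48], "dr": [0.01, 0.01, -0.08], "grip": 75.0},
{"dp": [0.03, -0.02, 0.49], "dr": [0.01, 0.01, -0.09], "grip": 75.0},
{"dp": [0.02, -0.01, 0.48], "dr": [0.01, 0.0, -0.08], "grip": 75.0},
[0.3338 0.2687 0.2216] [-0.17  0.45 -0.79  2.12  0.48  0.75 -0.69]
```

View pics/w36.png

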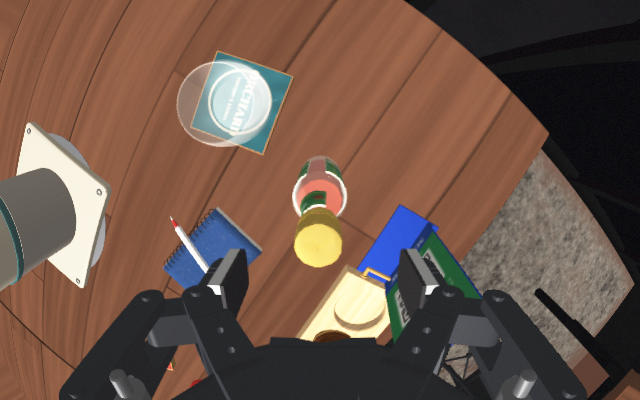

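Request:
drive_tool:
  deltas:
    - {"dp": [0.06,-0.03,0.45],"dr": [0,0,0],"grip": 70}
    - {"dp": [0.05,-0.02,0.45],"dr": [0,0,0],"grip": 70}
    - {"dp": [0.03,0,0.3],"dr": [0,0,0],"grip": 70}
    - {"dp": [0,0,0],"dr": [0,0,0],"grip": 70}
    - {"dp": [0,0,0],"dr": [0,0,0],"grip": 70}

```text
time: 32.0
tool_pos: [0.3323, 0.2723, 0.241]
tool_rot: [[-0.553, 0.833, 0.008], [0.833, 0.553, 0.003], [-0.002, 0.009, -1.0]]
wrist_force: [-0.8, -0.3, 0.1]
width: 0.823
```

```bash
python3 plan2.py .331 .27 .177 35 75 .5 0; python3 -c "
from h import *
d=snap('wrist','w37')
s=readout.observe();g=s['tool_pos']+.054*s['tool_rot'][:,2];print(g.round(4),s['joints'].round(2))
print(onz(d,318,292,.192,True))
"
```

```text
tcp target [0.331 0.27  0.231]
1 rows; t 32.0
{"dp": [-0.04, -0.08, 0.33], "dr": [0.1, 0.03, -0.28], "grip": 75.0},
[0.3328 0.2725 0.1871] [-0.24  0.51 -0.73  2.16  0.56  0.66 -0.77]
[0.3341907  0.26653182 0.192     ]
```

View pics/w37.png

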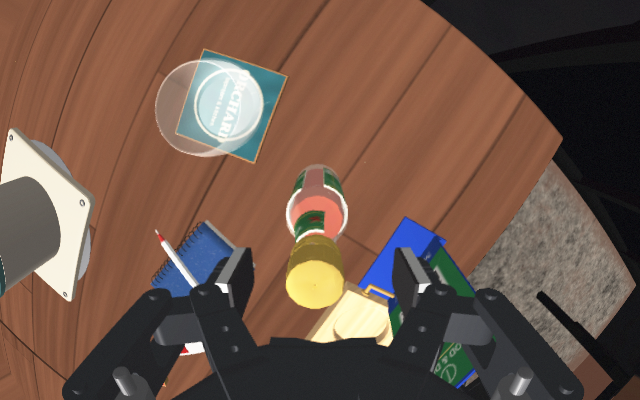

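Request:
drive_tool:
  deltas:
    - {"dp": [-0.05,-0.08,0.25],"dr": [0.1,0.03,0],"grip": 70}
    - {"dp": [0,0,0.08],"dr": [0,0,0],"grip": 70}
    - {"dp": [0,0,0],"dr": [0,0,0],"grip": 55}
    - {"dp": [0,0,0],"dr": [0,0,0],"grip": 35}
    - {"dp": [0,0,0],"dr": [0,0,0],"grip": 15}
    - {"dp": [0,0,0],"dr": [0,0,0],"grip": 15}
    - {"dp": [0,0,0],"dr": [0,0,0],"grip": 15}
    - {"dp": [0,0,0],"dr": [0,0,0],"grip": 15}
    - {"dp": [0,0,0],"dr": [0,0,0],"grip": 15}
  grip_force: 70

```text
time: 32.8
tool_pos: [0.3317, 0.2695, 0.2321]
tool_rot: [[-0.552, 0.834, 0.001], [0.834, 0.552, 0.001], [0.0, 0.001, -1.0]]
wrist_force: [-0.1, 0.1, 0.1]
width: 0.332
```

```bash
python3 -c "
from h import *
d=snap('wrist','w38');e=snap('side','s38')
s=readout.observe();g=s['tool_pos']+.054*s['tool_rot'][:,2];print(g.round(4),s['joints'].round(2),s['width']*85.4,s['wrist_force'],s['tool_rot'][:,2])
"
```

```text
[0.3317 0.2695 0.1781] [-0.24  0.52 -0.71  2.17  0.58  0.64 -0.78] 28.33333414368634 [-0.56248053 -0.50096401 -1.55666712] [ 8.51171484e-04  6.57873875e-04 -9.99999421e-01]
```

View pics/w38.png

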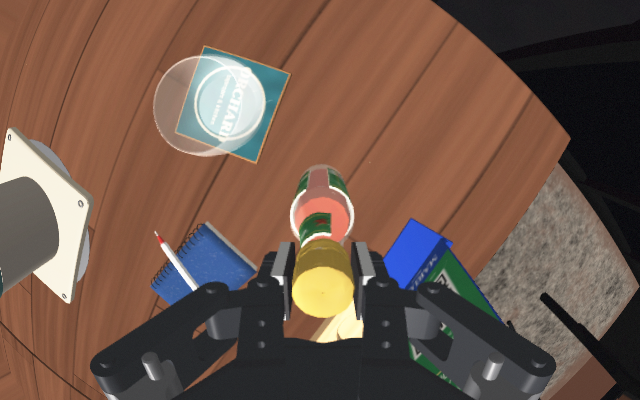

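Request:
drive_tool:
  deltas:
    - {"dp": [0,0,-0.3],"dr": [0,0,0],"grip": 15}
    - {"dp": [0,0,-0.5],"dr": [0,0,0],"grip": 15}
    - {"dp": [0,0,-0.6],"dr": [0,0,0],"grip": 15}
    - {"dp": [0,0,-0.6],"dr": [0,0,0],"grip": 15}
    - {"dp": [0,0,0],"dr": [0,0,0],"grip": 15}

```text
time: 33.32
tool_pos: [0.3303, 0.2689, 0.2948]
tool_rot: [[-0.554, 0.832, -0.004], [0.832, 0.554, -0.002], [0.001, -0.004, -1.0]]
wrist_force: [-0.0, 0.4, -3.2]
width: 0.335
```

```bash
python3 -c "
from h import *
d=snap('wrist','w39')
s=readout.observe();g=s['tool_pos']+.054*s['tool_rot'][:,2];print(g.round(4),s['joints'].round(2),s['width']*85.4,s['wrist_force'])
"; python3 plan2.py .395 .157 .25 10 15 .7 0
```

```text
[0.3299 0.2681 0.2395] [-0.14  0.43 -0.82  2.1   0.44  0.79 -0.65] 28.73678888717912 [ 1.00066451  0.76275092 -3.22962335]
tcp target [0.395 0.157 0.304]
7 rows; t 33.3667
{"dp": [-0.61, -0.04, -0.05], "dr": [-0.01, 0.0, 0.67], "grip": 15.0},
{"dp": [-0.61, 0.0, -0.05], "dr": [-0.01, 0.0, 0.68], "grip": 15.0},
{"dp": [-0.61, 0.04, -0.05], "dr": [-0.01, 0.0, 0.67], "grip": 15.0},
{"dp": [-0.61, 0.07, -0.05], "dr": [-0.01, 0.0, 0.68], "grip": 15.0},
{"dp": [-0.61, 0.11, -0.05], "dr": [-0.01, 0.0, 0.67], "grip": 15.0},
{"dp": [-0.6, 0.14, -0.05], "dr": [-0.01, 0.01, 0.68], "grip": 15.0},
{"dp": [-0.58, 0.18, -0.05], "dr": [-0.0, 0.0, 0.67], "grip": 15.0},
```

View pics/w39.png

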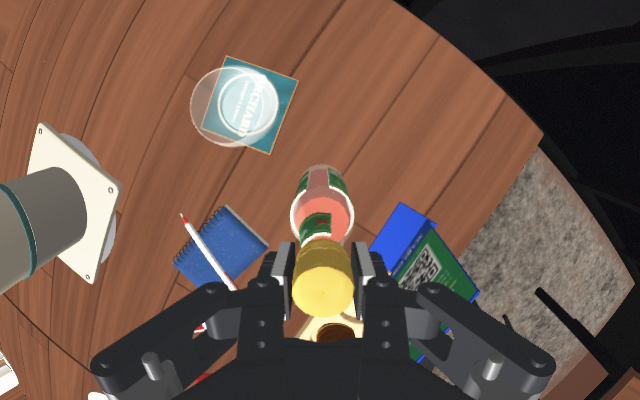

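Request:
drive_tool:
  deltas:
    - {"dp": [-0.61,-0.04,-0.05],"dr": [0,0,0.67],"grip": 15}
    - {"dp": [-0.61,0,-0.05],"dr": [0,0,0.67],"grip": 15}
    - {"dp": [-0.61,0.04,-0.05],"dr": [0,0,0.67],"grip": 15}
    - {"dp": [-0.61,0.07,-0.05],"dr": [0,0,0.67],"grip": 15}
    - {"dp": [-0.61,0.11,-0.05],"dr": [0,0,0.67],"grip": 15}
    - {"dp": [-0.6,0.14,-0.05],"dr": [0,0,0.67],"grip": 15}
    - {"dp": [-0.5,0.18,-0.05],"dr": [0,0,0.67],"grip": 15}
    - {"dp": [0,0,0],"dr": [0,0,0],"grip": 15}

```text
time: 34.03
tool_pos: [0.3935, 0.1525, 0.2991]
tool_rot: [[-0.16, 0.987, -0.013], [0.987, 0.16, -0.006], [-0.004, -0.014, -1.0]]
wrist_force: [0.2, -0.1, -2.4]
width: 0.329
```

```bash
python3 plan2.py .474 .156 .24 4 15 .6 0;python3 -c "
from h import *
s=readout.observe();g=s['tool_pos']+.054*s['tool_rot'][:,2];print(g.round(4),s['joints'].round(2),s['width']*85.4,s['wrist_force'])
"
```

```text
tcp target [0.474 0.156 0.294]
5 rows; t 34.0333
{"dp": [-0.06, 0.53, 0.03], "dr": [-0.03, 0.01, 0.21], "grip": 15.0},
{"dp": [-0.05, 0.54, 0.03], "dr": [-0.03, 0.01, 0.21], "grip": 15.0},
{"dp": [-0.05, 0.54, 0.03], "dr": [-0.03, 0.01, 0.21], "grip": 15.0},
{"dp": [-0.03, 0.53, 0.03], "dr": [-0.03, 0.01, 0.21], "grip": 15.0},
{"dp": [-0.03, 0.54, 0.03], "dr": [-0.03, 0.01, 0.21], "grip": 15.0},
[0.3928 0.1522 0.2451] [ 0.09  0.39 -0.71  2.1   0.35  0.79 -0.67] 28.09033452067762 [ 0.20773651 -0.14198948 -2.44570157]
```

Request:
drive_tool:
  deltas:
    - {"dp": [0,0.53,0.03],"dr": [-0.03,0.01,0.2],"grip": 15}
    - {"dp": [0,0.54,0.03],"dr": [-0.03,0.01,0.2],"grip": 15}
    - {"dp": [0,0.54,0.03],"dr": [-0.03,0.01,0.2],"grip": 15}
    - {"dp": [-0.03,0.53,0.03],"dr": [-0.03,0.01,0.2],"grip": 15}
    - {"dp": [-0.03,0.45,0.03],"dr": [-0.03,0.01,0.2],"grip": 15}
    - {"dp": [0,0,0],"dr": [0,0,0],"grip": 15}
    - {"dp": [0,0,0],"dr": [0,0,0],"grip": 15}
    - {"dp": [0,0,0],"dr": [0,0,0],"grip": 15}

```text
time: 34.7
tool_pos: [0.4678, 0.16, 0.2864]
tool_rot: [[-0.076, 0.997, -0.013], [0.997, 0.076, -0.005], [-0.004, -0.014, -1.0]]
wrist_force: [0.3, 0.4, -2.3]
width: 0.333
```

```bash
python3 plan2.py .474 .156 .205 4 15 .5 0;python3 -c "
from h import *
e=snap('side','s40')
s=readout.observe();g=s['tool_pos']+.054*s['tool_rot'][:,2];print(g.round(4),s['joints'].round(2),s['tool_rot'][:,2],s['wrist_force'])
cv2.imwrite('pics/s40c.png',cv2.resize(e['frame'][90:240,290:440,::-1],None,fx=4,fy=4,interpolation=2))
"
```

```text
tcp target [0.474 0.156 0.259]
2 rows; t 34.7
{"dp": [-0.07, 0.1, 0.46], "dr": [-0.08, 0.02, 0.04], "grip": 15.0},
{"dp": [-0.07, 0.11, 0.45], "dr": [-0.08, 0.02, 0.03], "grip": 15.0},
[0.4666 0.1597 0.2324] [ 0.06  0.5  -0.64  1.94  0.39  0.84 -0.72] [-0.01392681 -0.00511104 -0.99988995] [-0.46711453  0.62952053 -2.39963234]
```

View pics/s40c.png

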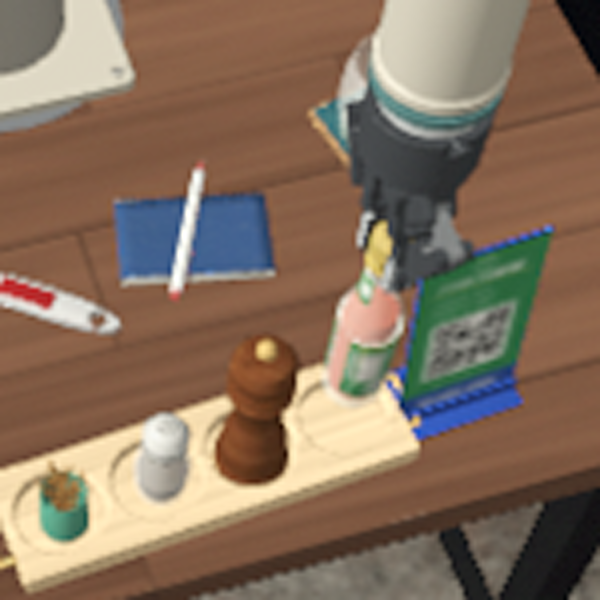

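Request:
drive_tool:
  deltas:
    - {"dp": [-0.07,0.1,0.42],"dr": [-0.08,0.02,0.03],"grip": 15}
    - {"dp": [-0.05,0.1,0.4],"dr": [-0.08,0.02,0.03],"grip": 15}
    - {"dp": [0,0,0],"dr": [0,0,0],"grip": 15}
    - {"dp": [0,0,0],"dr": [0,0,0],"grip": 15}
    - {"dp": [0,0,0],"dr": [0,0,0],"grip": 15}

```text
time: 35.17
tool_pos: [0.4692, 0.1574, 0.2618]
tool_rot: [[-0.077, 0.997, -0.003], [0.997, 0.077, -0.002], [-0.002, -0.003, -1.0]]
wrist_force: [0.1, 0.1, -2.4]
width: 0.334
```

```bash
python3 plan2.py .474 .156 .19 4 15 .5 0;python3 -c "
from h import *
e=snap('side','s41');f=snap('scene','sc41');snap('wrist','w41')
s=readout.observe();g=s['tool_pos']+.054*s['tool_rot'][:,2];print(g.round(4),s['joints'].round(2),s['tool_rot'][:,2],s['wrist_force'])
cv2.imwrite('pics/s41c.png',cv2.resize(e['frame'][90:240,290:440,::-1],None,fx=4,fy=4,interpolation=2))
"
```

```text
tcp target [0.474 0.156 0.244]
2 rows; t 35.1667
{"dp": [-0.03, 0.08, 0.3], "dr": [-0.02, 0.01, 0.04], "grip": 15.0},
{"dp": [-0.03, 0.08, 0.29], "dr": [-0.01, 0.01, 0.04], "grip": 15.0},
[0.4698 0.1575 0.2082] [ 0.04  0.53 -0.62  1.97  0.43  0.77 -0.75] [-9.49256338e-04 -1.11129246e-03 -9.99998932e-01] [ 0.53777318  0.33977141 -2.91244741]
```

View pics/s41c.png

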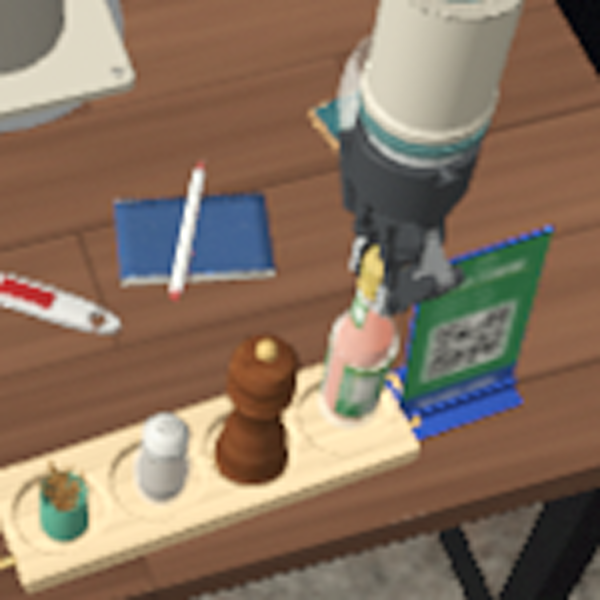

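View pics/w41.png

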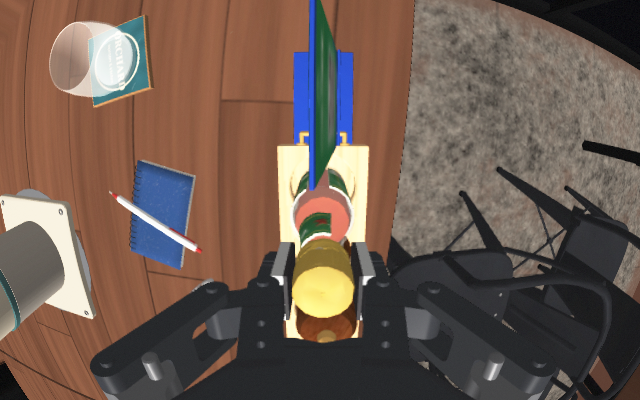

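Request:
drive_tool:
  deltas:
    - {"dp": [-0.03,0.08,0.15],"dr": [0,0,0.02],"grip": 15}
    - {"dp": [-0.03,0.07,0.2],"dr": [0,0,0.02],"grip": 15}
    - {"dp": [0,0,0.15],"dr": [0,0,0],"grip": 15}
    - {"dp": [0,0,0],"dr": [0,0,0],"grip": 15}
    - {"dp": [0,0,0],"dr": [0,0,0],"grip": 15}

```text
time: 35.73
tool_pos: [0.4757, 0.1562, 0.2466]
tool_rot: [[-0.072, 0.997, 0.001], [0.997, 0.072, -0.001], [-0.001, 0.001, -1.0]]
wrist_force: [-0.1, -0.1, -2.8]
width: 0.33
```

```bash
python3 plan2.py .474 .156 .185 4 15 .5 0;python3 -c "
from h import *
s=readout.observe();g=s['tool_pos']+.054*s['tool_rot'][:,2];print(g.round(4),s['tool_rot'][:,2],s['wrist_force'])
"
```

```text
tcp target [0.474 0.156 0.239]
1 rows; t 35.7333
{"dp": [-0.0, -0.06, 0.25], "dr": [0.01, 0.01, 0.02], "grip": 15.0},
[0.4757 0.1561 0.1926] [ 1.12595644e-03 -5.73623267e-04 -9.99999202e-01] [-0.08771568 -0.09689814 -2.80153955]
```

Request:
drive_tool:
  deltas:
    - {"dp": [0,-0.03,0.1],"dr": [0,0,0],"grip": 15}
    - {"dp": [0,0,0.1],"dr": [0,0,0],"grip": 15}
    - {"dp": [0,0,0.04],"dr": [0,0,0],"grip": 15}
    - {"dp": [0,0,0],"dr": [0,0,0],"grip": 15}
    - {"dp": [0,0,0],"dr": [0,0,0],"grip": 15}

```text
time: 36.15
tool_pos: [0.4748, 0.1564, 0.2391]
tool_rot: [[-0.072, 0.997, 0.002], [0.997, 0.072, -0.001], [-0.001, 0.002, -1.0]]
wrist_force: [-0.8, 0.4, -2.7]
width: 0.333
```

```bash
python3 -c "
from h import *
s=readout.observe();g=s['tool_pos']+.054*s['tool_rot'][:,2];print(g.round(4),s['tool_rot'][:,2],s['wrist_force'])
"
```

```text
[0.4749 0.1564 0.1851] [ 1.56436230e-03 -6.29833327e-04 -9.99998578e-01] [-0.83868876  0.41068514 -2.73205267]
```

Bottom at about z 7 mm, still carried. Release gently and rise.

Request:
drive_tool:
  deltas:
    - {"dp": [0,0,0.03],"dr": [0,0,0],"grip": 15}
    - {"dp": [0,0,0],"dr": [0,0,0],"grip": 34}
    - {"dp": [0,0,0],"dr": [0,0,0],"grip": 42}
    - {"dp": [0,0,0],"dr": [0,0,0],"grip": 60}
    - {"dp": [0,0,0],"dr": [0,0,0],"grip": 70}
    - {"dp": [0,0,-0.5],"dr": [0,0,0],"grip": 75}
    - {"dp": [0,0,-0.9],"dr": [0,0,0],"grip": 80}
    - {"dp": [0,0,-0.9],"dr": [0,0,0],"grip": 85}
    - {"dp": [0,0,-0.9],"dr": [0,0,0],"grip": 85}
    - {"dp": [0,-0.9,-0.3],"dr": [0,0,0],"grip": 85}
    - {"dp": [0,-0.9,0],"dr": [0,0,0],"grip": 85}

```text
time: 37.07
tool_pos: [0.4244, 0.1539, 0.3478]
tool_rot: [[-0.07, 0.998, 0.005], [0.998, 0.07, 0.004], [0.004, 0.005, -1.0]]
wrist_force: [-0.2, 0.1, -0.2]
width: 0.996
```

```bash
python3 -c "
from h import *
e=snap('side','s42');f=snap('scene','sc42');snap('wrist','w42')
s=readout.observe();print(s['tool_pos'],s['time'])
cv2.imwrite('pics/s42c.png',cv2.resize(e['frame'][100:250,250:430,::-1],None,fx=4,fy=4,interpolation=2))
cv2.imwrite('pics/sc42c.png',cv2.resize(f['frame'][100:250,220:500,::-1],(784,420),interpolation=2))
"
```

```text
[0.42285256 0.1530346  0.34656697] 37.2167
```

View pics/s42c.png

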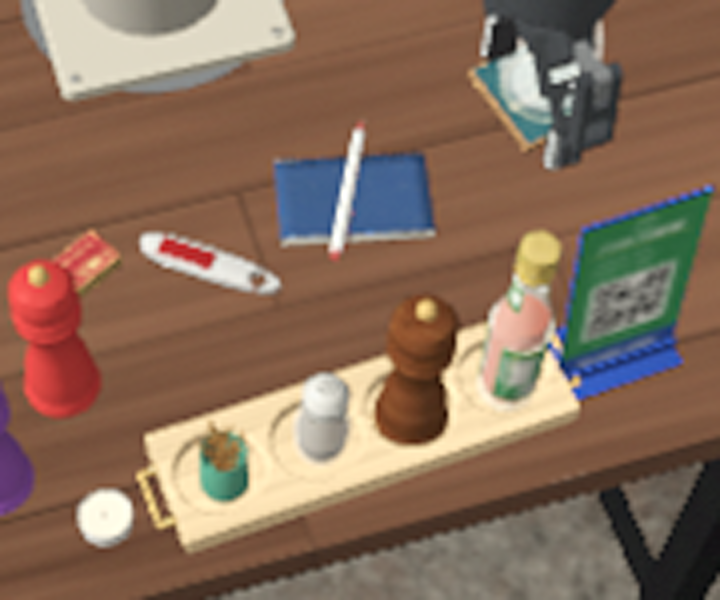

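View pics/sc42c.png

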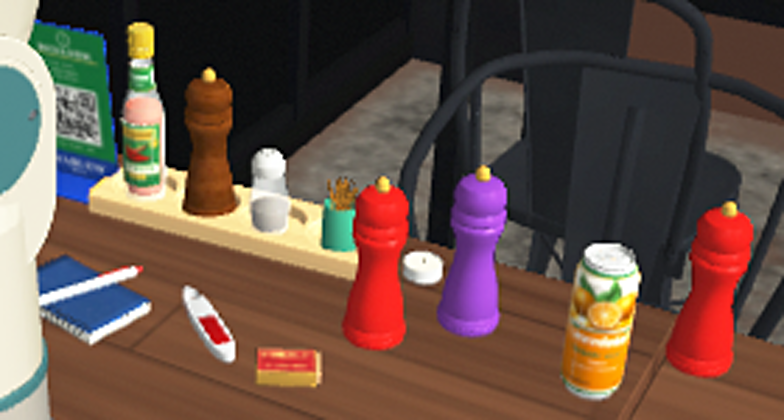

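View pics/w42.png

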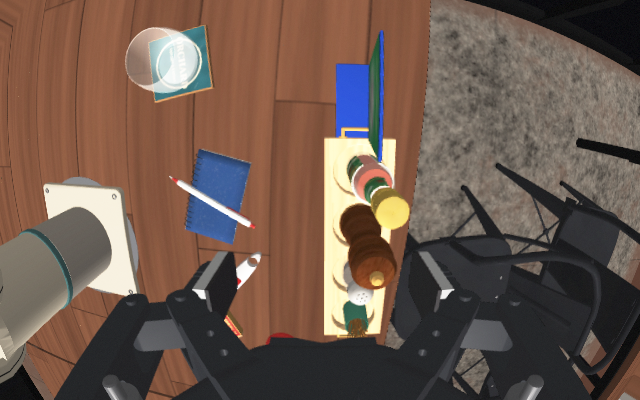

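Run:
```python
from h import *
d=optics.snapshot('side')
c=np.array([.4824,.0424]);y=np.array([-.0737,.9973]);x=np.array([.9973,.0737])
for n,u,v,z in [('sauce',541,243,.199),('mill',426,308,.168),('salt',326,384,.096),('pot',225,442,.056)]:
    p=onz(d,250+u/4,100+v/4,z)[:2]-c; print(n,'caddy frame x,y mm',(p@x*1000).round(1),(p@y*1000).round(1))
p=onz(d,191.5,199,.134);print(p)
cv2.imwrite('pics/s43c.png',cv2.resize(d['frame'][130:270,150:290,::-1],None,fx=4,fy=4,interpolation=2))
```

```text
sauce caddy frame x,y mm -0.5 117.6
mill caddy frame x,y mm 2.3 35.9
salt caddy frame x,y mm -3.8 -31.6
pot caddy frame x,y mm -5.6 -107.5
[ 0.40182891 -0.36130738  0.134     ]
```

View pics/s43c.png

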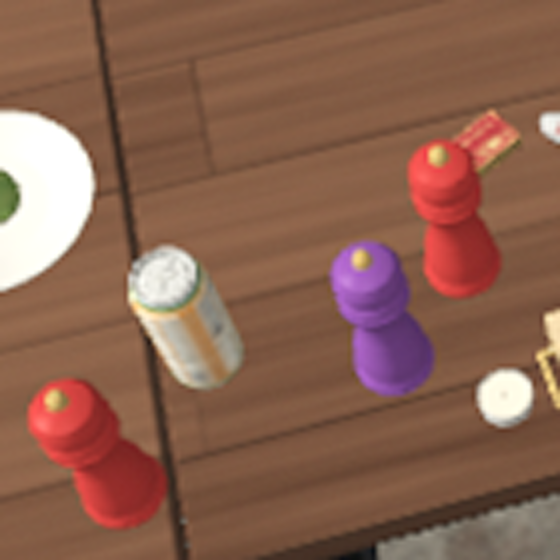

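The side view shows all four items within 9 mm of their well centres. The can's pixels match the first picture exactly. The gripper is clear of everything, so I am handing in.

```bash
python3 -c "
from station import ctrl
print(ctrl.finish_job())"
```

```text
the job is handed in; nothing more can be done
None
```

I put all four items in the caddy and handed the job in at about 37 s of the 115 s. From the menu card: sauce bottle, brown pepper mill, salt shaker, toothpick pot. The job gave no verdict, so what follows rests on my own last checks.

**Positions:** in the last side view, the item tops were 4, 3, 7 and 9 mm from their well centres (in the same order; the limit is 17 mm). All four looked upright and released in both fixed views.

**Heights:** I did not measure how the items sit on the well floors. The gripper readings put the undersides at about 7 mm when I let go. The pot was nearer 7 to 10 mm, but it visibly sits in its well.

**Soda can:** it was at the same pixels as in the first picture, so it had not moved. The gripper was raised clear of everything.

**Disagreements and mishaps:**
- The wrist camera placed the wells 3 to 5 mm off from the side camera. I trusted the side camera because it matched the held mill to within a pixel.
- The first straight-down reach for the salt hit a wrist joint limit and drifted about 24 mm, touching nothing. I then took the salt with the tool tilted 12°.
- The gripper opening read 1 to 7 mm less than the listed diameters, but every grip held.

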